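# Swap the discard bins and tip the spent dishes out

## Task

The discard bin standing under the tipping pan is full: swap it with the empty bin that stands on the separate plate on the left, keeping the full one upright, so that each ends standing squarely where the other stood. Put all the spent petri dishes that lie loose on the right of the worktop into the pan, and once that and the swap are both done, pull the lever right over so that the pan empties into the empty bin, then bring the pan back level. In the end all the loose dishes lie inside that bin; leave everything else on the worktop where it stands.

Things in the scene. Friction and masses are not known exactly. Their poses are not given: they have to be found in the camera images.
- tip_stand: Fixed pivot stand; origin on the worktop straight under the pivot axis, x axis away from the robot, y to the left, yaw up to 0.2 rad. Base plate 4 thick, 225 wide along y, from x = -185 to +70. Two uprights at y = +-86, 34 along x, 144 high. The pivot axis runs along the stand's y at 135 above the worktop. The pan pours towards -x
- tip_pan (a joint): tilt of the steel pan about the pivot axis, rad: 0 = level (stop), grows as the pan tips towards the stand's -x (robot) side, 1.9 = fully tipped (stop). Stiff: it stays where it is left or settles to the nearer stop, and needs 3 to 8 N at the lever grip. Fully tipped the lip's edge is at the stand's x = -45, about 105 above the worktop
- pan_floor (a point): point on the pan: centre of its floor's upper face, turning with it; x away from the pouring lip, y left, z up out of the pan. Floor 130 x 130 inside, side walls 33 high, rear wall 43, pouring lip at the -x edge sloping up by 25. When level the floor is 167 above the worktop, over the stand's x = 15 to 145, and the lip's edge is at the stand's x = -20
- lever_grip (a point): point on the lever: middle of the free part of the round grip bar, 16 in diameter, which runs along the stand's y from y = 106 to 168, beside the left upright; the bar's axis is 110 from the pivot axis. At tilt 0 the lever leans 0.87 rad from upright towards the stand's +x, and leans by 0.87 minus the tilt afterwards, so pulling the grip over in an arc to the -x side tips the pan
- bin_bay (a point): the place for a bin under the pan's mouth: point on top of the stand's base plate (4 above the worktop), at the stand's x = -105, y = 0; the bin standing there now has the same yaw as the stand, within 0.05
- plate: fixed flat grey plate on the worktop, 155 x 170 x 4, the other bin's place; origin at the centre of its underside
- bin_empty: white open bin, empty at the start, 120 (x) x 130 (y) x 75 high outside, 4 mm walls and floor, about 0.14 kg; origin at the centre of its underside; on its +y (left) side an upright flat grip lug, 50 wide along x, 12 thick along y, rises to 120 above the bin's underside, 45 above the rim
- bin_empty_lug (a point): point in the empty bin's lug, 71 to +y of the bin's origin and 103 above its underside, the height to grip; pinch the lug across its 12 mm thickness (along the bin's y)
- bin_full: the same kind of bin, heaped with old dishes that stay in it, about 0.2 kg; origin and lug as on the empty one; the heap stays about level with the rim
- bin_full_lug (a point): point in the full bin's lug, as for the empty bin
- dish_1: spent lidded petri dish, loose, closed and solid, 60 in diameter, 15 high, about 30 g; origin at the centre of its underside; may be absent (two to four are there)
- dish_2: spent lidded petri dish, loose, closed and solid, 60 in diameter, 15 high, about 30 g; origin at the centre of its underside; may be absent (two to four are there)
- dish_3: spent lidded petri dish, loose, closed and solid, 60 in diameter, 15 high, about 30 g; origin at the centre of its underside; may be absent (two to four are there)
- dish_4: spent lidded petri dish, loose, closed and solid, 60 in diameter, 15 high, about 30 g; origin at the centre of its underside; may be absent (two to four are there)
- white_bottle: bystander: small white bottle with black cap, 37 dia x 86; origin at the centre of its underside; leave it alone
- brown_bottle: bystander: small brown bottle with black cap, 34 dia x 75; origin at the centre of its underside; leave it alone
- marker: bystander: marker pen lying flat, 12 x 132 x 14; origin at the centre of its underside; leave it alone
- tape_roll: bystander: roll of masking tape lying flat, 101 dia x 24; origin at the centre of its underside; leave it alone
- screw_pot: bystander: small clear pot with a grey lid, 41 dia x 40; origin at the centre of its underside; leave it alone
- dust_cap: bystander: flat round black dust cap, 47 dia x 13; origin at the centre of its underside; leave it alone
- eyepiece: bystander: black microscope eyepiece standing on end, 35 dia x 42; origin at the centre of its underside; leave it alone
Mind the look-alikes: they are no part of the job. Leave any purple look-alike of the dish_1 alone.

How it is judged:
On the way, in this order (a step that is already met when the one before it is completed fails the run):
1. the empty bin stands in the bay under the pan's mouth, the full bin on the plate, and every dish lies in the level pan (horizontal distance between bin_empty and bin_bay below 0.03 m and horizontal distance between bin_full and plate below 0.03 m and height (world z) of each of bin_empty, bin_full below 0.012 m and x of dish_1 in the frame of pan_floor between -0.085 and 0.085 m and y of dish_1 in the frame of pan_floor between -0.068 and 0.068 m and z of dish_1 in the frame of pan_floor between -0.01 and 0.075 m and x of dish_2 in the frame of pan_floor between -0.085 and 0.085 m and y of dish_2 in the frame of pan_floor between -0.068 and 0.068 m and z of dish_2 in the frame of pan_floor between -0.01 and 0.075 m and x of dish_3 in the frame of pan_floor between -0.085 and 0.085 m and y of dish_3 in the frame of pan_floor between -0.068 and 0.068 m and z of dish_3 in the frame of pan_floor between -0.01 and 0.075 m and x of dish_4 in the frame of pan_floor between -0.085 and 0.085 m and y of dish_4 in the frame of pan_floor between -0.068 and 0.068 m and z of dish_4 in the frame of pan_floor between -0.01 and 0.075 m and value of joint tip_pan below 0.25 rad), for 0.2 s.
2. the pan is tipped right over with the empty bin in the bay (value of joint tip_pan above 1.5 rad and horizontal distance between bin_empty and bin_bay below 0.04 m), for 0.2 s.
At the end, for the whole second after the job is handed in: The empty bin stands upright in the bay and the full bin upright on the plate, each centre within 30 mm of the place's centre; every dish lies inside the bin in the bay, not above its rim; the pan is back level (tilt below 0.2 rad); bins and dishes are at rest (horizontal distance between bin_empty and bin_bay below 0.03 m and horizontal distance between bin_full and plate below 0.03 m and height (world z) of each of bin_empty, bin_full below 0.012 m and x of dish_1 in the frame of bin_empty between -0.058 and 0.058 m and y of dish_1 in the frame of bin_empty between -0.063 and 0.063 m and z of dish_1 in the frame of bin_empty between 0 and 0.075 m and x of dish_2 in the frame of bin_empty between -0.058 and 0.058 m and y of dish_2 in the frame of bin_empty between -0.063 and 0.063 m and z of dish_2 in the frame of bin_empty between 0 and 0.075 m and x of dish_3 in the frame of bin_empty between -0.058 and 0.058 m and y of dish_3 in the frame of bin_empty between -0.063 and 0.063 m and z of dish_3 in the frame of bin_empty between 0 and 0.075 m and x of dish_4 in the frame of bin_empty between -0.058 and 0.058 m and y of dish_4 in the frame of bin_empty between -0.063 and 0.063 m and z of dish_4 in the frame of bin_empty between 0 and 0.075 m and value of joint tip_pan below 0.2 rad and angle between each of bin_full, bin_empty's own z axis and vertical below 0.1 rad and linear speed of each of dish_1, dish_2, dish_3, dish_4, bin_empty, bin_full below 0.03 m/s); the robot touches nothing.
It fails at once if the full bin is tipped by more than 0.7 rad (angle between bin_full's own z axis and vertical above 0.7 rad).
It fails at once if a bystander is moved by more than 40 mm (distance of any of white_bottle, brown_bottle, marker, tape_roll, screw_pot, dust_cap, eyepiece from where it was at the start of the episode above 0.04 m).
Of dish_1, dish_2, dish_3, dish_4 only 2 to 4 are there at a start; the rules pass over those that are not, and their reading is None.
At some moment in a run one of dish_1, dish_2, dish_3, dish_4, bin_empty may be knocked a few centimetres aside while the robot is not near it.
It also fails if it takes over 210 s, if anything falls off the work surface, if the arm or the gripper's body presses on something with over 40 N, if the wrist force passes 120 N, or if a joint passes its speed limit or range.

## Robot

A 6-joint arm with a two-finger parallel gripper is mounted at the origin on a cart in front of the work surface, level with it; the furniture and walls round the work are solid. World frame = base frame: x ahead of the robot, y to its left, z up, the work surface at z = 0. Lengths are in m, angles in rad, forces in N, time in s.
With the tool pointing down it reaches from about 0.425 to 1.125 m from the base axis. Payload 14.9 kg.
Tool frame: the origin (TCP) lies midway between the tips of the shut fingers; the grasp point (between the pads) lies env.grasp_offset behind it (env.grasp_offset is the distance from the TCP to the grasp point, in m); z points along the fingers, y is the direction in which the jaws open and shut (so a half turn about z gives the same grasp; the last joint's range is limited). The gripper opens to 91 mm and grips with 3 to 60 N. Pads are 32 mm wide; open, the fingers measure 118 mm over their backs; the gripper's body (76 mm by 178 mm) begins 60 mm behind the grasp point.
Start: joints at [-1.312, 0.379, 1.734, -0, 1.028, -0.033], TCP at [0.201, -0.67, 0.214] pointing down, gripper open.
Joint ranges: [-2.77, 2.77], [-0.74, 2.19], [0, 2.66], [-1.06, 4.2], [0.31, 2.87], [-3.08, 3.08]. Speed limits (rad/s): [1.89, 1.89, 2.39, 3.14, 3.14, 3.14].

## Interface

Orientations are given as a unit quaternion [w, x, y, z].
In Python, from plant import env gives the robot as it stands. The module is installed in compiled form; this text tells all that it offers.
- The arm moves only by the tool arm_command, never from a script. Its argument "series" is a list of rows, each an object of numbers: "tx", "ty", "tz": the shift along the tool's x, y, z in units of 15 cm (1.0 is 15 cm); "ax", "ay", "az": the turn, a rotation vector about the tool's x, y, z in units of 45 degrees (1.0 is 45 degrees); "fingers": the gripper's target within -1 to 1 (fully open at 1, half-way at 0, shut at -1). In form: [{"tx": .., "ty": .., "tz": .., "ax": .., "ay": .., "az": .., "fingers": ..}, ...]. A call has 1 to 8 rows; each row is the pose to reach, as a shift and turn from the pose commanded when the call began, along the tool's axes at that moment; what a row does not reach only later rows make up. A row lasts 1/12 s, in which the tool goes at most 41.7 mm and 7.16 degrees, less where a joint would pass 70% of its speed; a pose out of reach is approached as far as the arm can. A call with a number of a shift or a turn outside -1 to 1 is refused whole. A call with a gripper value outside its range is refused whole. The fingers move at their own pace and stop on an object; "newtons" is the grip in N (left out, the last holds). Time passes only in rows, so rows that repeat a pose let the fingers close. It gives the time, the measured TCP pose, the force and the opening at its end, in the units of the state.
- env.state(): the state, without advancing time (a new reading comes with each control period).
- env.grab_frame(name): name is "scene" or "side" or "wrist"; returns a dict with "image" (400x640x3 uint8, red, green, blue), "fx", "fy", "cx", "cy" (pixels), "R" (3x3) and "t" (3): a world point X has camera coordinates R X + t. Camera axes: x right, y down, z forward; pixel columns grow to the right and rows downward; lengths in m; the calibration is good to about 2 mm. A picture is of the moment at which its call begins. There is no depth.
- env.job_done(): hands the job in, once; it reports no verdict.
The state is a dict: "t": time; "joint_pos": joint angles; "qvel": joint speeds; "effort": joint torques, N m; "tool_pos": TCP position; "tool_rot": TCP orientation; "contact_force": force on the tool from outside, world axes, zero at the start; "moment": the same for the moment, N m; "finger_gap": finger opening in m.
Only numpy, scipy, OpenCV 4.12 (cv2) and the standard library are available. Lean on these libraries where they do the work, as an engineer would, in place of code of your own. Each camera call takes 0.05 s, during which the arm holds its last target.

## Working session

There is one attempt and no reset: what is moved stays moved. The work goes in short steps, Python scripts to look and compute and a tool call to move; the robot and the scene stay as the last step left them, time stands still between calls to the robot, and variables do not carry over. Pictures are saved under pics/ and viewed, and the job is handed in when it is done.

Besides the shell and the picture viewer there is one more tool, called after "Call:" as name(argument=value, ...), one argument or row to a line, values as JSON. arm_command: Moves the arm, as the interface text tells. Its arguments: {"type":"object","properties":{"series":{"type":"array"},"newtons":{"type":"number"}},"required":["series"]}

```bash
mkdir -p pics
cat > h.py <<'E'
import numpy as np,cv2
from plant import env
from scipy.spatial.transform import Rotation as Ro
def shot(name,fn):
    f=env.grab_frame(name); cv2.imwrite('pics/'+fn,f['image'][:,:,::-1]); 
    np.savez('pics/'+fn+'.npz',**{k:np.array(v) for k,v in f.items()}); return f
def load(fn): return np.load('pics/'+fn+'.npz')
def ray(f,u,v,z):
    R=np.array(f['R']);t=np.array(f['t']);d=R.T@np.array([(u-f['cx'])/f['fx'],(v-f['cy'])/f['fy'],1]);c=-R.T@t
    return c+d*(z-c[2])/d[2]
def proj(f,X):
    p=np.array(f['R'])@np.array(X)+f['t']; return np.array([f['fx']*p[0]/p[2]+f['cx'],f['fy']*p[1]/p[2]+f['cy']])
E
python3 - <<'E'
from h import *
for n in ['scene','side','wrist']: 
    f=shot(n,n+'0.png'); print(n,f['fx'],f['cx'],f['cy'],-np.array(f['R']).T@f['t'])
s=env.state(); print(s,env.grasp_offset); print(Ro.from_quat(np.roll(s['tool_rot'],-1)).as_matrix())
E
```

```text
scene 446.2570138759846 318.8765823523348 200.84301825566897 [-0.5380974   0.58549383  1.03500013]
side 472.08838255511785 317.13511159194434 198.60663203324728 [0.23233264 0.93998733 1.01843069]
wrist 298.9756054969424 324.60889791214146 201.1714028812166 [ 0.27716343 -0.64714406  0.38412848]
{'t': 0.15, 'joint_pos': array([-1.31230493e+00,  3.79291766e-01,  1.73462312e+00, -3.99603899e-05,
        1.02850570e+00, -3.32843704e-02]), 'qvel': array([-0.00100014, -0.00246111, -0.00192352,  0.00098843, -0.00052763,
        0.00037667]), 'effort': array([ 1.71674812e-03, -7.64107704e+01, -4.34653616e+01,  6.51262142e-02,
        4.09619836e-02, -4.06209040e-05]), 'tool_pos': array([ 0.20127929, -0.67013436,  0.21344802]), 'tool_rot': array([-4.09418351e-04,  9.89375639e-01,  1.45381134e-01, -6.35161746e-05]), 'contact_force': array([-0.26609058,  0.2970773 , -0.21370239]), 'moment': array([ 0.03380724,  0.00219913, -0.04440966]), 'finger_gap': 0.09131575446030823} 0.0188
[[ 9.57728643e-01  2.87673053e-01 -2.44726120e-04]
 [ 2.87673157e-01 -9.57728316e-01  7.91668977e-04]
 [-6.63930302e-06 -8.28605191e-04 -9.99999657e-01]]
```

View pics/scene0.png

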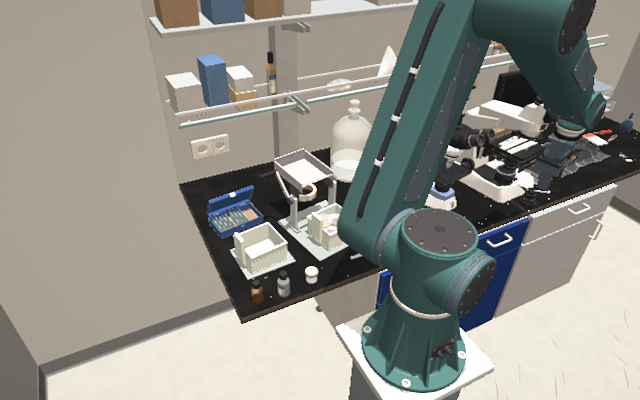

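View pics/side0.png

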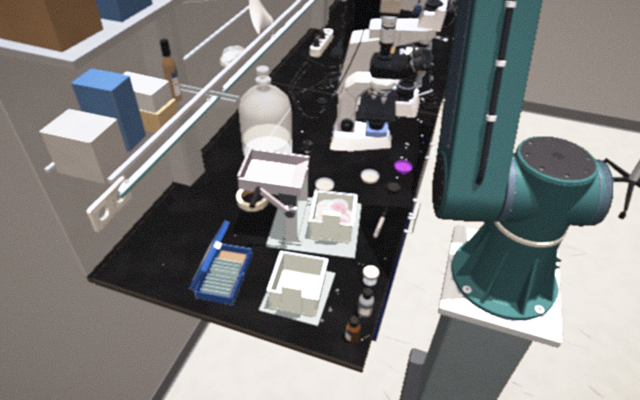

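View pics/wrist0.png

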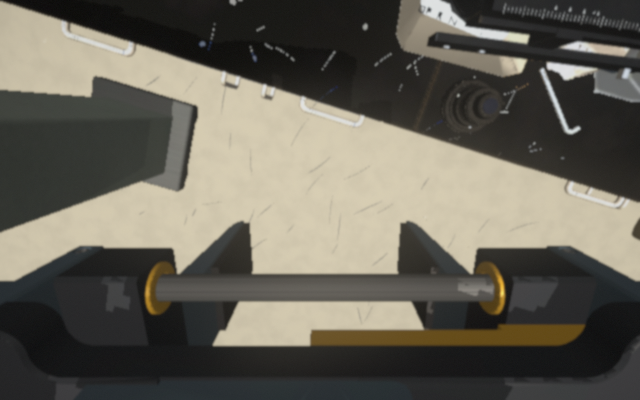

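Run:
```python
import cv2
a=cv2.imread('pics/side0.png'); cv2.imwrite('pics/c1.png',cv2.resize(a[130:240,220:430],None,fx=3.8,fy=3.8,interpolation=cv2.INTER_CUBIC))
cv2.imwrite('pics/c2.png',cv2.resize(a[220:345,250:400],None,fx=4.5,fy=4.5,interpolation=cv2.INTER_CUBIC))
```

```text
(no output)
```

View pics/c1.png

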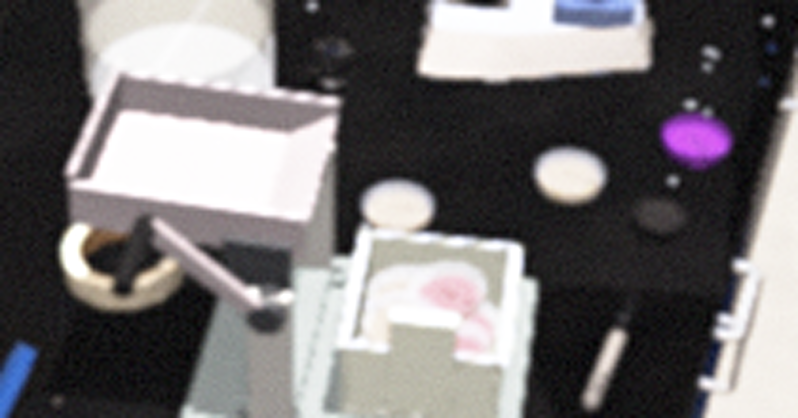

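View pics/c2.png

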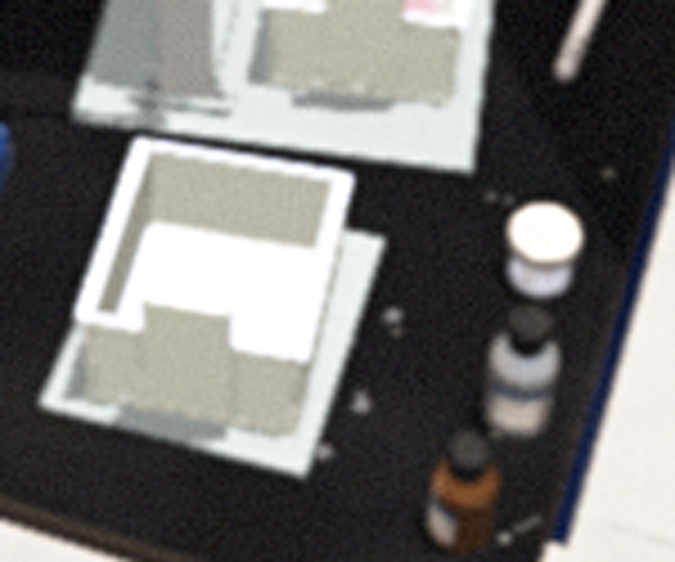

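Run:
```python
from h import *
f=load('side0.png')
for n,u,v,z in [('dishA',324.7,182.5,.015),('dishB',370,174.5,.015),('purple',402,166,.015),('dust',393.5,186.5,.013),('screwpot',371,271,.04),('brown cap',354,321,.075),('white cap',367.5,292,.086),('eyep?',307,143,.03),('microscope corner front L',330,150,0),('mic R',391,148,0),('tape',252,199,.024),('marker tip',384,212,.01),
 ('base near-left corner',355.5,258,.004),('base farleft',266,247,.004),('base nr right',361,203,.004),
 ('plate c nearL(318,325)',317.5,325,.004),('plate farL',259,311,.004),('plate nearR',335.5,272,.004),
 ('binE rim nearR',328,259.5,.075),('binE rim farR',280.5,251.5,.075),('binE nearL',317,299.5,.075),('farL',267,292,.075),
 ('binF nearR',357,193.5,.075),('binF farR',316,190.5,.075),('nearL',352,222,.075),('farL',308,221,.075),('blue box',222,304,0),('jar',268,165,0)]:
    print(n,ray(f,u,v,z).round(3))
```

```text
dishA [ 0.577 -0.187  0.015]
dishB [ 0.448 -0.28   0.015]
purple [ 0.356 -0.363  0.015]
dust [ 0.36  -0.249  0.013]
screwpot [0.339 0.139 0.04 ]
brown cap [0.336 0.324 0.075]
white cap [0.326 0.242 0.086]
eyep? [ 0.7   -0.354  0.03 ]
microscope corner front L [ 0.621 -0.382  0.   ]
mic R [ 0.417 -0.473  0.   ]
tape [ 0.76  -0.023  0.024]
marker tip [ 0.362 -0.124  0.01 ]
base near-left corner [0.396 0.08  0.004]
base farleft [0.647 0.129 0.004]
base nr right [ 0.441 -0.145  0.004]
plate c nearL(318,325) [0.425 0.32  0.004]
plate farL [0.577 0.332 0.004]
plate nearR [0.433 0.147 0.004]
binE rim nearR [0.45  0.17  0.075]
binE rim farR [0.576 0.187 0.075]
binE nearL [0.436 0.297 0.075]
farL [0.557 0.318 0.075]
binF nearR [ 0.449 -0.106  0.075]
binF farR [ 0.569 -0.075  0.075]
nearL [0.43  0.016 0.075]
farL [0.547 0.055 0.075]
blue box [0.676 0.343 0.   ]
jar [ 0.795 -0.223  0.   ]
```

```bash
cat >> h.py <<'E'
def rel(pos,yaw=None,s=None):
    s=s or env.state(); R=Ro.from_quat(np.roll(s['tool_rot'],-1)); 
    d=R.inv().apply(np.array(pos)-s['tool_pos'])/0.15
    y0=np.arctan2(R.as_matrix()[1,0],R.as_matrix()[0,0])
    if yaw is None: yaw=y0
    Rt=Ro.from_matrix(np.array([[np.cos(yaw),np.sin(yaw),0],[np.sin(yaw),-np.cos(yaw),0],[0,0,-1]]))
    rv=(R.inv()*Rt).as_rotvec()/(np.pi/4)
    print('pos',s['tool_pos'].round(4),'yaw',round(y0,3),'gap',round(s['finger_gap'],4),'F',s['contact_force'].round(1),'t',round(s['t'],2)); print('T',d.round(3),'A',rv.round(3), 'rows>=',max(np.linalg.norm(d)*150/41.7,np.linalg.norm(rv)*45/7.16).round(1))
if __name__=='__main__':
    import sys
    a=[float(x) for x in sys.argv[1:]]; rel(a[:3],a[3] if len(a)>3 else None)
E
python3 h.py .3 -.4 .45; python3 h.py .42 -.2 .45 0.2
```

```text
pos [ 0.2013 -0.6701  0.2134] yaw 0.292 gap 0.0913 F [-0.3  0.3 -0.2] t 0.15
T [ 1.148 -1.537 -1.576] A [-0.001  0.    -0.   ] rows>= 8.9
pos [ 0.2013 -0.6701  0.2134] yaw 0.292 gap 0.0913 F [-0.3  0.3 -0.2] t 0.15
T [ 2.298 -2.584 -1.575] A [-0.001  0.     0.117] rows>= 13.7
```

Call:
arm_command(
  series=[
    {"tx": 0.1,"ty": -0.2,"tz": -0.25,"fingers": 1},
    {"tx": 0.3,"ty": -0.4,"tz": -0.5,"fingers": 1},
    {"tx": 0.5,"ty": -0.7,"tz": -0.7,"fingers": 1},
    {"tx": 0.7,"ty": -0.9,"tz": -0.9,"fingers": 1},
    {"tx": 0.8,"ty": -1,"tz": -1,"fingers": 1},
    {"tx": 0.8,"ty": -1,"tz": -1,"fingers": 1},
    {"tx": 0.8,"ty": -1,"tz": -1,"fingers": 1},
  ],
)

```text
invalid input
```

```bash
python3 h.py .46 -.2 .5 0.2
```

```text
pos [ 0.2013 -0.6701  0.2134] yaw 0.292 gap 0.0913 F [-0.3  0.3 -0.2] t 0.15
T [ 2.554 -2.507 -1.908] A [-0.001  0.     0.117] rows>= 14.6
```

Call:
arm_command(
  series=[
    {"tx": 0.3,"ty": -0.4,"tz": -0.5,"ax": 0,"ay": 0,"az": 0,"fingers": 1},
    {"tx": 0.5,"ty": -0.7,"tz": -0.7,"ax": 0,"ay": 0,"az": 0,"fingers": 1},
    {"tx": 0.8,"ty": -1,"tz": -1,"ax": 0,"ay": 0,"az": 0,"fingers": 1},
    {"tx": 0.8,"ty": -1,"tz": -1,"ax": 0,"ay": 0,"az": 0,"fingers": 1},
    {"tx": 0.8,"ty": -1,"tz": -1,"ax": 0,"ay": 0,"az": 0,"fingers": 1},
    {"tx": 0.8,"ty": -1,"tz": -1,"ax": 0,"ay": 0,"az": 0,"fingers": 1},
    {"tx": 0.8,"ty": -1,"tz": -1,"ax": 0,"ay": 0,"az": 0,"fingers": 1},
  ],
)

```text
t: 0.73
tool_pos: [0.2751, -0.49, 0.3685]
tool_rot: [0.002, 0.989, 0.146, 0.001]
contact_force: [0.1, -1.6, 0.9]
finger_gap: 0.0913
```

```bash
python3 h.py .46 -.2 .5 0.2
```

```text
pos [ 0.2751 -0.49    0.3685] yaw 0.294 gap 0.0913 F [ 0.1 -1.6  0.9] t 0.73
T [ 1.741 -1.489 -0.881] A [ 0.006 -0.002  0.119] rows>= 8.8
```

Call:
arm_command(
  series=[
    {"tx": 1,"ty": -1,"tz": -0.6,"ax": 0,"ay": 0,"az": 0.1,"fingers": 1},
    {"tx": 1,"ty": -1,"tz": -0.6,"ax": 0,"ay": 0,"az": 0.1,"fingers": 1},
    {"tx": 1,"ty": -1,"tz": -0.6,"ax": 0,"ay": 0,"az": 0.1,"fingers": 1},
    {"tx": 1,"ty": -1,"tz": -0.6,"ax": 0,"ay": 0,"az": 0.1,"fingers": 1},
    {"tx": 1,"ty": -1,"tz": -0.6,"ax": 0,"ay": 0,"az": 0.1,"fingers": 1},
    {"tx": 1,"ty": -1,"tz": -0.6,"ax": 0,"ay": 0,"az": 0.1,"fingers": 1},
    {"tx": 1,"ty": -1,"tz": -0.6,"ax": 0,"ay": 0,"az": 0.1,"fingers": 1},
  ],
)

```text
t: 1.32
tool_pos: [0.3753, -0.3033, 0.4559]
tool_rot: [0.001, 0.994, 0.108, 0.001]
contact_force: [0.1, -0.6, 0.3]
finger_gap: 0.0913
```

```bash
python3 h.py .46 -.2 .5 0.2; python3 -c "
from h import *
shot('wrist','w1.png')"
```

```text
pos [ 0.3753 -0.3033  0.4559] yaw 0.216 gap 0.0913 F [ 0.1 -0.6  0.3] t 1.32
T [ 0.7   -0.551 -0.294] A [ 0.002 -0.003  0.021] rows>= 3.4
```

View pics/w1.png

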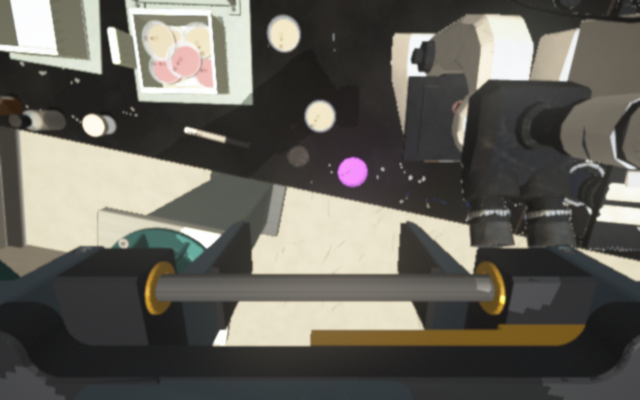

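Call:
arm_command(
  series=[
    {"tx": 0.95,"ty": -0.6,"tz": -0.3,"ax": 0,"ay": 0,"az": 0,"fingers": 1},
    {"tx": 0.95,"ty": -0.6,"tz": -0.3,"ax": 0,"ay": 0,"az": 0,"fingers": 1},
    {"tx": 0.95,"ty": -0.6,"tz": -0.3,"ax": 0,"ay": 0,"az": 0,"fingers": 1},
    {"tx": 0.95,"ty": -0.6,"tz": -0.3,"ax": 0,"ay": 0,"az": 0,"fingers": 1},
    {"tx": 0.95,"ty": -0.6,"tz": -0.3,"ax": 0,"ay": 0,"az": 0,"fingers": 1},
    {"tx": 0.95,"ty": -0.6,"tz": -0.3,"ax": 0,"ay": 0,"az": 0,"fingers": 1},
  ],
)

```text
t: 1.87
tool_pos: [0.4951, -0.1869, 0.4983]
tool_rot: [-0.0, 0.994, 0.107, -0.0]
contact_force: [-0.5, -0.5, -0.8]
finger_gap: 0.0913
```

```bash
python3 -c "
from h import *
shot('wrist','w2.png')"
```

```text
(no output)
```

View pics/w2.png

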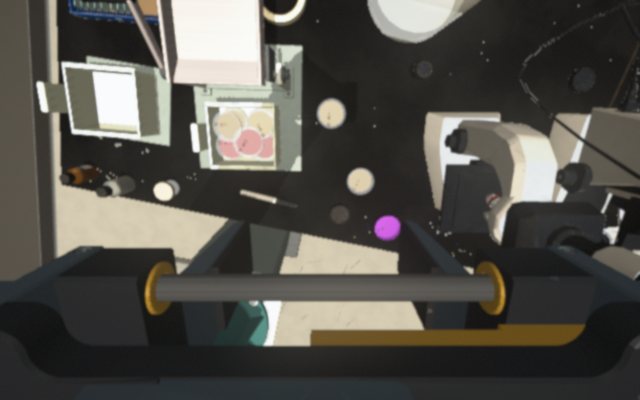

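```bash
python3 - <<'E'
from h import *
f=load('w2.png')
for n,u,v,z in [('A',332,113.5,.015),('B',360,181,.015),('purple',388,227.5,.015),('dust',340,214,.013),('eye',423,69,.042),('base NR',301,170.5,.004),('base FR',301,45.5,.004),('base NL',201,170,.004),('plate NR',170,146,.004),('plate FR',164,66,.004),
 ('F rims',274,167,.075),('F',274,105,.075),('F',207,163,.075),('F',207,102,.075),('E',137,136,.075),('E',130,74,.075),('E',70,131,.075),('E',64,63.5,.075),
 ('pan lip R',263,84,.192),('pan lip L',167,80,.192),('lever top',138,10,.206),('lever base',160,70,.15)]: print(n,ray(f,u,v,z).round(3))
E
python3 - <<'E'
import cv2
a=cv2.imread('pics/w2.png'); cv2.imwrite('pics/c3.png',cv2.resize(a[85:240,290:410],None,fx=3.8,fy=3.8,interpolation=cv2.INTER_CUBIC))
E
```

```text
A [ 0.577 -0.185  0.015]
B [ 0.449 -0.278  0.015]
purple [ 0.355 -0.369  0.015]
dust [ 0.363 -0.252  0.013]
eye [ 0.695 -0.338  0.042]
base NR [ 0.442 -0.144  0.004]
base FR [ 0.692 -0.095  0.004]
base NL [0.395 0.076 0.004]
plate NR [0.434 0.148 0.004]
plate FR [0.594 0.172 0.004]
F rims [ 0.451 -0.092  0.075]
F [ 0.568 -0.073  0.075]
F [0.431 0.039 0.075]
F [0.546 0.052 0.075]
E [0.454 0.178 0.075]
E [0.565 0.195 0.075]
E [0.436 0.305 0.075]
E [0.557 0.314 0.075]
pan lip R [ 0.595 -0.071  0.192]
pan lip L [0.57  0.069 0.192]
lever top [0.651 0.107 0.206]
lever base [0.582 0.103 0.15 ]
```

View pics/c3.png

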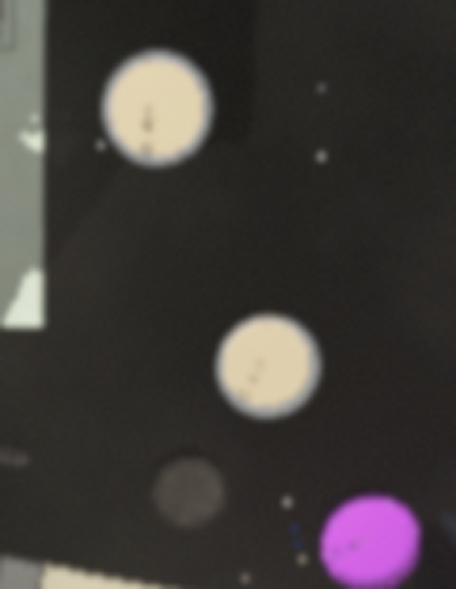

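Call:
arm_command(
  series=[
    {"tx": 0.53,"ty": 0.12,"tz": -0.1,"ax": 0,"ay": 0,"az": 0.9,"fingers": 1},
    {"tx": 0.53,"ty": 0.12,"tz": 0.2,"ax": 0,"ay": 0,"az": 0.9,"fingers": 1},
    {"tx": 0.53,"ty": 0.12,"tz": 0.5,"ax": 0,"ay": 0,"az": 0.9,"fingers": 1},
    {"tx": 0.53,"ty": 0.12,"tz": 0.8,"ax": 0,"ay": 0,"az": 0.9,"fingers": 1},
    {"tx": 0.53,"ty": 0.12,"tz": 0.8,"ax": 0,"ay": 0,"az": 0.9,"fingers": 1},
    {"tx": 0.53,"ty": 0.12,"tz": 0.8,"ax": 0,"ay": 0,"az": 0.9,"fingers": 1},
    {"tx": 0.53,"ty": 0.12,"tz": 0.8,"ax": 0,"ay": 0,"az": 0.9,"fingers": 1},
  ],
)

```text
t: 2.5
tool_pos: [0.5736, -0.1898, 0.3764]
tool_rot: [-0.0, 0.969, -0.247, -0.002]
contact_force: [0.1, 1.0, -0.0]
finger_gap: 0.091
```

```bash
python3 h.py .577 -.186 .2 -1.2
```

```text
pos [ 0.5736 -0.1898  0.3764] yaw -0.499 gap 0.091 F [ 0.1  1.  -0. ] t 2.5
T [ 0.013 -0.034  1.176] A [0.003 0.004 0.892] rows>= 5.6
```

Call:
arm_command(
  series=[
    {"tx": 0.01,"ty": -0.03,"tz": 1,"ax": 0,"ay": 0,"az": 0.9,"fingers": 1},
    {"tx": 0.01,"ty": -0.03,"tz": 1,"ax": 0,"ay": 0,"az": 0.9,"fingers": 1},
    {"tx": 0.01,"ty": -0.03,"tz": 1,"ax": 0,"ay": 0,"az": 0.9,"fingers": 1},
    {"tx": 0.01,"ty": -0.03,"tz": 1,"ax": 0,"ay": 0,"az": 0.9,"fingers": 1},
    {"tx": 0.01,"ty": -0.03,"tz": 1,"ax": 0,"ay": 0,"az": 0.9,"fingers": 1},
    {"tx": 0.01,"ty": -0.03,"tz": 1,"ax": 0,"ay": 0,"az": 0.9,"fingers": 1},
    {"tx": 0.01,"ty": -0.03,"tz": 1,"ax": 0,"ay": 0,"az": 0.9,"fingers": 1},
  ],
)

```text
t: 3.08
tool_pos: [0.5782, -0.1862, 0.2288]
tool_rot: [0.0, 0.825, -0.566, -0.0]
contact_force: [0.2, 0.1, 0.8]
finger_gap: 0.0914
```

```bash
python3 h.py .577 -.186 .1 -1.2; python3 h.py .577 -.186 .004 -1.2; python3 -c "
from h import *
shot('wrist','w3.png')"
```

```text
pos [ 0.5782 -0.1862  0.2288] yaw -1.203 gap 0.0914 F [0.2 0.1 0.8] t 3.08
T [-0.004  0.007  0.858] A [ 0.     0.    -0.003] rows>= 3.1
pos [ 0.5782 -0.1862  0.2288] yaw -1.203 gap 0.0914 F [0.2 0.1 0.8] t 3.08
T [-0.004  0.006  1.498] A [ 0.     0.    -0.003] rows>= 5.4
```

View pics/w3.png

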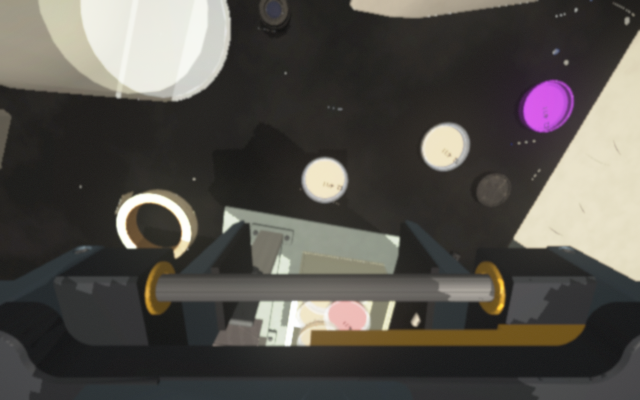

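Call:
arm_command(
  series=[
    {"tx": 0,"ty": 0.01,"tz": 0.85,"ax": 0,"ay": 0,"az": 0,"fingers": 1},
    {"tx": 0,"ty": 0.01,"tz": 0.85,"ax": 0,"ay": 0,"az": 0,"fingers": 1},
    {"tx": 0,"ty": 0.01,"tz": 0.85,"ax": 0,"ay": 0,"az": 0,"fingers": 1},
    {"tx": 0,"ty": 0.01,"tz": 0.85,"ax": 0,"ay": 0,"az": 0,"fingers": 1},
    {"tx": 0,"ty": 0.01,"tz": 0.85,"ax": 0,"ay": 0,"az": 0,"fingers": 1},
  ],
)

```text
t: 3.55
tool_pos: [0.5763, -0.1856, 0.1006]
tool_rot: [0.0, 0.826, -0.564, -0.002]
contact_force: [-0.1, -0.3, 1.2]
finger_gap: 0.091
```

```bash
python3 -c "
from h import *
f=load('w3.png');A=ray(f,325,179,.015);print(A,ray(f,445,146.5,.015));rel([A[0],A[1],.005],-1.2)
g=shot('wrist','w4.png')"
```

```text
[ 0.57687858 -0.18407928  0.015     ] [ 0.44959425 -0.27829949  0.015     ]
pos [ 0.5763 -0.1856  0.1006] yaw -1.198 gap 0.091 F [-0.1 -0.3  1.2] t 3.55
T [-0.007 -0.009  0.637] A [0.003 0.003 0.003] rows>= 2.3
```

View pics/w4.png

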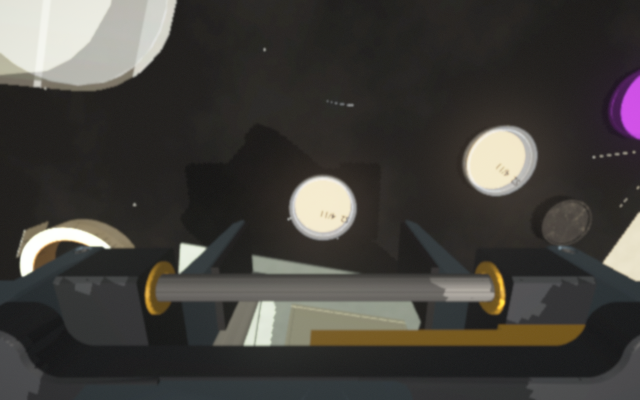

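Aligned. Descend and grip.

Call:
arm_command(
  series=[
    {"tx": 0,"ty": 0,"tz": 0.3,"ax": 0,"ay": 0,"az": 0,"fingers": 1},
    {"tx": 0,"ty": 0,"tz": 0.5,"ax": 0,"ay": 0,"az": 0,"fingers": 1},
    {"tx": 0,"ty": 0,"tz": 0.6,"ax": 0,"ay": 0,"az": 0,"fingers": 1},
    {"tx": 0,"ty": 0,"tz": 0.64,"ax": 0,"ay": 0,"az": 0,"fingers": 1},
    {"tx": 0,"ty": 0,"tz": 0.64,"ax": 0,"ay": 0,"az": 0,"fingers": 1},
    {"tx": 0,"ty": 0,"tz": 0.64,"ax": 0,"ay": 0,"az": 0,"fingers": -0.5},
    {"tx": 0,"ty": 0,"tz": 0.64,"ax": 0,"ay": 0,"az": 0,"fingers": -0.5},
    {"tx": 0,"ty": 0,"tz": 0.64,"ax": 0,"ay": 0,"az": 0,"fingers": -0.5},
  ],
  newtons=15,
)

```text
t: 4.27
tool_pos: [0.5787, -0.1859, 0.0074]
tool_rot: [-0.0, 0.825, -0.565, 0.001]
contact_force: [-0.7, 0.1, 0.3]
finger_gap: 0.0743
```

Call:
arm_command(
  series=[
    {"tx": 0,"ty": 0,"tz": 0,"ax": 0,"ay": 0,"az": 0,"fingers": -0.5},
    {"tx": 0,"ty": 0,"tz": 0,"ax": 0,"ay": 0,"az": 0,"fingers": -0.5},
    {"tx": 0,"ty": 0,"tz": 0,"ax": 0,"ay": 0,"az": 0,"fingers": -0.5},
  ],
)

```text
t: 4.52
tool_pos: [0.5778, -0.1855, 0.0061]
tool_rot: [-0.0, 0.825, -0.565, 0.0]
contact_force: [-2.0, 0.6, 8.4]
finger_gap: 0.0596
```

Call:
arm_command(
  series=[
    {"tx": 0,"ty": 0,"tz": -0.1,"ax": 0,"ay": 0,"az": 0,"fingers": -0.5},
    {"tx": 0,"ty": 0,"tz": -0.3,"ax": 0,"ay": 0,"az": 0,"fingers": -0.5},
    {"tx": 0,"ty": 0,"tz": -0.55,"ax": 0,"ay": 0,"az": 0,"fingers": -0.5},
    {"tx": 0,"ty": 0,"tz": -0.8,"ax": 0,"ay": 0,"az": 0,"fingers": -0.5},
    {"tx": 0,"ty": 0,"tz": -1,"ax": 0,"ay": 0,"az": 0,"fingers": -0.5},
    {"tx": 0,"ty": 0,"tz": -1,"ax": 0,"ay": 0,"az": 0,"fingers": -0.5},
  ],
)

```text
t: 5.02
tool_pos: [0.5804, -0.1864, 0.1618]
tool_rot: [-0.001, 0.825, -0.565, 0.004]
contact_force: [-0.0, -1.3, 0.1]
finger_gap: 0.0594
```

Call:
arm_command(
  series=[
    {"tx": 0,"ty": 0,"tz": -0.2,"ax": 0,"ay": 0,"az": 0,"fingers": -0.5},
    {"tx": 0,"ty": 0,"tz": -0.45,"ax": 0,"ay": 0,"az": 0,"fingers": -0.5},
    {"tx": 0,"ty": 0,"tz": -0.7,"ax": 0,"ay": 0,"az": 0,"fingers": -0.5},
    {"tx": 0,"ty": 0,"tz": -0.9,"ax": 0,"ay": 0,"az": 0,"fingers": -0.5},
    {"tx": 0,"ty": 0,"tz": -0.9,"ax": 0,"ay": 0,"az": 0,"fingers": -0.5},
  ],
)

```text
t: 5.43
tool_pos: [0.5798, -0.1862, 0.2968]
tool_rot: [-0.001, 0.825, -0.565, 0.004]
contact_force: [0.4, -0.4, 0.3]
finger_gap: 0.0594
```

```bash
python3 -c "
from h import *
shot('side','s1.png')
rel([.678,.02,.29])"
```

```text
pos [ 0.5788 -0.1859  0.2935] yaw -1.2 gap 0.0597 F [-0.5  0.2 -0.6] t 5.48
T [-1.04  -1.113  0.024] A [-0.005 -0.004  0.   ] rows>= 5.5
```

View pics/s1.png

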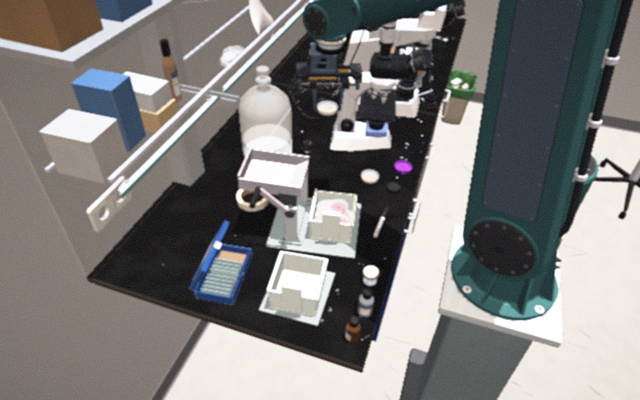

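Call:
arm_command(
  series=[
    {"tx": -0.2,"ty": -0.2,"tz": 0,"ax": 0,"ay": 0,"az": -0.9,"fingers": -0.5},
    {"tx": -0.4,"ty": -0.4,"tz": 0,"ax": 0,"ay": 0,"az": -0.9,"fingers": -0.5},
    {"tx": -0.6,"ty": -0.6,"tz": 0,"ax": 0,"ay": 0,"az": -0.9,"fingers": -0.5},
    {"tx": -0.8,"ty": -0.8,"tz": 0,"ax": 0,"ay": 0,"az": -0.9,"fingers": -0.5},
    {"tx": -1,"ty": -1,"tz": 0,"ax": 0,"ay": 0,"az": -0.9,"fingers": -0.5},
    {"tx": -1,"ty": -1,"tz": 0,"ax": 0,"ay": 0,"az": -0.9,"fingers": -0.5},
    {"tx": -1,"ty": -1,"tz": 0,"ax": 0,"ay": 0,"az": -0.9,"fingers": -0.5},
  ],
)

```text
t: 6.07
tool_pos: [0.6629, 0.011, 0.2882]
tool_rot: [0.0, 0.971, -0.241, -0.001]
contact_force: [0.2, -0.3, 0.1]
finger_gap: 0.0596
```

```bash
python3 h.py .7103 .0253 .27 .197
```

```text
pos [0.6629 0.011  0.2882] yaw -0.487 gap 0.0596 F [ 0.2 -0.3  0.1] t 6.07
T [ 0.235 -0.233  0.121] A [ 0.     0.003 -0.871] rows>= 5.5
```

Call:
arm_command(
  series=[
    {"tx": 0.24,"ty": -0.23,"tz": 0.12,"ax": 0,"ay": 0,"az": -0.87,"fingers": -0.5},
    {"tx": 0.24,"ty": -0.23,"tz": 0.12,"ax": 0,"ay": 0,"az": -0.87,"fingers": -0.5},
    {"tx": 0.24,"ty": -0.23,"tz": 0.12,"ax": 0,"ay": 0,"az": -0.87,"fingers": -0.5},
    {"tx": 0.24,"ty": -0.23,"tz": 0.12,"ax": 0,"ay": 0,"az": -0.87,"fingers": -0.5},
    {"tx": 0.24,"ty": -0.23,"tz": 0.12,"ax": 0,"ay": 0,"az": -0.87,"fingers": -0.5},
    {"tx": 0.24,"ty": -0.23,"tz": 0.12,"ax": 0,"ay": 0,"az": -0.87,"fingers": -0.5},
    {"tx": 0.24,"ty": -0.23,"tz": 0.12,"ax": 0,"ay": 0,"az": -0.87,"fingers": -0.5},
  ],
)

```text
t: 6.65
tool_pos: [0.7102, 0.0208, 0.271]
tool_rot: [-0.0, 0.996, 0.094, -0.001]
contact_force: [-0.8, 0.1, -0.8]
finger_gap: 0.0593
```

```bash
python3 -c "
from h import *
shot('side','s2.png'); shot('scene','sc2.png')
import cv2
a=cv2.imread('pics/s2.png')[110:260,190:390]; b=cv2.imread('pics/sc2.png')[100:250,200:400]
cv2.imwrite('pics/c5.png',cv2.resize(np.hstack([a,b]),None,fx=2,fy=2,interpolation=cv2.INTER_CUBIC))
rel([.7103,.0253,.178],.197)"
```

```text
pos [0.7104 0.0211 0.2715] yaw 0.184 gap 0.0595 F [ 0.2  0.1 -0.5] t 6.75
T [ 0.005 -0.027  0.623] A [-0.     0.002 -0.016] rows>= 2.2
```

View pics/c5.png

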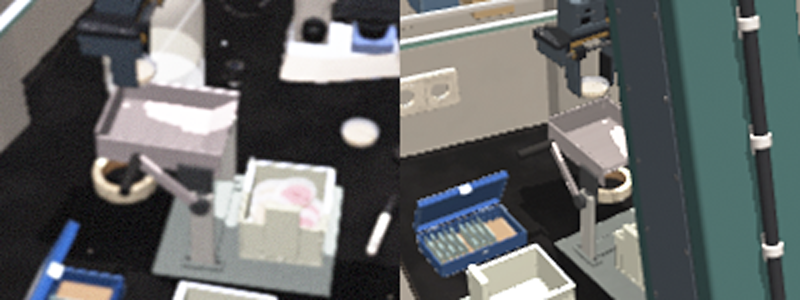

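Call:
arm_command(
  series=[
    {"tx": 0,"ty": -0.02,"tz": 0.2,"ax": 0,"ay": 0,"az": 0,"fingers": -0.5},
    {"tx": 0,"ty": -0.02,"tz": 0.4,"ax": 0,"ay": 0,"az": 0,"fingers": -0.5},
    {"tx": 0,"ty": -0.02,"tz": 0.55,"ax": 0,"ay": 0,"az": 0,"fingers": -0.5},
    {"tx": 0,"ty": -0.02,"tz": 0.62,"ax": 0,"ay": 0,"az": 0,"fingers": -0.5},
    {"tx": 0,"ty": -0.02,"tz": 0.62,"ax": 0,"ay": 0,"az": 0,"fingers": -0.5},
    {"tx": 0,"ty": -0.02,"tz": 0.62,"ax": 0,"ay": 0,"az": 0,"fingers": 0.55},
    {"tx": 0,"ty": -0.02,"tz": 0.62,"ax": 0,"ay": 0,"az": 0,"fingers": 0.55},
    {"tx": 0,"ty": -0.02,"tz": 0.62,"ax": 0,"ay": 0,"az": 0,"fingers": 0.55},
  ],
)

```text
t: 7.42
tool_pos: [0.7114, 0.025, 0.1813]
tool_rot: [0.0, 0.996, 0.094, 0.001]
contact_force: [-0.4, -0.8, -0.9]
finger_gap: 0.0703
```

Call:
arm_command(
  series=[
    {"tx": 0,"ty": 0,"tz": 0,"ax": 0,"ay": 0,"az": 0,"fingers": 0.55},
    {"tx": 0,"ty": 0,"tz": -0.2,"ax": 0,"ay": 0,"az": 0,"fingers": 0.55},
    {"tx": 0,"ty": 0,"tz": -0.5,"ax": 0,"ay": 0,"az": 0,"fingers": 0.55},
    {"tx": 0,"ty": 0,"tz": -0.8,"ax": 0,"ay": 0,"az": 0,"fingers": 0.55},
    {"tx": 0,"ty": 0,"tz": -1,"ax": 0,"ay": 0,"az": 0,"fingers": 0.55},
    {"tx": 0,"ty": 0,"tz": -1,"ax": 0,"ay": 0,"az": 0,"fingers": 0.55},
    {"tx": 0,"ty": 0,"tz": -1,"ax": 0,"ay": 0,"az": 0,"fingers": 0.55},
  ],
)

```text
t: 8.0
tool_pos: [0.7116, 0.0251, 0.333]
tool_rot: [0.0, 0.996, 0.095, 0.003]
contact_force: [-0.8, 0.1, 0.1]
finger_gap: 0.0706
```

```bash
python3 -c "
from h import *
shot('wrist','w5.png'); shot('side','s3.png')
import cv2
a=cv2.imread('pics/s3.png')[110:260,190:410]
cv2.imwrite('pics/c6.png',cv2.resize(a,None,fx=3,fy=3,interpolation=cv2.INTER_CUBIC))
rel([.449,-.2785,.15],.197)"
```

```text
pos [0.7101 0.025  0.329 ] yaw 0.19 gap 0.0706 F [-0.4  0.3 -1.1] t 8.1
T [-2.09   1.659  1.194] A [-0.     0.    -0.009] rows>= 10.5
```

View pics/c6.png

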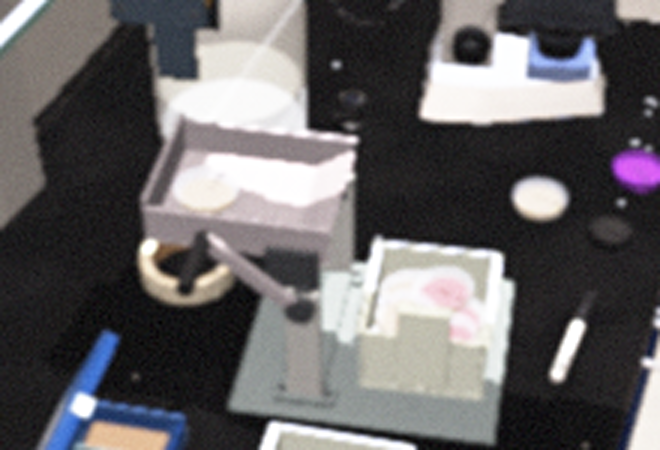

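Call:
arm_command(
  series=[
    {"tx": -0.25,"ty": 0.2,"tz": 0,"ax": 0,"ay": 0,"az": 0,"fingers": 1},
    {"tx": -0.5,"ty": 0.4,"tz": 0,"ax": 0,"ay": 0,"az": 0,"fingers": 1},
    {"tx": -0.75,"ty": 0.6,"tz": 0,"ax": 0,"ay": 0,"az": 0,"fingers": 1},
    {"tx": -1,"ty": 0.8,"tz": 0,"ax": 0,"ay": 0,"az": 0,"fingers": 1},
    {"tx": -1,"ty": 0.8,"tz": 0,"ax": 0,"ay": 0,"az": 0,"fingers": 1},
    {"tx": -1,"ty": 0.8,"tz": 0,"ax": 0,"ay": 0,"az": 0,"fingers": 1},
  ],
)

```text
t: 8.6
tool_pos: [0.5825, -0.1237, 0.328]
tool_rot: [-0.0, 0.996, 0.093, -0.001]
contact_force: [-0.1, 0.6, 0.1]
finger_gap: 0.0914
```

Call:
arm_command(
  series=[
    {"tx": -0.25,"ty": 0.2,"tz": 0.1,"ax": 0,"ay": 0,"az": 0,"fingers": 1},
    {"tx": -0.5,"ty": 0.4,"tz": 0.2,"ax": 0,"ay": 0,"az": 0,"fingers": 1},
    {"tx": -0.75,"ty": 0.6,"tz": 0.3,"ax": 0,"ay": 0,"az": 0,"fingers": 1},
    {"tx": -1,"ty": 0.8,"tz": 0.4,"ax": 0,"ay": 0,"az": 0,"fingers": 1},
    {"tx": -1,"ty": 0.8,"tz": 0.4,"ax": 0,"ay": 0,"az": 0,"fingers": 1},
    {"tx": -1,"ty": 0.8,"tz": 0.4,"ax": 0,"ay": 0,"az": 0,"fingers": 1},
  ],
)

```text
t: 9.1
tool_pos: [0.4572, -0.2691, 0.2662]
tool_rot: [-0.001, 0.996, 0.093, -0.002]
contact_force: [0.9, 1.0, -0.2]
finger_gap: 0.0913
```

```bash
python3 -c "
from h import *
shot('wrist','w6.png'); 
rel([.449,-.2785,.1],.197)"
```

```text
pos [ 0.459  -0.268   0.2673] yaw 0.187 gap 0.091 F [ 0.4 -1.1  0. ] t 9.15
T [-0.076  0.059  1.116] A [-0.003  0.003 -0.013] rows>= 4.0
```

View pics/w6.png

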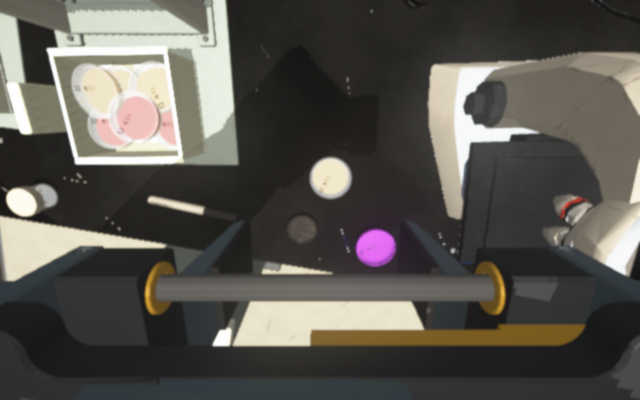

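```bash
python3 -c "
from h import *
f=load('w6.png');B=ray(f,330,177,.015);print(B); 
rel([B[0],B[1],.1],.19);rel([B[0],B[1],.005],.19)"
```

```text
[ 0.45030003 -0.27741433  0.015     ]
pos [ 0.459  -0.268   0.2673] yaw 0.187 gap 0.091 F [ 0.4 -1.1  0. ] t 9.15
T [-0.066  0.053  1.116] A [-0.003  0.003 -0.004] rows>= 4.0
pos [ 0.459  -0.268   0.2673] yaw 0.187 gap 0.091 F [ 0.4 -1.1  0. ] t 9.15
T [-0.064  0.055  1.749] A [-0.003  0.003 -0.004] rows>= 6.3
```

Call:
arm_command(
  series=[
    {"tx": -0.065,"ty": 0.055,"tz": 0.3,"ax": 0,"ay": 0,"az": 0,"fingers": 1},
    {"tx": -0.065,"ty": 0.055,"tz": 0.6,"ax": 0,"ay": 0,"az": 0,"fingers": 1},
    {"tx": -0.065,"ty": 0.055,"tz": 0.9,"ax": 0,"ay": 0,"az": 0,"fingers": 1},
    {"tx": -0.065,"ty": 0.055,"tz": 1,"ax": 0,"ay": 0,"az": 0,"fingers": 1},
    {"tx": -0.065,"ty": 0.055,"tz": 1,"ax": 0,"ay": 0,"az": 0,"fingers": 1},
    {"tx": -0.065,"ty": 0.055,"tz": 1,"ax": 0,"ay": 0,"az": 0,"fingers": 1},
  ],
)

```text
t: 9.65
tool_pos: [0.4532, -0.2761, 0.1187]
tool_rot: [-0.001, 0.995, 0.095, -0.001]
contact_force: [0.4, -0.1, 0.1]
finger_gap: 0.091
```

```bash
python3 -c "
from h import *
rel([.45,-.278,.005],.19);shot('wrist','w7.png')"
```

```text
pos [ 0.4532 -0.2761  0.1187] yaw 0.19 gap 0.091 F [ 0.4 -0.1  0.1] t 9.65
T [-0.021  0.01   0.758] A [-0.003  0.003  0.001] rows>= 2.7
```

View pics/w7.png

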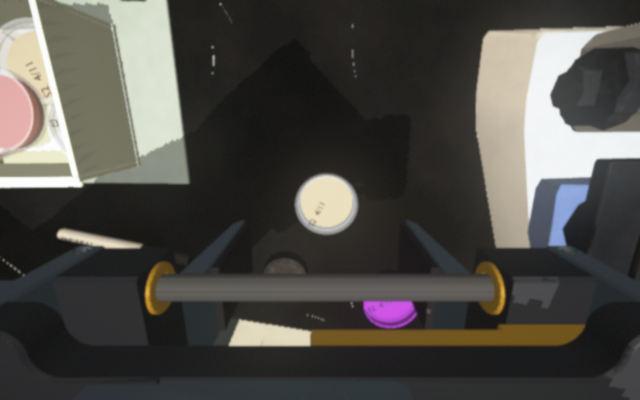

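Call:
arm_command(
  series=[
    {"tx": -0.02,"ty": 0.01,"tz": 0.3,"ax": 0,"ay": 0,"az": 0,"fingers": 1},
    {"tx": -0.02,"ty": 0.01,"tz": 0.55,"ax": 0,"ay": 0,"az": 0,"fingers": 1},
    {"tx": -0.02,"ty": 0.01,"tz": 0.7,"ax": 0,"ay": 0,"az": 0,"fingers": 1},
    {"tx": -0.02,"ty": 0.01,"tz": 0.75,"ax": 0,"ay": 0,"az": 0,"fingers": 1},
    {"tx": -0.02,"ty": 0.01,"tz": 0.75,"ax": 0,"ay": 0,"az": 0,"fingers": 1},
    {"tx": -0.02,"ty": 0.01,"tz": 0.75,"ax": 0,"ay": 0,"az": 0,"fingers": -0.5},
    {"tx": -0.02,"ty": 0.01,"tz": 0.75,"ax": 0,"ay": 0,"az": 0,"fingers": -0.5},
    {"tx": -0.02,"ty": 0.01,"tz": 0.75,"ax": 0,"ay": 0,"az": 0,"fingers": -0.5},
  ],
)

```text
t: 10.37
tool_pos: [0.4517, -0.28, 0.0089]
tool_rot: [0.001, 0.996, 0.095, 0.001]
contact_force: [0.8, 0.3, 0.2]
finger_gap: 0.0742
```

Call:
arm_command(
  series=[
    {"tx": 0,"ty": 0,"tz": 0,"ax": 0,"ay": 0,"az": 0,"fingers": -0.5},
    {"tx": 0,"ty": 0,"tz": 0,"ax": 0,"ay": 0,"az": 0,"fingers": -0.5},
    {"tx": 0,"ty": 0,"tz": 0,"ax": 0,"ay": 0,"az": 0,"fingers": -0.5},
    {"tx": 0,"ty": 0,"tz": -0.2,"ax": 0,"ay": 0,"az": 0,"fingers": -0.5},
    {"tx": 0,"ty": 0,"tz": -0.5,"ax": 0,"ay": 0,"az": 0,"fingers": -0.5},
    {"tx": 0,"ty": 0,"tz": -0.75,"ax": 0,"ay": 0,"az": 0,"fingers": -0.5},
    {"tx": 0,"ty": 0,"tz": -1,"ax": 0,"ay": 0,"az": 0,"fingers": -0.5},
    {"tx": 0,"ty": 0,"tz": -1,"ax": 0,"ay": 0,"az": 0,"fingers": -0.5},
  ],
)

```text
t: 11.03
tool_pos: [0.4534, -0.2812, 0.164]
tool_rot: [0.003, 0.995, 0.095, 0.004]
contact_force: [2.3, -1.5, 1.2]
finger_gap: 0.0595
```

Call:
arm_command(
  series=[
    {"tx": 0.2,"ty": -0.2,"tz": -0.25,"ax": 0,"ay": 0,"az": 0,"fingers": -0.5},
    {"tx": 0.4,"ty": -0.4,"tz": -0.5,"ax": 0,"ay": 0,"az": 0,"fingers": -0.5},
    {"tx": 0.6,"ty": -0.6,"tz": -0.7,"ax": 0,"ay": 0,"az": 0,"fingers": -0.5},
    {"tx": 0.8,"ty": -0.8,"tz": -0.9,"ax": 0,"ay": 0,"az": 0,"fingers": -0.5},
    {"tx": 0.8,"ty": -0.8,"tz": -0.9,"ax": 0,"ay": 0,"az": 0,"fingers": -0.5},
    {"tx": 0.8,"ty": -0.8,"tz": -0.9,"ax": 0,"ay": 0,"az": 0,"fingers": -0.5},
  ],
)

```text
t: 11.53
tool_pos: [0.5489, -0.1361, 0.2964]
tool_rot: [0.001, 0.995, 0.096, 0.003]
contact_force: [0.2, -0.4, 0.8]
finger_gap: 0.0595
```

```bash
python3 -c "
from h import *
shot('side','s4.png');rel([.6475,.0127,.28],.197)
import cv2
a=cv2.imread('pics/s4.png')[110:260,190:410]
cv2.imwrite('pics/c7.png',cv2.resize(a,None,fx=3,fy=3,interpolation=cv2.INTER_CUBIC))"
```

```text
pos [ 0.5483 -0.1366  0.2953] yaw 0.192 gap 0.0593 F [-0.3 -0.2 -0.4] t 11.58
T [ 0.839 -0.851  0.104] A [ 0.002 -0.006 -0.006] rows>= 4.3
```

View pics/c7.png

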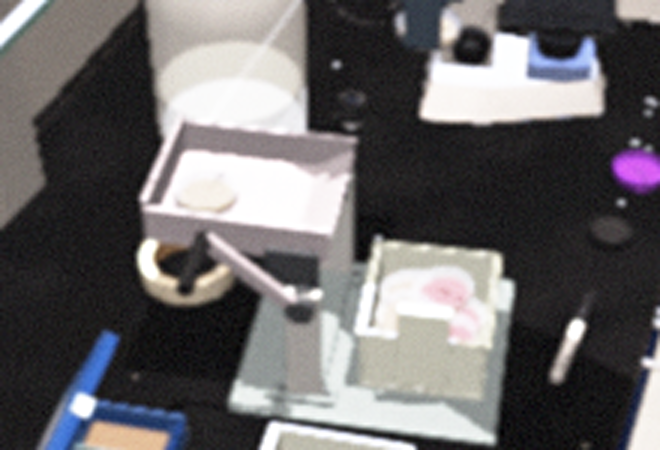

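```bash
python3 -c "
from h import *
print(ray(load('s4.png'),258.3,174,.182))"
```

```text
[0.70365613 0.03086233 0.182     ]
```

Call:
arm_command(
  series=[
    {"tx": 0.2,"ty": -0.2,"tz": 0,"ax": 0,"ay": 0,"az": 0,"fingers": -0.5},
    {"tx": 0.4,"ty": -0.4,"tz": 0,"ax": 0,"ay": 0,"az": 0,"fingers": -0.5},
    {"tx": 0.65,"ty": -0.65,"tz": 0,"ax": 0,"ay": 0,"az": 0,"fingers": -0.5},
    {"tx": 0.83,"ty": -0.85,"tz": 0.1,"ax": 0,"ay": 0,"az": 0,"fingers": -0.5},
    {"tx": 0.83,"ty": -0.85,"tz": 0.1,"ax": 0,"ay": 0,"az": 0,"fingers": -0.5},
    {"tx": 0.83,"ty": -0.85,"tz": 0.1,"ax": 0,"ay": 0,"az": 0,"fingers": -0.5},
  ],
)

```text
t: 12.08
tool_pos: [0.6437, 0.0114, 0.2742]
tool_rot: [-0.0, 0.995, 0.096, -0.002]
contact_force: [0.3, -0.2, -0.8]
finger_gap: 0.0599
```

```bash
python3 h.py .646 .0127 .179 .197
```

```text
pos [0.6437 0.0114 0.2742] yaw 0.192 gap 0.0599 F [ 0.3 -0.2 -0.8] t 12.08
T [ 0.019 -0.005  0.635] A [-0.001  0.004 -0.007] rows>= 2.3
```

Call:
arm_command(
  series=[
    {"tx": 0,"ty": 0,"tz": 0.2,"ax": 0,"ay": 0,"az": 0,"fingers": -0.5},
    {"tx": 0,"ty": 0,"tz": 0.4,"ax": 0,"ay": 0,"az": 0,"fingers": -0.5},
    {"tx": 0,"ty": 0,"tz": 0.55,"ax": 0,"ay": 0,"az": 0,"fingers": -0.5},
    {"tx": 0,"ty": 0,"tz": 0.61,"ax": 0,"ay": 0,"az": 0,"fingers": -0.5},
    {"tx": 0,"ty": 0,"tz": 0.61,"ax": 0,"ay": 0,"az": 0,"fingers": -0.5},
    {"tx": 0,"ty": 0,"tz": 0.61,"ax": 0,"ay": 0,"az": 0,"fingers": 0.55},
    {"tx": 0,"ty": 0,"tz": 0.61,"ax": 0,"ay": 0,"az": 0,"fingers": 0.55},
    {"tx": 0,"ty": 0,"tz": 0.61,"ax": 0,"ay": 0,"az": 0,"fingers": 0.55},
  ],
)

```text
t: 12.75
tool_pos: [0.6447, 0.0096, 0.1872]
tool_rot: [0.0, 0.996, 0.095, 0.001]
contact_force: [-0.9, 0.4, -0.7]
finger_gap: 0.0706
```

Call:
arm_command(
  series=[
    {"tx": 0,"ty": 0,"tz": 0,"ax": 0,"ay": 0,"az": 0,"fingers": 0.55},
    {"tx": 0,"ty": 0,"tz": -0.2,"ax": 0,"ay": 0,"az": 0,"fingers": 0.55},
    {"tx": 0,"ty": 0,"tz": -0.5,"ax": 0,"ay": 0,"az": 0,"fingers": 0.55},
    {"tx": 0,"ty": 0,"tz": -0.8,"ax": 0,"ay": 0,"az": 0,"fingers": 0.55},
    {"tx": -0.3,"ty": 0,"tz": -1,"ax": 0,"ay": 0,"az": 0,"fingers": 0.55},
    {"tx": -0.6,"ty": 0,"tz": -1,"ax": 0,"ay": 0,"az": 0,"fingers": 0.55},
    {"tx": -1,"ty": 0,"tz": -1,"ax": 0,"ay": 0,"az": 0,"fingers": 0.55},
    {"tx": -1,"ty": 0,"tz": -1,"ax": 0,"ay": 0,"az": 0,"fingers": 1},
  ],
)

```text
t: 13.42
tool_pos: [0.4946, -0.0185, 0.3365]
tool_rot: [0.0, 0.995, 0.095, 0.001]
contact_force: [-0.0, -0.8, -0.2]
finger_gap: 0.0748
```

```bash
python3 -c "
from h import *
shot('side','s5.png');shot('wrist','w8.png');rel([.6475,.0127,.28],.197)
import cv2
a=cv2.imread('pics/s5.png')[110:260,190:410]
cv2.imwrite('pics/c8.png',cv2.resize(a,None,fx=3,fy=3,interpolation=cv2.INTER_CUBIC))"
```

```text
pos [ 0.4931 -0.0188  0.3365] yaw 0.189 gap 0.0825 F [ 1.1 -0.2  0.2] t 13.52
T [ 1.05  -0.013  0.378] A [ 0.001 -0.002 -0.01 ] rows>= 4.0
```

View pics/c8.png

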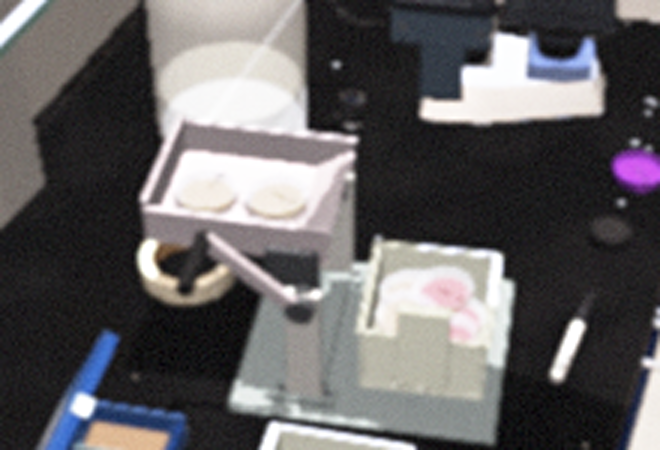

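View pics/w8.png

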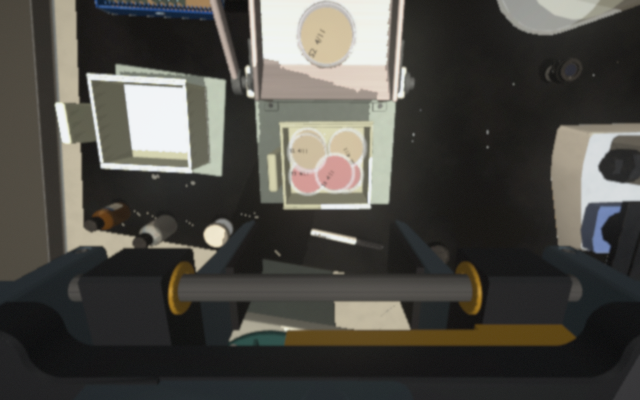

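```bash
python3 -c "
from h import *
import cv2
a=cv2.imread('pics/w8.png')
cv2.imwrite('pics/c9.png',cv2.resize(a[90:220,240:400],None,fx=4,fy=4,interpolation=cv2.INTER_CUBIC))
cv2.imwrite('pics/c10.png',cv2.resize(a[50:190,40:240],None,fx=4,fy=4,interpolation=cv2.INTER_CUBIC))"
```

```text
(no output)
```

View pics/c9.png

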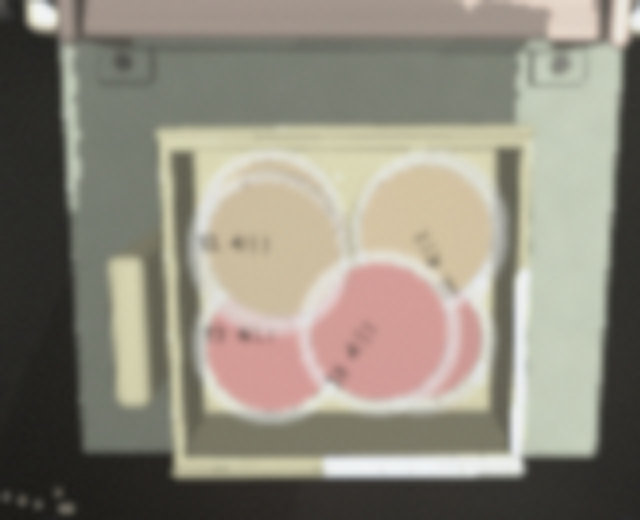

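View pics/c10.png

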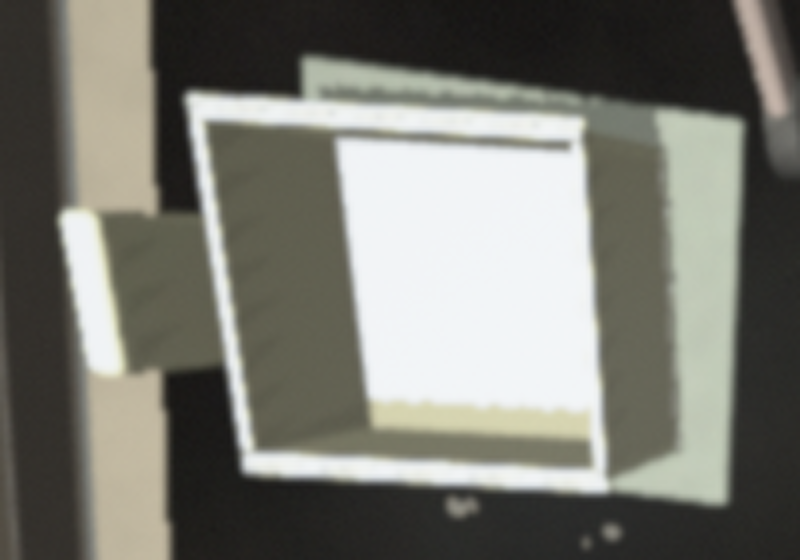

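```bash
python3 -c "
from h import *
f=load('w8.png')
g=lambda x,y,z,o: ray(f,o[0]+x/4,o[1]+y/4,z)[:2].round(4)
for nm,o,lug,rim,pl in [('F',(240,90),[(110,257),(143,257),(150,405),(117,407)],[(158,130),(532,128),(524,475),(173,476)],None),('E',(40,50),[(60,212),(92,210),(126,375),(95,375)],[(187,93),(583,120),(606,490),(245,472)],[(303,57),(743,120),(727,505)])]:
  L=np.array([g(*p,.124,o) for p in lug]); R=np.array([g(*p,.079,o) for p in rim]); print(nm,'lug',L.mean(0),L.tolist())
  print(' yaw lug',np.arctan2(*(L[0]+L[1]-L[2]-L[3])[::-1]))
  print('rim',R.mean(0),R.tolist(),'yaw',np.arctan2(*(R[0]+R[1]-R[2]-R[3])[::-1]),np.arctan2(*(R[0]+R[3]-R[1]-R[2])[::-1])-np.pi/2)
  if pl: P=[g(*p,.004,o) for p in pl];print('plate',P,'yaw',np.arctan2(*(P[1]-P[2])[::-1]),'c',(P[0]+P[2])/2)
"
```

```text
F lug [0.482925 0.048525] [[0.506, 0.0583], [0.508, 0.0479], [0.4602, 0.0386], [0.4575, 0.0493]]
 yaw lug 0.18779201356310465
rim [ 0.496225 -0.020925] [[0.5453, 0.0552], [0.5704, -0.0718], [0.4472, -0.0982], [0.422, 0.0311]] yaw 0.20207206511919737 0.19379143068905558
E lug [0.495825 0.3118  ] [[0.5189, 0.3206], [0.5213, 0.311], [0.4725, 0.303], [0.4706, 0.3126]]
 yaw lug 0.16331105836714271
rim [0.505325 0.242425] [[0.5596, 0.3152], [0.576, 0.186], [0.4518, 0.1701], [0.4339, 0.2984]] yaw 0.13011308829778442 0.13242434143475101
plate [array([0.5798, 0.3267]), array([0.5892, 0.1577]), array([0.4347, 0.1494])] yaw 0.053670091551695255 c [0.50725 0.23805]
```

```bash
python3 h.py .483 .0485 .2 .195
```

```text
pos [ 0.4931 -0.0188  0.3365] yaw 0.189 gap 0.0825 F [ 1.1 -0.2  0.2] t 13.52
T [ 0.017 -0.454  0.91 ] A [ 0.001 -0.002 -0.007] rows>= 3.7
```

Call:
arm_command(
  series=[
    {"tx": 0.02,"ty": -0.2,"tz": 0.1,"ax": 0,"ay": 0,"az": -0.01,"fingers": 0.1},
    {"tx": 0.02,"ty": -0.454,"tz": 0.3,"ax": 0,"ay": 0,"az": -0.01,"fingers": 0.1},
    {"tx": 0.02,"ty": -0.454,"tz": 0.6,"ax": 0,"ay": 0,"az": -0.01,"fingers": 0.1},
    {"tx": 0.02,"ty": -0.454,"tz": 0.9,"ax": 0,"ay": 0,"az": -0.01,"fingers": 0.1},
    {"tx": 0.02,"ty": -0.454,"tz": 0.9,"ax": 0,"ay": 0,"az": -0.01,"fingers": 0.1},
    {"tx": 0.02,"ty": -0.454,"tz": 0.9,"ax": 0,"ay": 0,"az": -0.01,"fingers": 0.1},
  ],
)

```text
t: 14.02
tool_pos: [0.4854, 0.0491, 0.1984]
tool_rot: [-0.0, 0.995, 0.099, -0.002]
contact_force: [-0.4, -0.1, 1.3]
finger_gap: 0.0509
```

```bash
python3 h.py .483 .0485 .089 .195;  python3 -c "
from h import *
shot('wrist','w9.png');shot('side','s6.png')"
```

```text
pos [0.4854 0.0491 0.1984] yaw 0.198 gap 0.0509 F [-0.4 -0.1  1.3] t 14.02
T [-0.013  0.002  0.729] A [-0.001  0.006  0.004] rows>= 2.6
```

View pics/s6.png

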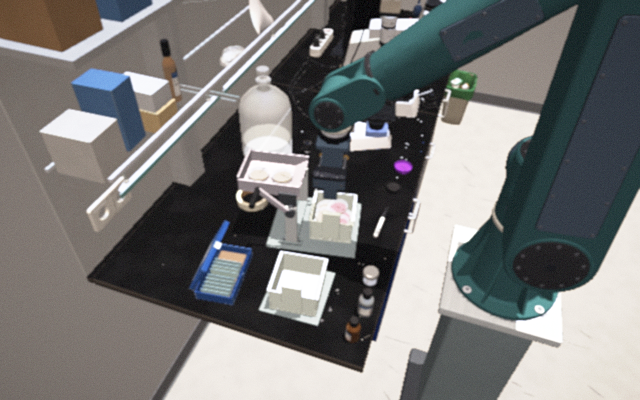

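View pics/w9.png

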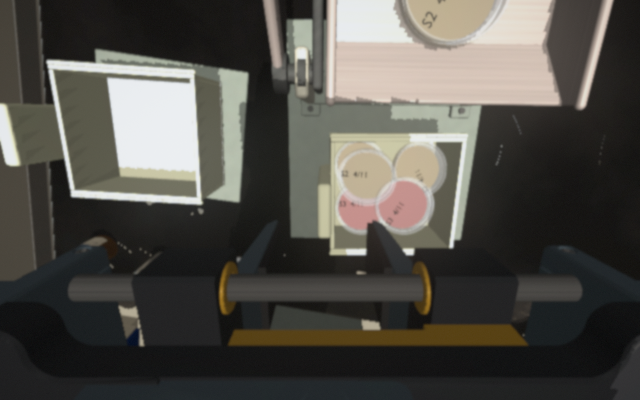

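Call:
arm_command(
  series=[
    {"tx": -0.01,"ty": 0,"tz": 0.2,"ax": 0,"ay": 0,"az": 0,"fingers": 0.1},
    {"tx": -0.01,"ty": 0,"tz": 0.4,"ax": 0,"ay": 0,"az": 0,"fingers": 0.1},
    {"tx": -0.01,"ty": 0,"tz": 0.6,"ax": 0,"ay": 0,"az": 0,"fingers": 0.1},
    {"tx": -0.01,"ty": 0,"tz": 0.73,"ax": 0,"ay": 0,"az": 0,"fingers": 0.1},
    {"tx": -0.01,"ty": 0,"tz": 0.73,"ax": 0,"ay": 0,"az": 0,"fingers": 0.1},
    {"tx": -0.01,"ty": 0,"tz": 0.73,"ax": 0,"ay": 0,"az": 0,"fingers": 0.1},
  ],
)

```text
t: 14.62
tool_pos: [0.4866, 0.0486, 0.0926]
tool_rot: [0.0, 0.995, 0.098, 0.001]
contact_force: [0.5, 0.1, 0.0]
finger_gap: 0.0499
```

Call:
arm_command(
  series=[
    {"tx": 0,"ty": 0,"tz": 0,"ax": 0,"ay": 0,"az": 0,"fingers": -1},
    {"tx": 0,"ty": 0,"tz": 0,"ax": 0,"ay": 0,"az": 0,"fingers": -1},
    {"tx": 0,"ty": 0,"tz": 0,"ax": 0,"ay": 0,"az": 0,"fingers": -1},
    {"tx": 0,"ty": 0,"tz": 0,"ax": 0,"ay": 0,"az": 0,"fingers": -1},
    {"tx": 0,"ty": 0,"tz": 0,"ax": 0,"ay": 0,"az": 0,"fingers": -1},
    {"tx": 0,"ty": 0,"tz": 0,"ax": 0,"ay": 0,"az": 0,"fingers": -1},
  ],
  newtons=50,
)

```text
t: 15.12
tool_pos: [0.4854, 0.0489, 0.0913]
tool_rot: [-0.0, 0.995, 0.099, 0.0]
contact_force: [0.4, 1.0, -0.3]
finger_gap: 0.0129
```

```bash
python3 h.py .483 .0485 .2 .195;  python3 -c "
from h import *
shot('side','s7.png')
import cv2
a=cv2.imread('pics/s7.png')[130:280,230:420]
cv2.imwrite('pics/c11.png',cv2.resize(a,None,fx=3.5,fy=3.5,interpolation=cv2.INTER_CUBIC))"
```

```text
pos [0.4854 0.0489 0.0913] yaw 0.198 gap 0.0129 F [ 0.4  1.  -0.3] t 15.12
T [-0.016 -0.001 -0.725] A [ 0.    -0.001  0.003] rows>= 2.6
```

View pics/c11.png

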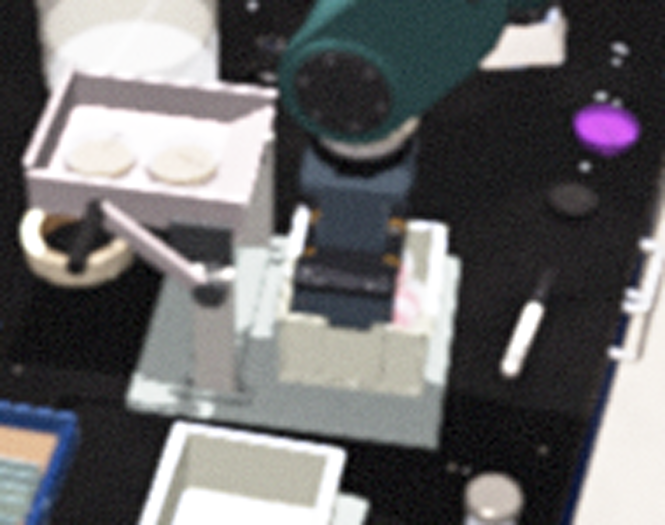

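Call:
arm_command(
  series=[
    {"tx": 0,"ty": 0,"tz": 0,"ax": 0,"ay": 0,"az": 0,"fingers": -1},
    {"tx": 0,"ty": 0,"tz": 0,"ax": 0,"ay": 0,"az": 0,"fingers": -1},
    {"tx": 0,"ty": 0,"tz": -0.05,"ax": 0,"ay": 0,"az": 0,"fingers": -1},
    {"tx": 0,"ty": 0,"tz": -0.1,"ax": 0,"ay": 0,"az": 0,"fingers": -1},
    {"tx": -0.05,"ty": 0,"tz": -0.2,"ax": 0,"ay": 0,"az": 0,"fingers": -1},
    {"tx": -0.1,"ty": 0,"tz": -0.3,"ax": 0,"ay": 0,"az": 0,"fingers": -1},
    {"tx": -0.1,"ty": 0,"tz": -0.45,"ax": 0,"ay": 0,"az": 0,"fingers": -1},
    {"tx": -0.1,"ty": 0,"tz": -0.45,"ax": 0,"ay": 0,"az": 0,"fingers": -1},
  ],
)

```text
t: 15.83
tool_pos: [0.4721, 0.0459, 0.1622]
tool_rot: [0.0, 0.995, 0.099, 0.002]
contact_force: [2.1, -0.3, -1.9]
finger_gap: 0.0117
```

```bash
python3 -c "
from h import *
rel([.4985,-.18,.16],.195)
shot('side','s8.png')
import cv2
a=cv2.imread('pics/s8.png')[130:280,230:420]
cv2.imwrite('pics/c12.png',cv2.resize(a,None,fx=3.5,fy=3.5,interpolation=cv2.INTER_CUBIC))"
```

```text
pos [0.4721 0.0459 0.1622] yaw 0.198 gap 0.0117 F [ 2.1 -0.3 -1.9] t 15.83
T [-0.123  1.512  0.015] A [ 0.001 -0.006  0.003] rows>= 5.5
```

View pics/c12.png

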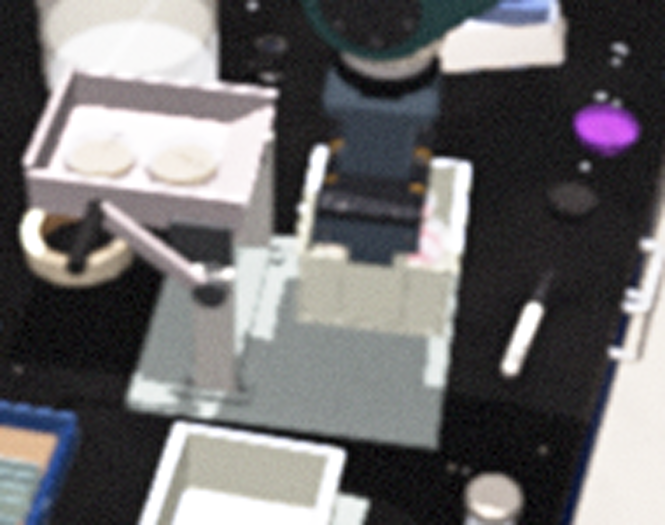

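Call:
arm_command(
  series=[
    {"tx": 0,"ty": 0.1,"tz": 0,"ax": 0,"ay": 0,"az": 0,"fingers": -1},
    {"tx": 0,"ty": 0.25,"tz": 0,"ax": 0,"ay": 0,"az": 0,"fingers": -1},
    {"tx": 0,"ty": 0.4,"tz": 0,"ax": 0,"ay": 0,"az": 0,"fingers": -1},
    {"tx": 0,"ty": 0.55,"tz": 0,"ax": 0,"ay": 0,"az": 0,"fingers": -1},
    {"tx": 0,"ty": 0.7,"tz": 0,"ax": 0,"ay": 0,"az": 0,"fingers": -1},
    {"tx": 0,"ty": 0.85,"tz": 0,"ax": 0,"ay": 0,"az": 0,"fingers": -1},
    {"tx": 0,"ty": 1,"tz": 0,"ax": 0,"ay": 0,"az": 0,"fingers": -1},
    {"tx": 0,"ty": 1,"tz": 0,"ax": 0,"ay": 0,"az": 0,"fingers": -1},
  ],
)

```text
t: 16.55
tool_pos: [0.5005, -0.1039, 0.1578]
tool_rot: [0.0, 0.995, 0.098, -0.0]
contact_force: [-0.3, 0.1, -1.3]
finger_gap: 0.0119
```

```bash
python3 h.py .4985 -.18 .0893 .195
```

```text
pos [ 0.5005 -0.1039  0.1578] yaw 0.196 gap 0.0119 F [-0.3  0.1 -1.3] t 16.55
T [-0.112  0.495  0.457] A [0.    0.    0.001] rows>= 2.5
```

Call:
arm_command(
  series=[
    {"tx": -0.03,"ty": 0.15,"tz": 0,"ax": 0,"ay": 0,"az": 0,"fingers": -1},
    {"tx": -0.06,"ty": 0.3,"tz": 0,"ax": 0,"ay": 0,"az": 0,"fingers": -1},
    {"tx": -0.1,"ty": 0.45,"tz": 0.1,"ax": 0,"ay": 0,"az": 0,"fingers": -1},
    {"tx": -0.1,"ty": 0.49,"tz": 0.25,"ax": 0,"ay": 0,"az": 0,"fingers": -1},
    {"tx": -0.1,"ty": 0.49,"tz": 0.36,"ax": 0,"ay": 0,"az": 0,"fingers": -1},
    {"tx": -0.1,"ty": 0.49,"tz": 0.42,"ax": 0,"ay": 0,"az": 0,"fingers": -1},
    {"tx": -0.1,"ty": 0.49,"tz": 0.46,"ax": 0,"ay": 0,"az": 0,"fingers": -1},
    {"tx": -0.1,"ty": 0.49,"tz": 0.46,"ax": 0,"ay": 0,"az": 0,"fingers": -1},
  ],
)

```text
t: 17.22
tool_pos: [0.4991, -0.1756, 0.0884]
tool_rot: [-0.0, 0.995, 0.099, -0.001]
contact_force: [-0.2, 0.3, -1.3]
finger_gap: 0.0115
```

Call:
arm_command(
  series=[
    {"tx": 0,"ty": 0,"tz": 0,"ax": 0,"ay": 0,"az": 0,"fingers": -1},
    {"tx": 0,"ty": 0,"tz": 0,"ax": 0,"ay": 0,"az": 0,"fingers": -1},
  ],
)

```text
t: 17.38
tool_pos: [0.5002, -0.1761, 0.0902]
tool_rot: [0.0, 0.995, 0.099, 0.0]
contact_force: [-0.8, 0.5, -2.7]
finger_gap: 0.0118
```

```bash
python3 -c "
from h import *
rel([.4985,-.18,.0893],.195)
shot('side','s9.png')
import cv2
a=cv2.imread('pics/s9.png')[110:260,230:420]
cv2.imwrite('pics/c13.png',cv2.resize(a,None,fx=3.5,fy=3.5,interpolation=cv2.INTER_CUBIC))"
```

```text
pos [ 0.5002 -0.1761  0.0902] yaw 0.198 gap 0.0118 F [-0.8  0.5 -2.7] t 17.38
T [-0.016  0.023  0.006] A [ 0.001 -0.001  0.004] rows>= 0.1
```

View pics/c13.png

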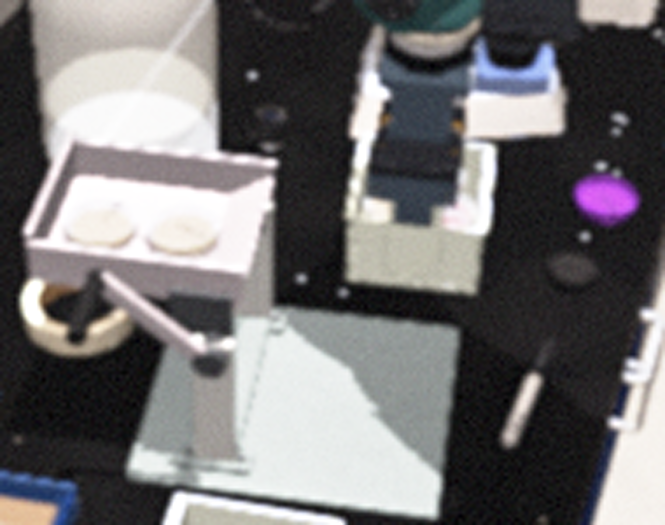

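Call:
arm_command(
  series=[
    {"tx": 0,"ty": 0,"tz": 0.01,"ax": 0,"ay": 0,"az": 0,"fingers": -1},
    {"tx": 0,"ty": 0,"tz": 0.02,"ax": 0,"ay": 0,"az": 0,"fingers": -1},
    {"tx": 0,"ty": 0,"tz": 0.02,"ax": 0,"ay": 0,"az": 0,"fingers": -1},
    {"tx": 0,"ty": 0,"tz": 0.02,"ax": 0,"ay": 0,"az": 0,"fingers": 0.1},
    {"tx": 0,"ty": 0,"tz": 0.02,"ax": 0,"ay": 0,"az": 0,"fingers": 0.1},
    {"tx": 0,"ty": 0,"tz": 0.02,"ax": 0,"ay": 0,"az": 0,"fingers": 0.1},
    {"tx": 0,"ty": 0,"tz": 0.02,"ax": 0,"ay": 0,"az": 0,"fingers": 0.1},
  ],
)

```text
t: 18.02
tool_pos: [0.4997, -0.1763, 0.0865]
tool_rot: [0.0, 0.995, 0.099, 0.0]
contact_force: [0.2, 0.4, -0.0]
finger_gap: 0.0357
```

Call:
arm_command(
  series=[
    {"tx": 0,"ty": 0,"tz": 0,"ax": 0,"ay": 0,"az": 0,"fingers": 0.1},
    {"tx": 0,"ty": 0,"tz": 0,"ax": 0,"ay": 0,"az": 0,"fingers": 0.1},
    {"tx": 0,"ty": 0,"tz": -0.2,"ax": 0,"ay": 0,"az": 0,"fingers": 0.1},
    {"tx": 0,"ty": 0,"tz": -0.4,"ax": 0,"ay": 0,"az": 0,"fingers": 0.1},
    {"tx": 0,"ty": 0,"tz": -0.7,"ax": 0,"ay": 0,"az": 0,"fingers": 0.1},
    {"tx": 0,"ty": 0,"tz": -1,"ax": 0,"ay": 0,"az": 0,"fingers": 0.1},
    {"tx": 0,"ty": 0,"tz": -1,"ax": 0,"ay": 0,"az": 0,"fingers": 0.1},
  ],
)

```text
t: 18.6
tool_pos: [0.5023, -0.1773, 0.2431]
tool_rot: [0.002, 0.995, 0.099, 0.004]
contact_force: [1.1, -0.0, 1.6]
finger_gap: 0.0501
```

```bash
python3 -c "
from h import *
rel([.45,.07,.3],.15)
shot('side','s10.png')
import cv2
a=cv2.imread('pics/s10.png')[110:320,230:420]
cv2.imwrite('pics/c14.png',cv2.resize(a,None,fx=2.8,fy=2.8,interpolation=cv2.INTER_CUBIC))"
```

```text
pos [ 0.5023 -0.1773  0.2431] yaw 0.198 gap 0.0501 F [ 1.1 -0.   1.6] t 18.6
T [-0.015 -1.683 -0.387] A [ 0.006 -0.009  0.061] rows>= 6.2
```

View pics/c14.png

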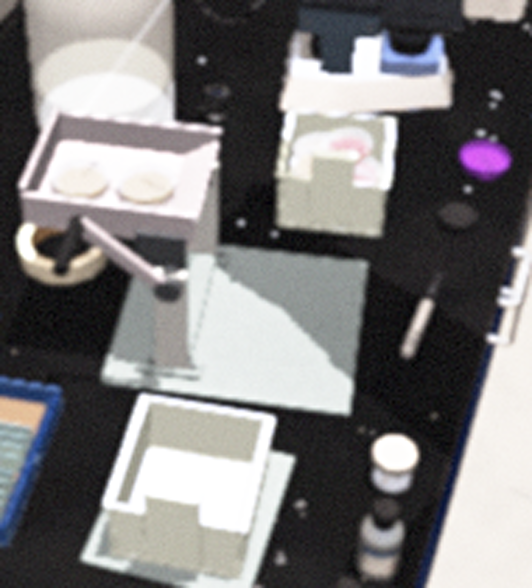

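Call:
arm_command(
  series=[
    {"tx": 0,"ty": -0.25,"tz": -0.2,"ax": 0,"ay": 0,"az": 0,"fingers": 0.1},
    {"tx": 0,"ty": -0.5,"tz": -0.4,"ax": 0,"ay": 0,"az": 0,"fingers": 0.1},
    {"tx": 0,"ty": -0.75,"tz": -0.4,"ax": 0,"ay": 0,"az": 0,"fingers": 0.1},
    {"tx": 0,"ty": -1,"tz": -0.4,"ax": 0,"ay": 0,"az": 0,"fingers": 0.1},
    {"tx": 0,"ty": -1,"tz": -0.4,"ax": 0,"ay": 0,"az": 0,"fingers": 0.1},
  ],
)

```text
t: 19.07
tool_pos: [0.4688, -0.0248, 0.2961]
tool_rot: [-0.0, 0.995, 0.1, 0.0]
contact_force: [0.2, -1.6, 0.4]
finger_gap: 0.0505
```

Call:
arm_command(
  series=[
    {"tx": 0,"ty": -0.25,"tz": 0,"ax": 0,"ay": 0,"az": 0.1,"fingers": 0.1},
    {"tx": 0,"ty": -0.5,"tz": 0,"ax": 0,"ay": 0,"az": 0.1,"fingers": 0.1},
    {"tx": 0,"ty": -0.75,"tz": 0,"ax": 0,"ay": 0,"az": 0.1,"fingers": 0.1},
    {"tx": 0,"ty": -1,"tz": 0,"ax": 0,"ay": 0,"az": 0.1,"fingers": 0.1},
    {"tx": 0,"ty": -1,"tz": 0,"ax": 0,"ay": 0,"az": 0.1,"fingers": 0.1},
  ],
)

```text
t: 19.48
tool_pos: [0.4393, 0.1221, 0.2954]
tool_rot: [-0.0, 0.998, 0.061, -0.001]
contact_force: [0.3, -0.4, -0.2]
finger_gap: 0.0503
```

```bash
python3 -c "
from h import *
rel([.496,.312,.25],.14)
shot('wrist','w10.png')"
```

```text
pos [0.4393 0.1221 0.2954] yaw 0.123 gap 0.0503 F [ 0.3 -0.4 -0.2] t 19.48
T [ 0.531 -1.21   0.303] A [-0.001  0.002 -0.022] rows>= 4.9
```

View pics/w10.png

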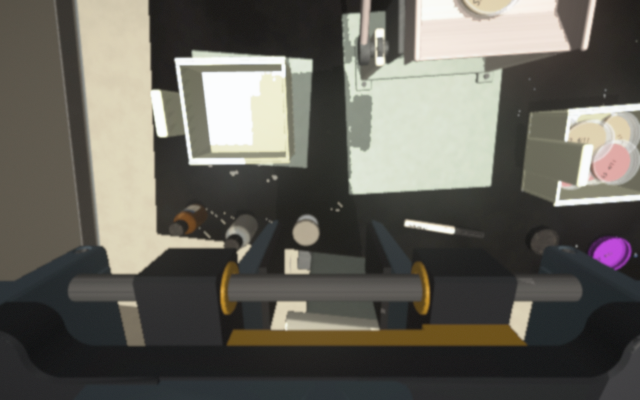

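```bash
python3 -c "
from h import *
f=load('w10.png')
a=cv2.imread('pics/w10.png');cv2.imwrite('pics/c15.png',cv2.resize(a[35:195,140:330],None,fx=4,fy=4,interpolation=cv2.INTER_CUBIC))
R=np.array([ray(f,u,v,.079)[:2] for u,v in [(176,58),(285,57),(290,164),(189,166)]]);print(R.mean(0),R.round(3).tolist())"
```

```text
[0.50448288 0.24243302] [[0.56, 0.314], [0.576, 0.186], [0.45, 0.169], [0.432, 0.3]]
```

View pics/c15.png

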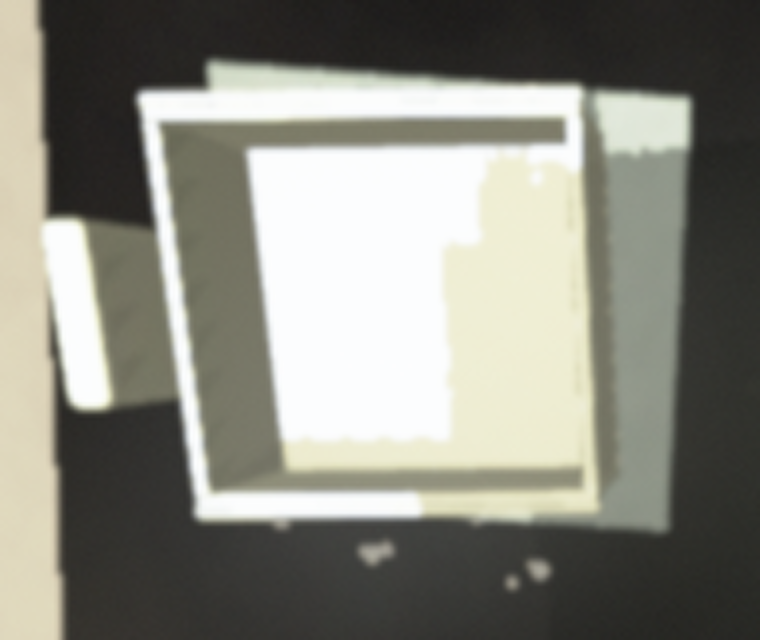

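```bash
python3 -c "
from h import *
f=load('w10.png')
P=np.array([ray(f,140+x/4,35+y/4,.004)[:2] for x,y in [(207,62),(690,97),(667,530)]]);print(P.round(4),(P[0]+P[2])/2,np.arctan2(*(P[1]-P[2])[::-1]),np.arctan2(*(P[0]-P[1])[::-1])-np.pi/2,np.linalg.norm(P[1]-P[2]),np.linalg.norm(P[1]-P[0]))
rel([.4952,.3129,.2],.132)"
```

```text
[[0.58   0.3277]
 [0.5895 0.1582]
 [0.435  0.1499]] [0.50748151 0.23880663] 0.053376433463710314 0.05639101232725907 0.15475912026740324 0.1697337764784942
pos [0.4399 0.1201 0.2954] yaw 0.123 gap 0.0503 F [ 0.6 -0.6  0.1] t 19.53
T [ 0.525 -1.23   0.635] A [-0.     0.002 -0.011] rows>= 5.3
```

Plate centre (0.5075, 0.2388), yaw 0.055. On to the lug.

Call:
arm_command(
  series=[
    {"tx": 0.1,"ty": -0.25,"tz": 0,"ax": 0,"ay": 0,"az": -0.01,"fingers": 0.1},
    {"tx": 0.2,"ty": -0.5,"tz": 0,"ax": 0,"ay": 0,"az": -0.01,"fingers": 0.1},
    {"tx": 0.35,"ty": -0.75,"tz": 0.1,"ax": 0,"ay": 0,"az": -0.01,"fingers": 0.1},
    {"tx": 0.5,"ty": -1,"tz": 0.2,"ax": 0,"ay": 0,"az": -0.01,"fingers": 0.1},
    {"tx": 0.52,"ty": -1,"tz": 0.4,"ax": 0,"ay": 0,"az": -0.01,"fingers": 0.1},
    {"tx": 0.52,"ty": -1,"tz": 0.4,"ax": 0,"ay": 0,"az": -0.01,"fingers": 0.1},
  ],
)

```text
t: 20.03
tool_pos: [0.4994, 0.276, 0.2303]
tool_rot: [0.001, 0.998, 0.064, -0.003]
contact_force: [-1.1, 0.2, -2.4]
finger_gap: 0.0503
```

```bash
python3 -c "
from h import *
rel([.4952,.3129,.091],.132)
shot('wrist','w11.png')"
```

```text
pos [0.4994 0.276  0.2303] yaw 0.128 gap 0.0503 F [-1.1  0.2 -2.4] t 20.03
T [ 0.01  -0.25   0.928] A [ 0.003  0.009 -0.005] rows>= 3.5
```

View pics/w11.png

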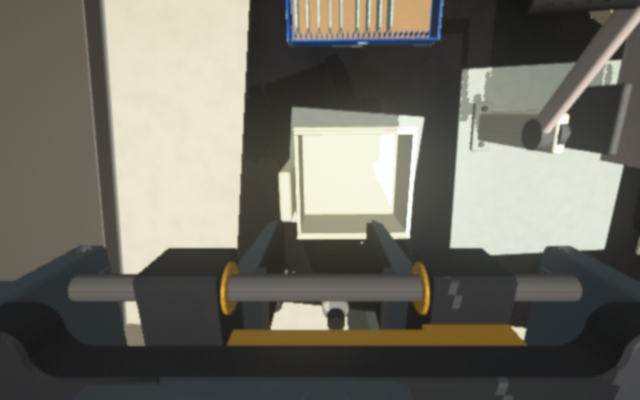

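Call:
arm_command(
  series=[
    {"tx": 0,"ty": -0.2,"tz": 0,"ax": 0,"ay": 0,"az": 0,"fingers": 0.1},
    {"tx": 0,"ty": -0.25,"tz": 0.2,"ax": 0,"ay": 0,"az": 0,"fingers": 0.1},
    {"tx": 0,"ty": -0.25,"tz": 0.4,"ax": 0,"ay": 0,"az": 0,"fingers": 0.1},
    {"tx": 0,"ty": -0.25,"tz": 0.5,"ax": 0,"ay": 0,"az": 0,"fingers": 0.1},
    {"tx": 0,"ty": -0.25,"tz": 0.5,"ax": 0,"ay": 0,"az": 0,"fingers": 0.1},
    {"tx": 0,"ty": -0.25,"tz": 0.5,"ax": 0,"ay": 0,"az": 0,"fingers": 0.1},
  ],
)

```text
t: 20.58
tool_pos: [0.4959, 0.3121, 0.1623]
tool_rot: [0.0, 0.998, 0.063, -0.0]
contact_force: [-0.2, 0.9, 0.5]
finger_gap: 0.0502
```

```bash
python3 -c "
from h import *
rel([.4952,.3129,.091],.132)
shot('wrist','w12.png')"
```

```text
pos [0.4959 0.3121 0.1623] yaw 0.126 gap 0.0502 F [-0.2  0.9  0.5] t 20.58
T [-0.004 -0.006  0.475] A [ 0.     0.001 -0.008] rows>= 1.7
```

View pics/w12.png

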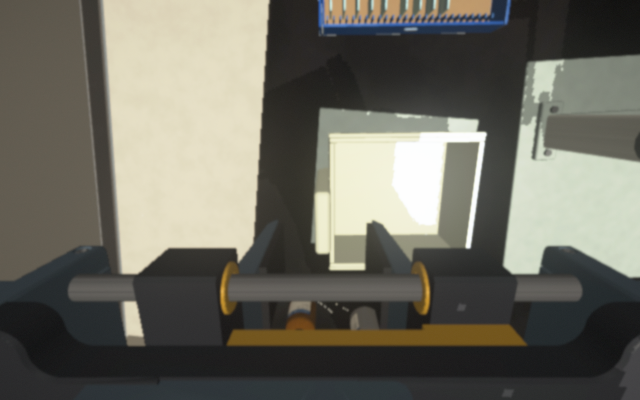

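Lug at ~(322,222), centred between fingers. Down and grip.

Call:
arm_command(
  series=[
    {"tx": 0,"ty": 0,"tz": 0.15,"ax": 0,"ay": 0,"az": -0.01,"fingers": 0.1},
    {"tx": 0,"ty": 0,"tz": 0.3,"ax": 0,"ay": 0,"az": -0.01,"fingers": 0.1},
    {"tx": 0,"ty": 0,"tz": 0.42,"ax": 0,"ay": 0,"az": -0.01,"fingers": 0.1},
    {"tx": 0,"ty": 0,"tz": 0.48,"ax": 0,"ay": 0,"az": -0.01,"fingers": 0.1},
    {"tx": 0,"ty": 0,"tz": 0.48,"ax": 0,"ay": 0,"az": -0.01,"fingers": 0.1},
    {"tx": 0,"ty": 0,"tz": 0.48,"ax": 0,"ay": 0,"az": -0.01,"fingers": -1},
    {"tx": 0,"ty": 0,"tz": 0.48,"ax": 0,"ay": 0,"az": -0.01,"fingers": -1},
    {"tx": 0,"ty": 0,"tz": 0.48,"ax": 0,"ay": 0,"az": -0.01,"fingers": -1},
  ],
)

```text
t: 21.3
tool_pos: [0.4965, 0.3137, 0.091]
tool_rot: [-0.0, 0.998, 0.067, 0.001]
contact_force: [0.5, 1.0, -0.9]
finger_gap: 0.0332
```

Call:
arm_command(
  series=[
    {"tx": 0,"ty": 0,"tz": 0,"ax": 0,"ay": 0,"az": 0,"fingers": -1},
    {"tx": 0,"ty": 0,"tz": 0,"ax": 0,"ay": 0,"az": 0,"fingers": -1},
    {"tx": 0,"ty": 0,"tz": 0,"ax": 0,"ay": 0,"az": 0,"fingers": -1},
    {"tx": 0,"ty": 0,"tz": 0,"ax": 0,"ay": 0,"az": 0,"fingers": -1},
    {"tx": 0,"ty": 0,"tz": 0,"ax": 0,"ay": 0,"az": 0,"fingers": -1},
  ],
)

```text
t: 21.72
tool_pos: [0.4958, 0.3134, 0.0898]
tool_rot: [-0.0, 0.998, 0.067, 0.0]
contact_force: [-1.1, -1.1, 5.6]
finger_gap: 0.0119
```

```bash
python3 h.py .4952 .3129 .2 .195
```

```text
pos [0.4958 0.3134 0.0898] yaw 0.135 gap 0.0119 F [-1.1 -1.1  5.6] t 21.72
T [-0.004  0.003 -0.735] A [-0.    -0.    -0.077] rows>= 2.6
```

Call:
arm_command(
  series=[
    {"tx": 0,"ty": 0,"tz": -0.05,"ax": 0,"ay": 0,"az": 0,"fingers": -1},
    {"tx": 0,"ty": 0,"tz": -0.15,"ax": 0,"ay": 0,"az": 0,"fingers": -1},
    {"tx": 0,"ty": 0,"tz": -0.3,"ax": 0,"ay": 0,"az": 0,"fingers": -1},
    {"tx": -0.1,"ty": 0,"tz": -0.45,"ax": 0,"ay": 0,"az": -0.03,"fingers": -1},
    {"tx": -0.2,"ty": 0.05,"tz": -0.6,"ax": 0,"ay": 0,"az": -0.08,"fingers": -1},
    {"tx": -0.3,"ty": 0.1,"tz": -0.7,"ax": 0,"ay": 0,"az": -0.08,"fingers": -1},
    {"tx": -0.35,"ty": 0.15,"tz": -0.7,"ax": 0,"ay": 0,"az": -0.08,"fingers": -1},
    {"tx": -0.35,"ty": 0.15,"tz": -0.7,"ax": 0,"ay": 0,"az": -0.08,"fingers": -1},
  ],
)

```text
t: 22.38
tool_pos: [0.4457, 0.283, 0.1947]
tool_rot: [-0.0, 0.995, 0.098, 0.0]
contact_force: [0.2, 0.2, -2.3]
finger_gap: 0.0118
```

```bash
python3 -c "
from h import *
rel([.465,.052,.19],.195)
shot('side','s11.png')
import cv2
a=cv2.imread('pics/s11.png')[130:340,220:410]
cv2.imwrite('pics/c16.png',cv2.resize(a,None,fx=2.8,fy=2.8,interpolation=cv2.INTER_CUBIC))"
```

```text
pos [0.4457 0.283  0.1947] yaw 0.197 gap 0.0118 F [ 0.2  0.2 -2.3] t 22.38
T [-0.175  1.535  0.031] A [-0.    -0.001  0.003] rows>= 5.6
```

View pics/c16.png

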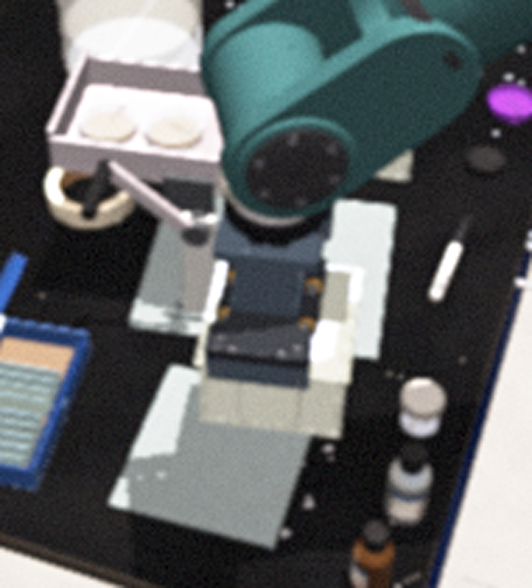

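Call:
arm_command(
  series=[
    {"tx": -0.12,"ty": 0.1,"tz": 0,"ax": 0,"ay": 0,"az": 0,"fingers": -1},
    {"tx": -0.15,"ty": 0.25,"tz": 0,"ax": 0,"ay": 0,"az": 0,"fingers": -1},
    {"tx": -0.17,"ty": 0.4,"tz": 0,"ax": 0,"ay": 0,"az": 0,"fingers": -1},
    {"tx": -0.17,"ty": 0.55,"tz": 0,"ax": 0,"ay": 0,"az": 0,"fingers": -1},
    {"tx": -0.17,"ty": 0.7,"tz": 0,"ax": 0,"ay": 0,"az": 0,"fingers": -1},
    {"tx": -0.17,"ty": 0.85,"tz": 0,"ax": 0,"ay": 0,"az": 0,"fingers": -1},
    {"tx": -0.17,"ty": 1,"tz": 0,"ax": 0,"ay": 0,"az": 0,"fingers": -1},
    {"tx": -0.17,"ty": 1,"tz": 0,"ax": 0,"ay": 0,"az": 0,"fingers": -1},
  ],
)

```text
t: 23.1
tool_pos: [0.4518, 0.1294, 0.1933]
tool_rot: [0.0, 0.995, 0.098, -0.001]
contact_force: [0.7, 0.6, -0.8]
finger_gap: 0.0115
```

```bash
python3 h.py .4838 .0518 .092 .195
```

```text
pos [0.4518 0.1294 0.1933] yaw 0.195 gap 0.0115 F [ 0.7  0.6 -0.8] t 23.1
T [0.11  0.549 0.675] A [0.001 0.002 0.   ] rows>= 3.2
```

Call:
arm_command(
  series=[
    {"tx": 0,"ty": 0.15,"tz": 0,"ax": 0,"ay": 0,"az": 0,"fingers": -1},
    {"tx": 0,"ty": 0.3,"tz": 0,"ax": 0,"ay": 0,"az": 0,"fingers": -1},
    {"tx": 0.05,"ty": 0.45,"tz": 0.1,"ax": 0,"ay": 0,"az": 0,"fingers": -1},
    {"tx": 0.08,"ty": 0.55,"tz": 0.25,"ax": 0,"ay": 0,"az": 0,"fingers": -1},
    {"tx": 0.11,"ty": 0.55,"tz": 0.4,"ax": 0,"ay": 0,"az": 0,"fingers": -1},
    {"tx": 0.11,"ty": 0.55,"tz": 0.5,"ax": 0,"ay": 0,"az": 0,"fingers": -1},
    {"tx": 0.11,"ty": 0.55,"tz": 0.5,"ax": 0,"ay": 0,"az": 0,"fingers": -1},
    {"tx": 0.11,"ty": 0.55,"tz": 0.5,"ax": 0,"ay": 0,"az": 0,"fingers": -1},
  ],
)

```text
t: 23.77
tool_pos: [0.483, 0.0544, 0.1183]
tool_rot: [-0.0, 0.995, 0.099, -0.001]
contact_force: [0.1, -0.3, -0.9]
finger_gap: 0.0119
```

```bash
python3 -c "
from h import *
rel([.4838,.0518,.091],.195)
shot('wrist','w13.png')"
```

```text
pos [0.483  0.0544 0.1183] yaw 0.197 gap 0.0119 F [ 0.1 -0.3 -0.9] t 23.77
T [0.002 0.018 0.182] A [-0.001  0.004  0.003] rows>= 0.7
```

View pics/w13.png

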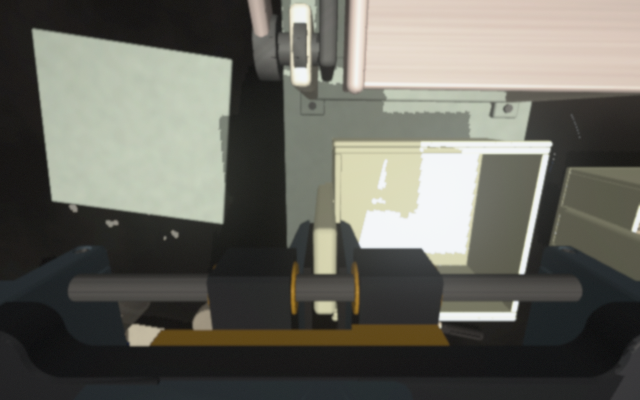

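Call:
arm_command(
  series=[
    {"tx": 0,"ty": 0.02,"tz": 0.08,"ax": 0,"ay": 0,"az": 0,"fingers": -1},
    {"tx": 0,"ty": 0.02,"tz": 0.14,"ax": 0,"ay": 0,"az": 0,"fingers": -1},
    {"tx": 0,"ty": 0.02,"tz": 0.18,"ax": 0,"ay": 0,"az": 0,"fingers": -1},
    {"tx": 0,"ty": 0.02,"tz": 0.19,"ax": 0,"ay": 0,"az": 0,"fingers": -1},
    {"tx": 0,"ty": 0.02,"tz": 0.19,"ax": 0,"ay": 0,"az": 0,"fingers": -1},
    {"tx": 0,"ty": 0.02,"tz": 0.19,"ax": 0,"ay": 0,"az": 0,"fingers": -1},
  ],
)

```text
t: 24.32
tool_pos: [0.4842, 0.0514, 0.0912]
tool_rot: [-0.0, 0.995, 0.099, 0.0]
contact_force: [-0.2, 0.8, -1.4]
finger_gap: 0.0117
```

```bash
python3 h.py .4838 .0518 .090 .195
```

```text
pos [0.4842 0.0514 0.0912] yaw 0.198 gap 0.0117 F [-0.2  0.8 -1.4] t 24.32
T [-0.002 -0.003  0.008] A [ 0.    -0.     0.003] rows>= 0.0
```

Call:
arm_command(
  series=[
    {"tx": 0,"ty": 0,"tz": 0.01,"ax": 0,"ay": 0,"az": 0,"fingers": -1},
    {"tx": 0,"ty": 0,"tz": 0.01,"ax": 0,"ay": 0,"az": 0,"fingers": -1},
    {"tx": 0,"ty": 0,"tz": 0.01,"ax": 0,"ay": 0,"az": 0,"fingers": 0.1},
    {"tx": 0,"ty": 0,"tz": 0.01,"ax": 0,"ay": 0,"az": 0,"fingers": 0.1},
    {"tx": 0,"ty": 0,"tz": 0.01,"ax": 0,"ay": 0,"az": 0,"fingers": 0.1},
    {"tx": 0,"ty": 0,"tz": 0.01,"ax": 0,"ay": 0,"az": 0,"fingers": 0.1},
    {"tx": 0,"ty": 0,"tz": 0.01,"ax": 0,"ay": 0,"az": 0,"fingers": 0.1},
  ],
)

```text
t: 24.9
tool_pos: [0.4841, 0.0513, 0.0895]
tool_rot: [0.0, 0.995, 0.099, 0.0]
contact_force: [0.2, -0.3, -0.5]
finger_gap: 0.0422
```

Call:
arm_command(
  series=[
    {"tx": 0,"ty": 0,"tz": 0,"ax": 0,"ay": 0,"az": 0,"fingers": 0.1},
    {"tx": 0,"ty": 0,"tz": -0.2,"ax": 0,"ay": 0,"az": 0,"fingers": 0.1},
    {"tx": 0,"ty": 0,"tz": -0.45,"ax": 0,"ay": 0,"az": 0,"fingers": 0.1},
    {"tx": 0,"ty": 0,"tz": -0.7,"ax": 0,"ay": 0,"az": 0,"fingers": 0.1},
    {"tx": 0,"ty": 0,"tz": -1,"ax": 0,"ay": 0,"az": 0,"fingers": 0.1},
    {"tx": 0,"ty": 0,"tz": -1,"ax": 0,"ay": 0,"az": 0,"fingers": 0.1},
    {"tx": 0,"ty": 0,"tz": -1,"ax": 0,"ay": 0,"az": 0,"fingers": 0.1},
  ],
)

```text
t: 25.48
tool_pos: [0.4855, 0.0514, 0.242]
tool_rot: [0.0, 0.995, 0.099, 0.003]
contact_force: [-0.1, 0.1, -1.6]
finger_gap: 0.0498
```

```bash
python3 -c "
from h import *
rel([.499,-.1765,.2],.197)
shot('wrist','w14.png')"
```

```text
pos [0.4855 0.0514 0.242 ] yaw 0.198 gap 0.0498 F [-0.1  0.1 -1.6] t 25.48
T [-0.211  1.507  0.28 ] A [ 0.001 -0.006  0.001] rows>= 5.6
```

View pics/w14.png

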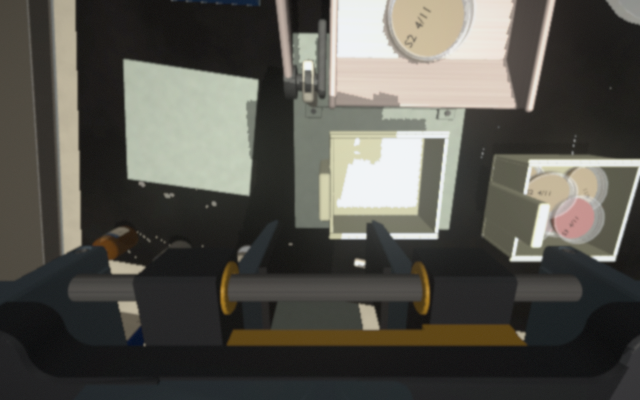

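```bash
python3 -c "
from h import *
f=load('w14.png')
R=np.array([ray(f,u,v,.079)[:2] for u,v in [(330,133),(450,132.5),(438,238),(332,238)]]);print(R.mean(0),R.round(3).tolist())
P=np.array([ray(f,u,v,.004)[:2] for u,v in [(124,60),(258,79),(250,195),(128,180)]]);print(P.mean(0),P.round(3).tolist())
a=cv2.imread('pics/w14.png');cv2.imwrite('pics/c17.png',cv2.resize(a[140:270,470:640],None,fx=4,fy=4,interpolation=cv2.INTER_CUBIC))"
```

```text
[ 0.49840222 -0.01948372] [[0.546, 0.058], [0.572, -0.071], [0.45, -0.095], [0.425, 0.03]]
[0.50735921 0.23823157] [[0.579, 0.326], [0.59, 0.159], [0.436, 0.149], [0.424, 0.319]]
```

View pics/c17.png

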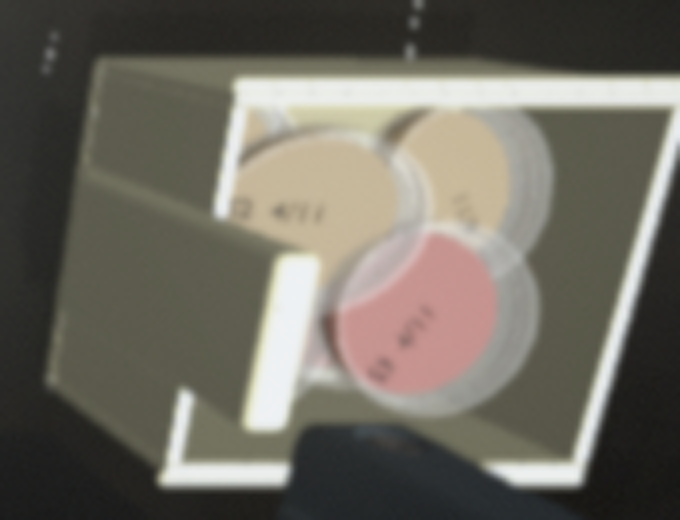

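```bash
python3 -c "
from h import *
f=load('w14.png');print(ray(f,540.7,225.5,.12))"
```

```text
[ 0.49860326 -0.17616327  0.12      ]
```

Call:
arm_command(
  series=[
    {"tx": -0.05,"ty": 0.25,"tz": 0,"ax": 0,"ay": 0,"az": 0,"fingers": 0.1},
    {"tx": -0.1,"ty": 0.5,"tz": 0,"ax": 0,"ay": 0,"az": 0,"fingers": 0.1},
    {"tx": -0.15,"ty": 0.75,"tz": 0,"ax": 0,"ay": 0,"az": 0,"fingers": 0.1},
    {"tx": -0.2,"ty": 1,"tz": 0,"ax": 0,"ay": 0,"az": 0,"fingers": 0.1},
    {"tx": -0.2,"ty": 1,"tz": 0,"ax": 0,"ay": 0,"az": 0,"fingers": 0.1},
    {"tx": -0.2,"ty": 1,"tz": 0,"ax": 0,"ay": 0,"az": 0,"fingers": 0.1},
  ],
)

```text
t: 26.03
tool_pos: [0.483, -0.103, 0.2375]
tool_rot: [-0.001, 0.995, 0.097, -0.001]
contact_force: [-0.3, 0.7, 0.3]
finger_gap: 0.0501
```

```bash
python3 -c "
from h import *
rel([.499,-.1765,.2],.197)
shot('wrist','w15.png')"
```

```text
pos [ 0.483  -0.103   0.2375] yaw 0.194 gap 0.0501 F [-0.3  0.7  0.3] t 26.03
T [0.01  0.502 0.249] A [-0.002  0.003 -0.003] rows>= 2.0
```

View pics/w15.png

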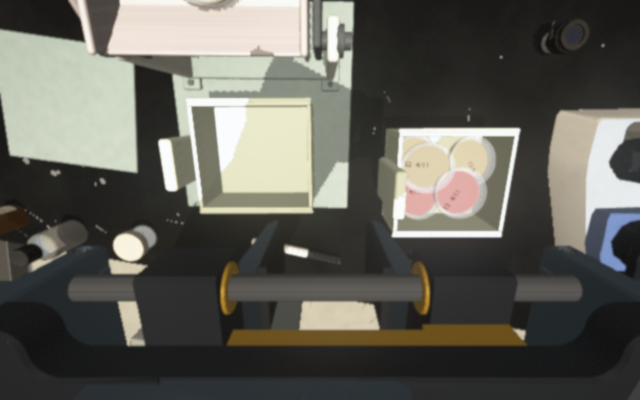

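Call:
arm_command(
  series=[
    {"tx": 0.01,"ty": 0.25,"tz": 0,"ax": 0,"ay": 0,"az": 0,"fingers": 0.1},
    {"tx": 0.01,"ty": 0.5,"tz": 0.1,"ax": 0,"ay": 0,"az": 0,"fingers": 0.1},
    {"tx": 0.01,"ty": 0.5,"tz": 0.3,"ax": 0,"ay": 0,"az": 0,"fingers": 0.1},
    {"tx": 0.01,"ty": 0.5,"tz": 0.4,"ax": 0,"ay": 0,"az": 0,"fingers": 0.1},
    {"tx": 0.01,"ty": 0.5,"tz": 0.4,"ax": 0,"ay": 0,"az": 0,"fingers": 0.1},
    {"tx": 0.01,"ty": 0.5,"tz": 0.4,"ax": 0,"ay": 0,"az": 0,"fingers": 0.1},
  ],
)

```text
t: 26.58
tool_pos: [0.4997, -0.1736, 0.1784]
tool_rot: [-0.001, 0.995, 0.099, -0.001]
contact_force: [-0.1, -0.7, -0.4]
finger_gap: 0.0503
```

```bash
python3 -c "
from h import *
rel([.499,-.1765,.088],.197)
shot('wrist','w16.png')"
```

```text
pos [ 0.4997 -0.1736  0.1784] yaw 0.199 gap 0.0503 F [-0.1 -0.7 -0.4] t 26.58
T [-0.007  0.019  0.603] A [-0.002  0.003  0.002] rows>= 2.2
```

View pics/w16.png

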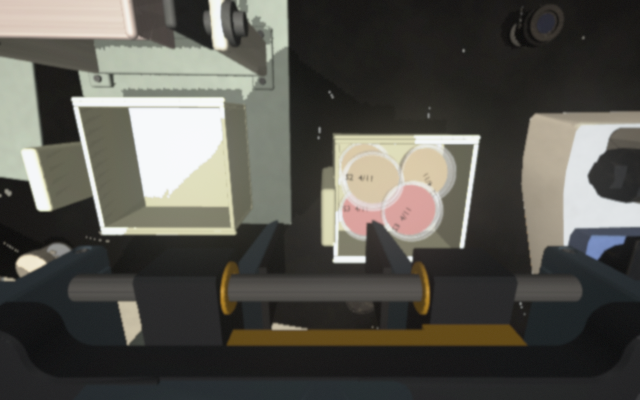

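Call:
arm_command(
  series=[
    {"tx": 0,"ty": 0.02,"tz": 0.2,"ax": 0,"ay": 0,"az": 0,"fingers": 0.1},
    {"tx": 0,"ty": 0.02,"tz": 0.4,"ax": 0,"ay": 0,"az": 0,"fingers": 0.1},
    {"tx": 0,"ty": 0.02,"tz": 0.54,"ax": 0,"ay": 0,"az": 0,"fingers": 0.1},
    {"tx": 0,"ty": 0.02,"tz": 0.6,"ax": 0,"ay": 0,"az": 0,"fingers": 0.1},
    {"tx": 0,"ty": 0.02,"tz": 0.6,"ax": 0,"ay": 0,"az": 0,"fingers": 0.1},
    {"tx": 0,"ty": 0.02,"tz": 0.6,"ax": 0,"ay": 0,"az": 0,"fingers": -1},
    {"tx": 0,"ty": 0.02,"tz": 0.6,"ax": 0,"ay": 0,"az": 0,"fingers": -1},
    {"tx": 0,"ty": 0.02,"tz": 0.6,"ax": 0,"ay": 0,"az": 0,"fingers": -1},
  ],
)

```text
t: 27.3
tool_pos: [0.5018, -0.1781, 0.091]
tool_rot: [0.001, 0.995, 0.099, 0.001]
contact_force: [-0.6, -1.0, 0.1]
finger_gap: 0.0327
```

Call:
arm_command(
  series=[
    {"tx": 0,"ty": 0,"tz": 0,"ax": 0,"ay": 0,"az": 0,"fingers": -1},
    {"tx": 0,"ty": 0,"tz": 0,"ax": 0,"ay": 0,"az": 0,"fingers": -1},
    {"tx": 0,"ty": 0,"tz": 0,"ax": 0,"ay": 0,"az": 0,"fingers": -1},
    {"tx": 0,"ty": 0,"tz": 0,"ax": 0,"ay": 0,"az": 0,"fingers": -1},
    {"tx": 0,"ty": 0,"tz": 0,"ax": 0,"ay": 0,"az": 0,"fingers": -1},
    {"tx": 0,"ty": 0,"tz": 0,"ax": 0,"ay": 0,"az": 0,"fingers": -1},
  ],
)

```text
t: 27.8
tool_pos: [0.501, -0.1779, 0.0899]
tool_rot: [0.0, 0.995, 0.099, 0.0]
contact_force: [-2.1, 1.9, 6.6]
finger_gap: 0.0117
```

```bash
python3 h.py .46 -.18 .26 .197
```

```text
pos [ 0.501  -0.1779  0.0899] yaw 0.197 gap 0.0117 F [-2.1  1.9  6.6] t 27.8
T [-0.271 -0.04  -1.134] A [ 0.    -0.     0.001] rows>= 4.2
```

Call:
arm_command(
  series=[
    {"tx": 0,"ty": 0,"tz": -0.05,"ax": 0,"ay": 0,"az": 0,"fingers": -1},
    {"tx": 0,"ty": 0,"tz": -0.15,"ax": 0,"ay": 0,"az": 0,"fingers": -1},
    {"tx": 0,"ty": 0,"tz": -0.3,"ax": 0,"ay": 0,"az": 0,"fingers": -1},
    {"tx": 0,"ty": 0,"tz": -0.5,"ax": 0,"ay": 0,"az": 0,"fingers": -1},
    {"tx": 0,"ty": 0,"tz": -0.7,"ax": 0,"ay": 0,"az": 0,"fingers": -1},
    {"tx": 0,"ty": 0,"tz": -0.87,"ax": 0,"ay": 0,"az": 0,"fingers": -1},
    {"tx": 0,"ty": 0,"tz": -1,"ax": 0,"ay": 0,"az": 0,"fingers": -1},
    {"tx": 0,"ty": 0,"tz": -1,"ax": 0,"ay": 0,"az": 0,"fingers": -1},
  ],
)

```text
t: 28.47
tool_pos: [0.5025, -0.1785, 0.2438]
tool_rot: [0.001, 0.995, 0.099, 0.003]
contact_force: [-0.0, 0.1, -0.7]
finger_gap: 0.0117
```

Call:
arm_command(
  series=[
    {"tx": 0,"ty": -0.1,"tz": -0.1,"ax": 0,"ay": 0,"az": 0,"fingers": -1},
    {"tx": 0,"ty": -0.25,"tz": -0.15,"ax": 0,"ay": 0,"az": 0,"fingers": -1},
    {"tx": 0,"ty": -0.4,"tz": -0.15,"ax": 0,"ay": 0,"az": 0,"fingers": -1},
    {"tx": 0,"ty": -0.55,"tz": -0.15,"ax": 0,"ay": 0,"az": 0,"fingers": -1},
    {"tx": 0,"ty": -0.7,"tz": -0.15,"ax": 0,"ay": 0,"az": 0,"fingers": -1},
    {"tx": 0,"ty": -0.85,"tz": -0.15,"ax": 0,"ay": 0,"az": 0,"fingers": -1},
    {"tx": 0,"ty": -1,"tz": -0.15,"ax": 0,"ay": 0,"az": 0,"fingers": -1},
    {"tx": 0,"ty": -1,"tz": -0.15,"ax": 0,"ay": 0,"az": 0,"fingers": -1},
  ],
)

```text
t: 29.13
tool_pos: [0.4699, -0.0282, 0.2608]
tool_rot: [-0.0, 0.995, 0.099, -0.001]
contact_force: [0.4, -0.7, -1.4]
finger_gap: 0.0116
```

```bash
python3 -c "
from h import *
rel([.46,0,.26],.197)
shot('side','s12.png')
import cv2
a=cv2.imread('pics/s12.png')[100:310,220:420]
cv2.imwrite('pics/c18.png',cv2.resize(a,None,fx=2.8,fy=2.8,interpolation=cv2.INTER_CUBIC))"
```

```text
pos [ 0.4699 -0.0282  0.2608] yaw 0.199 gap 0.0116 F [ 0.4 -0.7 -1.4] t 29.13
T [-0.028 -0.198  0.006] A [-0.001  0.002  0.003] rows>= 0.7
```

View pics/c18.png

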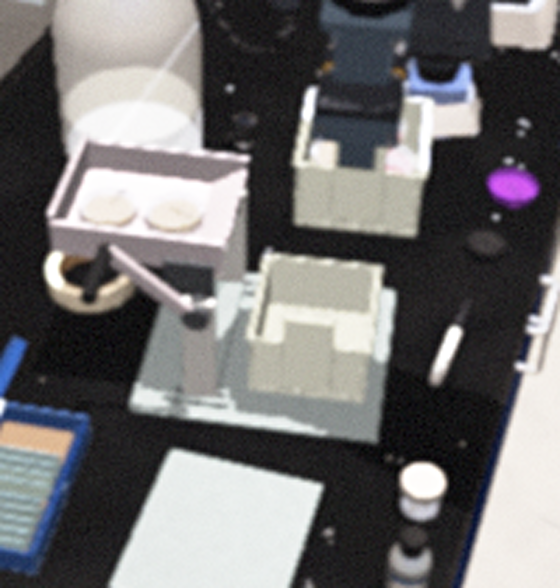

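Call:
arm_command(
  series=[
    {"tx": 0,"ty": -0.1,"tz": 0,"ax": 0,"ay": 0,"az": 0,"fingers": -1},
    {"tx": 0,"ty": -0.25,"tz": 0,"ax": 0,"ay": 0,"az": 0,"fingers": -1},
    {"tx": 0,"ty": -0.4,"tz": 0,"ax": 0,"ay": 0,"az": 0,"fingers": -1},
    {"tx": 0,"ty": -0.55,"tz": 0,"ax": 0,"ay": 0,"az": 0,"fingers": -1},
    {"tx": 0,"ty": -0.7,"tz": 0,"ax": 0,"ay": 0,"az": 0,"fingers": -1},
    {"tx": 0,"ty": -0.85,"tz": 0,"ax": 0,"ay": 0,"az": 0,"fingers": -1},
    {"tx": 0,"ty": -1,"tz": 0,"ax": 0,"ay": 0,"az": 0,"fingers": -1},
    {"tx": 0,"ty": -1,"tz": 0,"ax": 0,"ay": 0,"az": 0,"fingers": -1},
  ],
)

```text
t: 29.85
tool_pos: [0.4414, 0.1181, 0.2613]
tool_rot: [-0.0, 0.995, 0.099, -0.0]
contact_force: [-0.1, -0.5, -2.8]
finger_gap: 0.0113
```

Call:
arm_command(
  series=[
    {"tx": 0,"ty": -0.1,"tz": 0,"ax": 0,"ay": 0,"az": 0.03,"fingers": -1},
    {"tx": 0,"ty": -0.25,"tz": 0,"ax": 0,"ay": 0,"az": 0.06,"fingers": -1},
    {"tx": 0,"ty": -0.4,"tz": 0,"ax": 0,"ay": 0,"az": 0.1,"fingers": -1},
    {"tx": 0,"ty": -0.55,"tz": 0,"ax": 0,"ay": 0,"az": 0.13,"fingers": -1},
    {"tx": 0,"ty": -0.7,"tz": 0,"ax": 0,"ay": 0,"az": 0.16,"fingers": -1},
    {"tx": 0,"ty": -0.85,"tz": 0,"ax": 0,"ay": 0,"az": 0.18,"fingers": -1},
    {"tx": 0,"ty": -1,"tz": 0,"ax": 0,"ay": 0,"az": 0.18,"fingers": -1},
    {"tx": 0,"ty": -1,"tz": 0,"ax": 0,"ay": 0,"az": 0.18,"fingers": -1},
  ],
)

```text
t: 30.52
tool_pos: [0.4125, 0.2652, 0.2615]
tool_rot: [-0.0, 1.0, 0.029, -0.0]
contact_force: [0.4, -0.1, -2.0]
finger_gap: 0.0118
```

```bash
python3 -c "
from h import *
y=.055; c=np.array([.5075,.2385]); p=c+.071*np.array([-np.sin(y),np.cos(y)]); print(p)
rel([*p,.15],y)"
```

```text
[0.50359697 0.30939264]
pos [0.4125 0.2652 0.2615] yaw 0.057 gap 0.0118 F [ 0.4 -0.1 -2. ] t 30.52
T [ 0.623 -0.259  0.743] A [-0.     0.     0.003] rows>= 3.6
```

Call:
arm_command(
  series=[
    {"tx": 0.1,"ty": -0.1,"tz": 0,"ax": 0,"ay": 0,"az": 0,"fingers": -1},
    {"tx": 0.25,"ty": -0.2,"tz": 0,"ax": 0,"ay": 0,"az": 0,"fingers": -1},
    {"tx": 0.4,"ty": -0.26,"tz": 0.1,"ax": 0,"ay": 0,"az": 0,"fingers": -1},
    {"tx": 0.55,"ty": -0.26,"tz": 0.3,"ax": 0,"ay": 0,"az": 0,"fingers": -1},
    {"tx": 0.635,"ty": -0.26,"tz": 0.5,"ax": 0,"ay": 0,"az": 0,"fingers": -1},
    {"tx": 0.635,"ty": -0.26,"tz": 0.65,"ax": 0,"ay": 0,"az": 0,"fingers": -1},
    {"tx": 0.635,"ty": -0.26,"tz": 0.75,"ax": 0,"ay": 0,"az": 0,"fingers": -1},
    {"tx": 0.635,"ty": -0.26,"tz": 0.75,"ax": 0,"ay": 0,"az": 0,"fingers": -1},
  ],
)

```text
t: 31.18
tool_pos: [0.5042, 0.3054, 0.1454]
tool_rot: [0.001, 1.0, 0.028, -0.003]
contact_force: [-0.9, 0.0, -2.5]
finger_gap: 0.0116
```

```bash
python3 -c "
from h import *
rel([.5056,.3094,.096],.055)
shot('side','s13.png')
import cv2
a=cv2.imread('pics/s13.png')[150:350,220:420]
cv2.imwrite('pics/c19.png',cv2.resize(a,None,fx=2.8,fy=2.8,interpolation=cv2.INTER_CUBIC))"
```

```text
pos [0.5042 0.3054 0.1454] yaw 0.055 gap 0.0116 F [-0.9  0.  -2.5] t 31.18
T [ 0.012 -0.027  0.329] A [0.004 0.007 0.001] rows>= 1.2
```

View pics/c19.png

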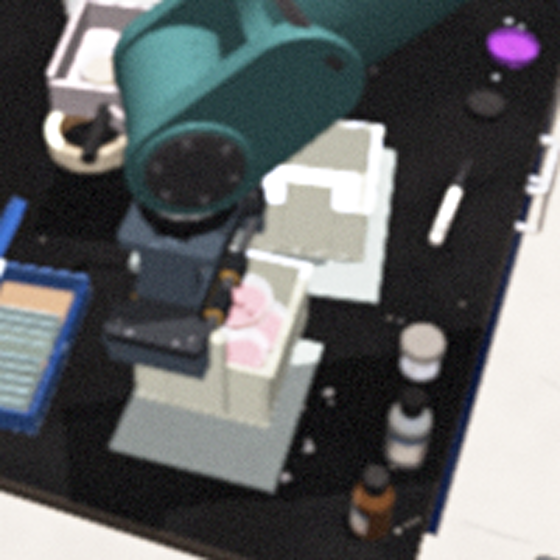

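Call:
arm_command(
  series=[
    {"tx": 0,"ty": -0.02,"tz": 0.1,"ax": 0,"ay": 0,"az": 0,"fingers": -1},
    {"tx": 0,"ty": -0.02,"tz": 0.2,"ax": 0,"ay": 0,"az": 0,"fingers": -1},
    {"tx": 0,"ty": -0.02,"tz": 0.27,"ax": 0,"ay": 0,"az": 0,"fingers": -1},
    {"tx": 0,"ty": -0.02,"tz": 0.32,"ax": 0,"ay": 0,"az": 0,"fingers": -1},
    {"tx": 0,"ty": -0.02,"tz": 0.34,"ax": 0,"ay": 0,"az": 0,"fingers": -1},
    {"tx": 0,"ty": -0.02,"tz": 0.34,"ax": 0,"ay": 0,"az": 0,"fingers": -1},
    {"tx": 0,"ty": -0.02,"tz": 0.34,"ax": 0,"ay": 0,"az": 0,"fingers": -1},
  ],
)

```text
t: 31.82
tool_pos: [0.5056, 0.3108, 0.099]
tool_rot: [-0.0, 1.0, 0.028, 0.0]
contact_force: [0.8, -0.2, -2.0]
finger_gap: 0.0118
```

```bash
python3 h.py .5056 .3094 .094 .055
```

```text
pos [0.5056 0.3108 0.099 ] yaw 0.056 gap 0.0118 F [ 0.8 -0.2 -2. ] t 31.82
T [-0.001  0.009  0.034] A [-0.    -0.001  0.002] rows>= 0.1
```

Call:
arm_command(
  series=[
    {"tx": 0,"ty": 0.01,"tz": 0.015,"ax": 0,"ay": 0,"az": 0,"fingers": -1},
    {"tx": 0,"ty": 0.01,"tz": 0.03,"ax": 0,"ay": 0,"az": 0,"fingers": -1},
    {"tx": 0,"ty": 0.01,"tz": 0.035,"ax": 0,"ay": 0,"az": 0,"fingers": -1},
    {"tx": 0,"ty": 0.01,"tz": 0.035,"ax": 0,"ay": 0,"az": 0,"fingers": -1},
  ],
)

```text
t: 32.15
tool_pos: [0.5056, 0.3093, 0.0938]
tool_rot: [-0.0, 1.0, 0.028, 0.0]
contact_force: [-2.6, -0.7, 7.8]
finger_gap: 0.0117
```

Call:
arm_command(
  series=[
    {"tx": 0,"ty": 0,"tz": 0,"ax": 0,"ay": 0,"az": 0,"fingers": 0.1},
    {"tx": 0,"ty": 0,"tz": 0,"ax": 0,"ay": 0,"az": 0,"fingers": 0.1},
    {"tx": 0,"ty": 0,"tz": 0,"ax": 0,"ay": 0,"az": 0,"fingers": 0.1},
    {"tx": 0,"ty": 0,"tz": 0,"ax": 0,"ay": 0,"az": 0,"fingers": 0.1},
    {"tx": 0,"ty": 0,"tz": 0,"ax": 0,"ay": 0,"az": 0,"fingers": 0.1},
  ],
)

```text
t: 32.57
tool_pos: [0.5053, 0.3092, 0.0932]
tool_rot: [-0.0, 1.0, 0.028, -0.0]
contact_force: [0.2, -0.9, -0.3]
finger_gap: 0.0418
```

Call:
arm_command(
  series=[
    {"tx": 0,"ty": 0,"tz": -0.1,"ax": 0,"ay": 0,"az": 0,"fingers": 0.1},
    {"tx": 0,"ty": 0,"tz": -0.3,"ax": 0,"ay": 0,"az": 0,"fingers": 0.1},
    {"tx": 0,"ty": 0,"tz": -0.5,"ax": 0,"ay": 0,"az": 0,"fingers": 0.1},
    {"tx": 0,"ty": 0,"tz": -0.75,"ax": 0,"ay": 0,"az": 0,"fingers": 0.1},
    {"tx": 0,"ty": 0,"tz": -1,"ax": 0,"ay": 0,"az": 0,"fingers": 0.1},
    {"tx": 0,"ty": 0,"tz": -1,"ax": 0,"ay": 0,"az": 0,"fingers": 0.1},
    {"tx": 0,"ty": 0,"tz": -1,"ax": 0,"ay": 0,"az": 0,"fingers": 0.1},
  ],
)

```text
t: 33.15
tool_pos: [0.5064, 0.3098, 0.2455]
tool_rot: [-0.001, 1.0, 0.028, 0.002]
contact_force: [-0.1, -0.5, -0.5]
finger_gap: 0.0504
```

Call:
arm_command(
  series=[
    {"tx": -0.2,"ty": 0.2,"tz": -0.2,"ax": 0,"ay": 0,"az": 0,"fingers": 0.1},
    {"tx": -0.4,"ty": 0.4,"tz": -0.4,"ax": 0,"ay": 0,"az": 0,"fingers": 0.1},
    {"tx": -0.5,"ty": 0.6,"tz": -0.6,"ax": 0,"ay": 0,"az": 0,"fingers": 0.1},
    {"tx": -0.5,"ty": 0.8,"tz": -0.8,"ax": 0,"ay": 0,"az": 0,"fingers": 0.1},
    {"tx": -0.5,"ty": 1,"tz": -1,"ax": 0,"ay": 0,"az": 0,"fingers": 0.1},
    {"tx": -0.5,"ty": 1,"tz": -1,"ax": 0,"ay": 0,"az": 0,"fingers": 0.1},
    {"tx": -0.5,"ty": 1,"tz": -1,"ax": 0,"ay": 0,"az": 0,"fingers": 0.1},
  ],
)

```text
t: 33.73
tool_pos: [0.4397, 0.1533, 0.3959]
tool_rot: [-0.0, 1.0, 0.027, 0.002]
contact_force: [-0.6, 0.7, 0.9]
finger_gap: 0.0501
```

```bash
python3 -c "
from h import *
rel([.5056,.3094,.096],.055)
shot('wrist','w17.png');shot('side','s14.png')"
```

```text
pos [0.4397 0.1533 0.3959] yaw 0.054 gap 0.0501 F [-0.6  0.7  0.9] t 33.73
T [ 0.487 -1.015  2.002] A [-0.001 -0.005 -0.001] rows>= 8.3
```

View pics/w17.png

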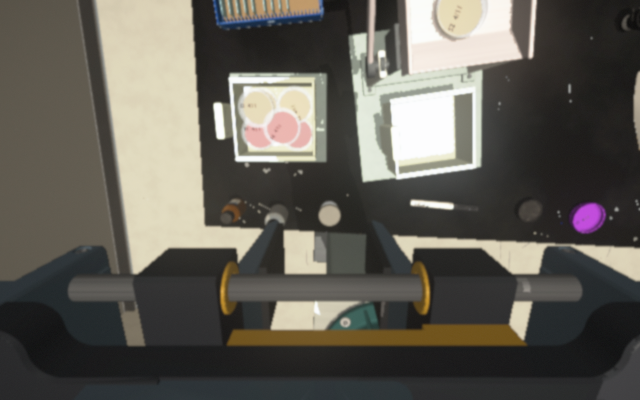

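View pics/s14.png

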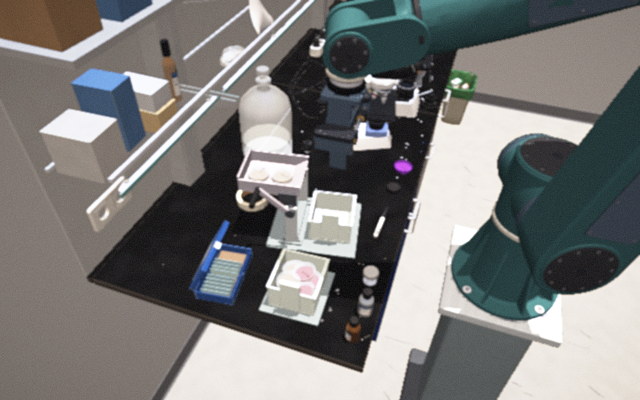

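```bash
python3 -c "
from h import *
a=cv2.imread('pics/w17.png');cv2.imwrite('pics/c20.png',cv2.resize(a[60:190,200:500],None,fx=2.6,fy=2.6,interpolation=cv2.INTER_CUBIC))
cv2.imwrite('pics/c21.png',cv2.resize(a[70:195,340:500],None,fx=4,fy=4,interpolation=cv2.INTER_CUBIC))
"
```

```text
(no output)
```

View pics/c20.png

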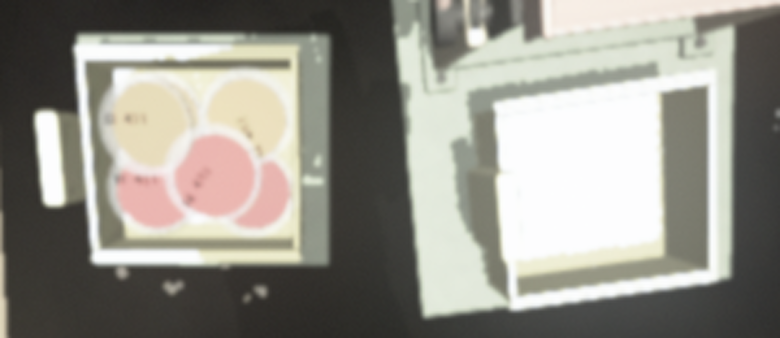

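View pics/c21.png

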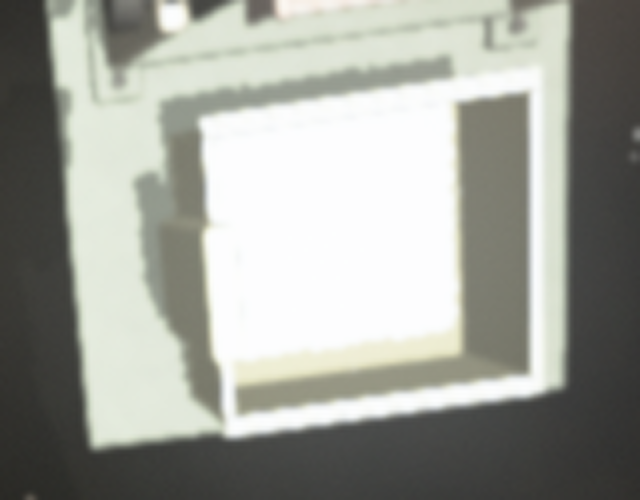

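```bash
python3 -c "
from h import *
f=load('w17.png')
R=np.array([ray(f,340+u/4,70+v/4,.079)[:2] for u,v in [(200,117),(543,70),(541,388),(228,437)]]);print('E',R.mean(0),R.round(3).tolist())
R=np.array([ray(f,200+u/2.6,60+v/2.6,.079)[:2] for u,v in [(76,46),(298,45),(298,264),(92,264)]]);print('F',R.mean(0),R.round(3).tolist())
g=load('w14.png')
print('bay corner brackets w17',ray(f,340+118/4,70+80/4,.004),ray(f,340+517/4,70+25/4,.004))
# base plate corners w17
print(ray(f,340+92/4,70+447/4,.004),ray(f,340+563/4,70+388/4,.004))"
```

```text
E [ 0.49818709 -0.01874273] [[0.548, 0.058], [0.572, -0.071], [0.45, -0.094], [0.423, 0.032]]
F [0.50534132 0.23775858] [[0.565, 0.305], [0.573, 0.176], [0.445, 0.17], [0.438, 0.3]]
bay corner brackets w17 [0.56580093 0.08074535 0.004     ] [ 0.59777169 -0.09136949  0.004     ]
[0.399862   0.07741128 0.004     ] [ 0.44041083 -0.1430711   0.004     ]
```

```bash
python3 -c "
from h import *
f=load('s14.png')
a=cv2.imread('pics/s14.png');cv2.imwrite('pics/c22.png',cv2.resize(a[140:250,220:320],None,fx=5,fy=5,interpolation=cv2.INTER_CUBIC))
O=np.array([.6004,.0033]);ex=np.array([.981,.196]);ey=np.array([-.196,.981])
for y in (.106,.137,.168):
  p=O+.084*ex+y*ey; uv=proj(f,[*p,.206]); print(y,p,uv,(uv-[220,140])*5)
p=O+.102*ey; print((proj(f,[*p,.135])-[220,140])*5)
p=O+.084*ex+.145*ey;rel([*p,.3],1.768)"
```

```text
0.106 [0.662028 0.12375 ] [257.49249928 191.83501234] [187.46249639 259.1750617 ]
0.137 [0.655952 0.154161] [254.67608156 199.85290434] [173.38040778 299.2645217 ]
0.168 [0.649876 0.184572] [251.75054527 208.18143949] [158.75272633 340.90719747]
[351.54396587 370.28587354]
pos [0.4388 0.1549 0.3923] yaw 0.055 gap 0.0503 F [-0.7  0.7 -0.5] t 33.83
T [1.438 0.032 0.615] A [-1.000e-03  0.000e+00 -2.181e+00] rows>= 13.7
```

View pics/c22.png

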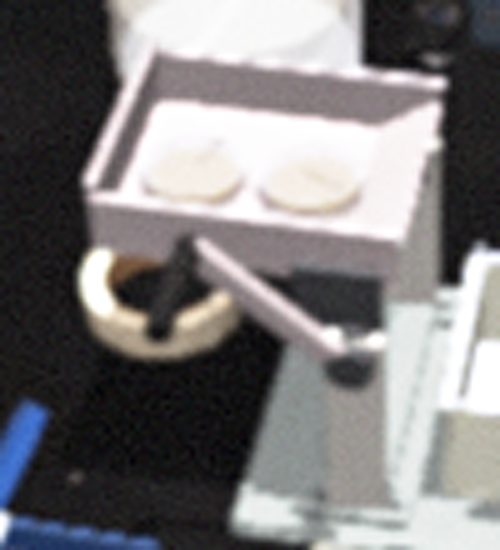

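Call:
arm_command(
  series=[
    {"tx": 0.2,"ty": 0,"tz": 0,"ax": 0,"ay": 0,"az": -1,"fingers": 0.1},
    {"tx": 0.4,"ty": 0,"tz": 0,"ax": 0,"ay": 0,"az": -1,"fingers": 0.1},
    {"tx": 0.6,"ty": 0,"tz": 0,"ax": 0,"ay": 0,"az": -1,"fingers": 0.1},
    {"tx": 0.8,"ty": 0,"tz": 0,"ax": 0,"ay": 0,"az": -1,"fingers": 0.1},
    {"tx": 0.8,"ty": 0,"tz": 0,"ax": 0,"ay": 0,"az": -1,"fingers": 0.1},
    {"tx": 0.8,"ty": 0,"tz": 0,"ax": 0,"ay": 0,"az": -1,"fingers": 0.1},
    {"tx": 0.8,"ty": 0,"tz": 0,"ax": 0,"ay": 0,"az": -1,"fingers": 0.1},
    {"tx": 0.8,"ty": 0,"tz": 0,"ax": 0,"ay": 0,"az": -1,"fingers": 0.1},
  ],
)

```text
t: 34.5
tool_pos: [0.5582, 0.1629, 0.3902]
tool_rot: [-0.0, 0.912, 0.41, -0.002]
contact_force: [0.6, -0.9, -0.5]
finger_gap: 0.0503
```

```bash
python3 h.py .6544 .162 .33 1.768
```

```text
pos [0.5582 0.1629 0.3902] yaw 0.844 gap 0.0503 F [ 0.6 -0.9 -0.5] t 34.5
T [0.423 0.484 0.399] A [-0.005  0.002 -1.176] rows>= 7.4
```

Call:
arm_command(
  series=[
    {"tx": 0.42,"ty": 0.48,"tz": 0.1,"ax": 0,"ay": 0,"az": -1,"fingers": 0.1},
    {"tx": 0.42,"ty": 0.48,"tz": 0.2,"ax": 0,"ay": 0,"az": -1,"fingers": 0.1},
    {"tx": 0.42,"ty": 0.48,"tz": 0.3,"ax": 0,"ay": 0,"az": -1,"fingers": 0.1},
    {"tx": 0.42,"ty": 0.48,"tz": 0.4,"ax": 0,"ay": 0,"az": -1,"fingers": 0.1},
    {"tx": 0.42,"ty": 0.48,"tz": 0.4,"ax": 0,"ay": 0,"az": -1,"fingers": 0.1},
    {"tx": 0.42,"ty": 0.48,"tz": 0.4,"ax": 0,"ay": 0,"az": -1,"fingers": 0.1},
    {"tx": 0.42,"ty": 0.48,"tz": 0.4,"ax": 0,"ay": 0,"az": -1,"fingers": 0.1},
    {"tx": 0.42,"ty": 0.48,"tz": 0.4,"ax": 0,"ay": 0,"az": -1,"fingers": 0.1},
  ],
)

```text
t: 35.17
tool_pos: [0.6538, 0.1617, 0.331]
tool_rot: [-0.001, 0.687, 0.727, -0.001]
contact_force: [-0.8, -0.3, 0.1]
finger_gap: 0.0502
```

```bash
python3 h.py .6544 .162 .27 1.768; python3 -c "
from h import *
shot('side','s15.png');shot('wrist','w18.png')"
```

```text
pos [0.6538 0.1617 0.331 ] yaw 1.628 gap 0.0502 F [-0.8 -0.3  0.1] t 35.17
T [0.002 0.005 0.407] A [-0.003  0.    -0.179] rows>= 1.5
```

View pics/w18.png

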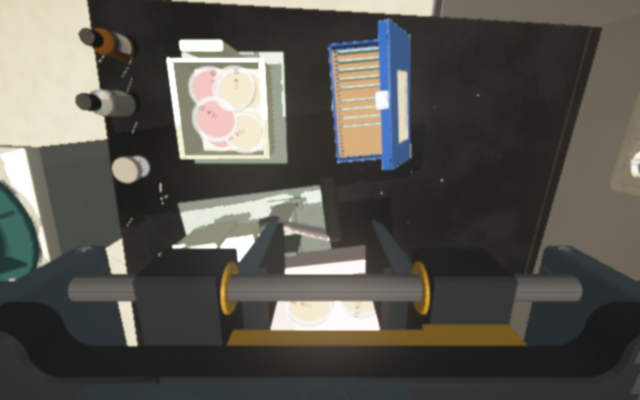

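View pics/s15.png

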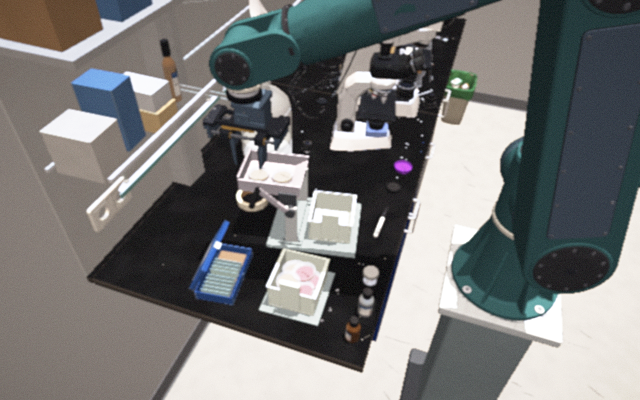

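Call:
arm_command(
  series=[
    {"tx": 0,"ty": 0,"tz": 0.1,"ax": 0,"ay": 0,"az": -0.18,"fingers": 0.2},
    {"tx": 0,"ty": 0,"tz": 0.25,"ax": 0,"ay": 0,"az": -0.18,"fingers": 0.2},
    {"tx": 0,"ty": 0,"tz": 0.4,"ax": 0,"ay": 0,"az": -0.18,"fingers": 0.2},
    {"tx": 0,"ty": 0,"tz": 0.4,"ax": 0,"ay": 0,"az": -0.18,"fingers": 0.2},
    {"tx": 0,"ty": 0,"tz": 0.4,"ax": 0,"ay": 0,"az": -0.18,"fingers": 0.2},
  ],
)

```text
t: 35.68
tool_pos: [0.6537, 0.1611, 0.2723]
tool_rot: [-0.001, 0.635, 0.773, -0.001]
contact_force: [-0.0, 0.1, 0.3]
finger_gap: 0.0547
```

```bash
python3 h.py .6544 .162 .188 1.768; python3 -c "
from h import *
shot('side','s16.png');shot('scene','sc16.png')
a=cv2.imread('pics/s16.png')[100:240,190:330];b=cv2.imread('pics/sc16.png')[110:250,200:340]
cv2.imwrite('pics/c23.png',cv2.resize(np.hstack([a,b]),None,fx=2.8,fy=2.8,interpolation=cv2.INTER_CUBIC))"
```

```text
pos [0.6537 0.1611 0.2723] yaw 1.767 gap 0.0547 F [-0.   0.1  0.3] t 35.68
T [0.005 0.007 0.562] A [-0.003 -0.    -0.002] rows>= 2.0
```

View pics/c23.png

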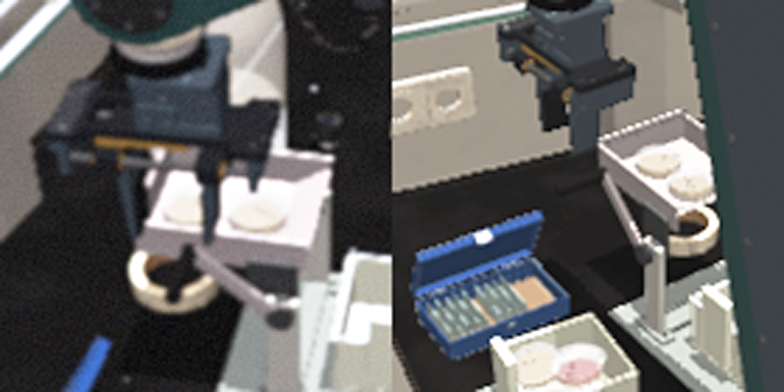

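Call:
arm_command(
  series=[
    {"tx": 0,"ty": 0,"tz": 0.2,"ax": 0,"ay": 0,"az": 0,"fingers": 0.2},
    {"tx": 0,"ty": 0,"tz": 0.4,"ax": 0,"ay": 0,"az": 0,"fingers": 0.2},
    {"tx": 0,"ty": 0,"tz": 0.54,"ax": 0,"ay": 0,"az": 0,"fingers": 0.2},
    {"tx": 0,"ty": 0,"tz": 0.56,"ax": 0,"ay": 0,"az": 0,"fingers": 0.2},
    {"tx": 0,"ty": 0,"tz": 0.56,"ax": 0,"ay": 0,"az": 0,"fingers": -0.8},
    {"tx": 0,"ty": 0,"tz": 0.56,"ax": 0,"ay": 0,"az": 0,"fingers": -0.8},
    {"tx": 0,"ty": 0,"tz": 0.56,"ax": 0,"ay": 0,"az": 0,"fingers": -0.8},
    {"tx": 0,"ty": 0,"tz": 0.56,"ax": 0,"ay": 0,"az": 0,"fingers": -0.8},
  ],
  newtons=20,
)

```text
t: 36.45
tool_pos: [0.6553, 0.1611, 0.1912]
tool_rot: [0.001, 0.634, 0.773, 0.001]
contact_force: [-0.3, 0.3, -0.2]
finger_gap: 0.0309
```

Call:
arm_command(
  series=[
    {"tx": 0,"ty": 0,"tz": 0,"ax": 0,"ay": 0,"az": 0,"fingers": -0.8},
    {"tx": 0,"ty": 0,"tz": 0,"ax": 0,"ay": 0,"az": 0,"fingers": -0.8},
    {"tx": 0,"ty": 0,"tz": 0,"ax": 0,"ay": 0,"az": 0,"fingers": -0.8},
  ],
)

```text
t: 36.7
tool_pos: [0.6568, 0.1615, 0.1912]
tool_rot: [0.002, 0.634, 0.773, 0.002]
contact_force: [9.2, 2.3, 4.4]
finger_gap: 0.0156
```

```bash
python3 h.py .6544 .162 .188 1.768; python3 -c "
import numpy as np
for th in np.linspace(0,1.9,14): a=.87-th; print(round(th,2),((.11*np.sin(a)-.0841)/.15).round(3),(-(.11*np.cos(a)-.0709)/.15).round(3))
from h import *
shot('side','s17.png')
a=cv2.imread('pics/s17.png')[100:240,190:330]
cv2.imwrite('pics/c24.png',cv2.resize(a,None,fx=3.5,fy=3.5,interpolation=cv2.INTER_CUBIC))"
```

```text
pos [0.6568 0.1615 0.1912] yaw 1.768 gap 0.0156 F [9.2 2.3 4.4] t 36.7
T [ 0.007 -0.015  0.022] A [ 0.008 -0.    -0.   ] rows>= 0.1
0.0 -0.0 -0.0
0.15 -0.075 -0.077
0.29 -0.16 -0.142
0.44 -0.254 -0.193
0.58 -0.354 -0.231
0.73 -0.459 -0.254
0.88 -0.566 -0.261
1.02 -0.672 -0.252
1.17 -0.777 -0.228
1.32 -0.877 -0.189
1.46 -0.97 -0.136
1.61 -1.054 -0.07
1.75 -1.128 0.008
1.9 -1.189 0.095
```

View pics/c24.png

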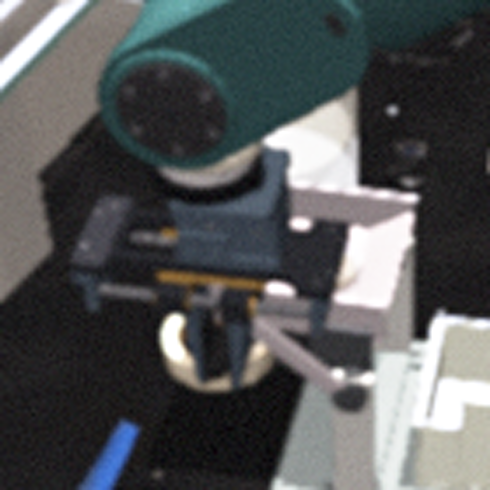

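Call:
arm_command(
  series=[
    {"tx": 0,"ty": -0.02,"tz": -0.03,"ax": 0,"ay": 0,"az": 0,"fingers": -0.8},
    {"tx": 0,"ty": -0.06,"tz": -0.07,"ax": 0,"ay": 0,"az": 0,"fingers": -0.8},
    {"tx": 0,"ty": -0.1,"tz": -0.105,"ax": 0,"ay": 0,"az": 0,"fingers": -0.8},
    {"tx": 0,"ty": -0.15,"tz": -0.14,"ax": 0,"ay": 0,"az": 0,"fingers": -0.8},
    {"tx": 0,"ty": -0.2,"tz": -0.17,"ax": 0,"ay": 0,"az": 0,"fingers": -0.8},
    {"tx": 0,"ty": -0.25,"tz": -0.193,"ax": 0,"ay": 0,"az": 0,"fingers": -0.8},
    {"tx": 0,"ty": -0.3,"tz": -0.213,"ax": 0,"ay": 0,"az": 0,"fingers": -0.8},
    {"tx": 0,"ty": -0.35,"tz": -0.23,"ax": 0,"ay": 0,"az": 0,"fingers": -0.8},
  ],
)

```text
t: 37.42
tool_pos: [0.6052, 0.1515, 0.2263]
tool_rot: [0.002, 0.634, 0.773, 0.003]
contact_force: [8.0, 4.5, 5.5]
finger_gap: 0.0159
```

```bash
python3 -c "
from h import *
rel([.6544,.162,.188],1.768)
s=env.state();d=s['tool_pos'][:2]-[.6004,.0033];x=d@[.981,.196];z=s['tool_pos'][2]+.0188-.135;print('stand x,z rel',x,z,'r',np.hypot(x,z),'theta',.87-np.arctan2(x,z))
shot('side','s18.png')
a=cv2.imread('pics/s18.png')[100:240,190:330]
cv2.imwrite('pics/c25.png',cv2.resize(a,None,fx=3.5,fy=3.5,interpolation=cv2.INTER_CUBIC))"
```

```text
pos [0.6052 0.1515 0.2263] yaw 1.768 gap 0.0159 F [8.  4.5 5.5] t 37.42
T [0.004 0.334 0.258] A [ 0.009 -0.001 -0.   ] rows>= 1.5
stand x,z rel 0.03373908685570923 0.11014068488906228 r 0.1151924322587591 theta 0.5727485970185232
```

View pics/c25.png

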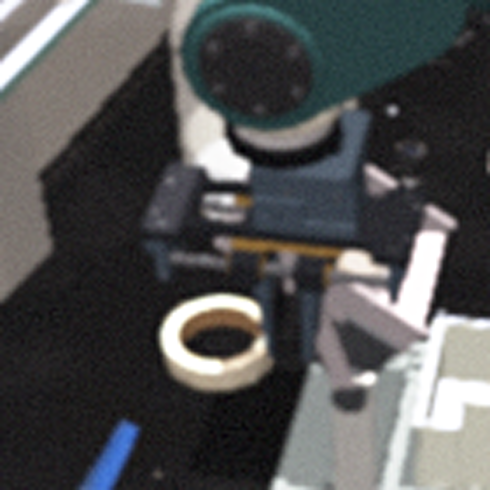

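Call:
arm_command(
  series=[
    {"tx": 0,"ty": -0.05,"tz": -0.005,"ax": 0,"ay": 0,"az": 0,"fingers": -0.8},
    {"tx": 0,"ty": -0.105,"tz": -0.01,"ax": 0,"ay": 0,"az": 0,"fingers": -0.8},
    {"tx": 0,"ty": -0.16,"tz": -0.01,"ax": 0,"ay": 0,"az": 0,"fingers": -0.8},
    {"tx": 0,"ty": -0.212,"tz": -0.01,"ax": 0,"ay": 0,"az": 0,"fingers": -0.8},
    {"tx": 0,"ty": -0.265,"tz": -0.006,"ax": 0,"ay": 0,"az": 0,"fingers": -0.8},
    {"tx": 0,"ty": -0.318,"tz": 0,"ax": 0,"ay": 0,"az": 0,"fingers": -0.8},
    {"tx": 0,"ty": -0.37,"tz": 0.01,"ax": 0,"ay": 0,"az": 0,"fingers": -0.8},
    {"tx": 0,"ty": -0.42,"tz": 0.02,"ax": 0,"ay": 0,"az": 0,"fingers": -0.8},
  ],
)

```text
t: 38.13
tool_pos: [0.542, 0.1391, 0.2219]
tool_rot: [0.001, 0.634, 0.773, 0.002]
contact_force: [4.1, 7.2, -1.0]
finger_gap: 0.0156
```

```bash
cat > th.py <<'E'
from h import *
rel([.6544,.162,.188],1.768)
s=env.state();d=s['tool_pos'][:2]-[.6004,.0033];x=d@[.981,.196];z=s['tool_pos'][2]+.0188-.135;print('stand x,z rel',x,z,'r',np.hypot(x,z),'theta',.87-np.arctan2(x,z))
for th in (1.17,1.3,1.4,1.5,1.6,1.7,1.8,1.85): a=.87-th; print(th,((.11*np.sin(a)-x)/.15).round(3),(-(.11*np.cos(a)-z)/.15).round(3))
E
python3 th.py; python3 -c "
from h import *
shot('side','s19.png')
a=cv2.imread('pics/s19.png')[100:260,220:400]
cv2.imwrite('pics/c26.png',cv2.resize(a,None,fx=3.5,fy=3.5,interpolation=cv2.INTER_CUBIC))"
```

```text
pos [0.542  0.1391 0.2219] yaw 1.768 gap 0.0156 F [ 4.1  7.2 -1. ] t 38.13
T [0.003 0.764 0.229] A [ 0.005 -0.002 -0.   ] rows>= 2.9
stand x,z rel -0.030709365192377717 0.1057289559520822 r 0.1100984888054153 theta 1.1526758639999208
1.17 -0.012 0.004
1.3 -0.101 0.038
1.4 -0.166 0.072
1.5 -0.227 0.112
1.6 -0.284 0.158
1.7 -0.336 0.21
1.8 -0.383 0.266
1.85 -0.404 0.296
```

View pics/c26.png

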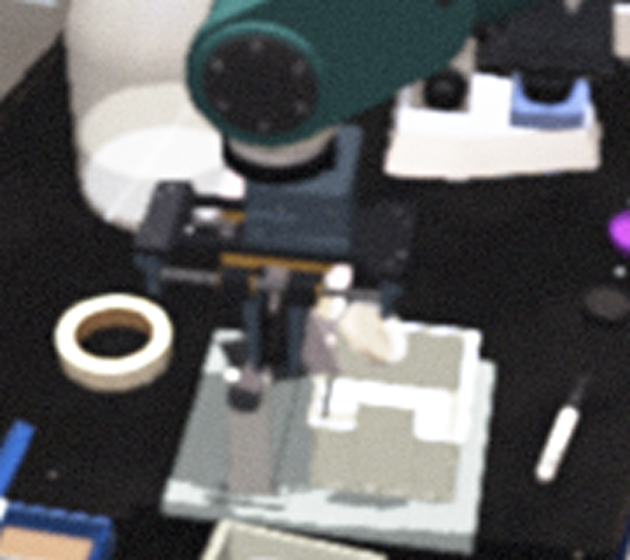

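Dishes are pouring. Continue to the stop.

Call:
arm_command(
  series=[
    {"tx": 0,"ty": -0.05,"tz": 0.02,"ax": 0,"ay": 0,"az": 0,"fingers": -0.8},
    {"tx": 0,"ty": -0.1,"tz": 0.038,"ax": 0,"ay": 0,"az": 0,"fingers": -0.8},
    {"tx": 0,"ty": -0.166,"tz": 0.072,"ax": 0,"ay": 0,"az": 0,"fingers": -0.8},
    {"tx": 0,"ty": -0.227,"tz": 0.112,"ax": 0,"ay": 0,"az": 0,"fingers": -0.8},
    {"tx": 0,"ty": -0.284,"tz": 0.158,"ax": 0,"ay": 0,"az": 0,"fingers": -0.8},
    {"tx": 0,"ty": -0.336,"tz": 0.21,"ax": 0,"ay": 0,"az": 0,"fingers": -0.8},
    {"tx": 0,"ty": -0.38,"tz": 0.26,"ax": 0,"ay": 0,"az": 0,"fingers": -0.8},
    {"tx": 0,"ty": -0.4,"tz": 0.29,"ax": 0,"ay": 0,"az": 0,"fingers": -0.8},
  ],
)

```text
t: 38.85
tool_pos: [0.4833, 0.1273, 0.1777]
tool_rot: [0.001, 0.634, 0.773, 0.002]
contact_force: [13.7, 9.8, 19.9]
finger_gap: 0.0157
```

Call:
arm_command(
  series=[
    {"tx": 0,"ty": 0,"tz": 0,"ax": 0,"ay": 0,"az": 0,"fingers": -0.8},
    {"tx": 0,"ty": 0,"tz": 0,"ax": 0,"ay": 0,"az": 0,"fingers": -0.8},
    {"tx": 0,"ty": 0,"tz": 0,"ax": 0,"ay": 0,"az": 0,"fingers": -0.8},
    {"tx": 0,"ty": 0,"tz": 0,"ax": 0,"ay": 0,"az": 0,"fingers": -0.8},
    {"tx": 0,"ty": 0,"tz": 0,"ax": 0,"ay": 0,"az": 0,"fingers": -0.8},
    {"tx": 0,"ty": 0,"tz": 0,"ax": 0,"ay": 0,"az": 0,"fingers": -0.8},
  ],
)

```text
t: 39.35
tool_pos: [0.4834, 0.1272, 0.1778]
tool_rot: [0.001, 0.634, 0.773, 0.002]
contact_force: [6.0, 7.7, -6.8]
finger_gap: 0.0155
```

```bash
python3 th.py; python3 -c "
from h import *
shot('side','s20.png')
a=cv2.imread('pics/s20.png')[100:260,220:400]
cv2.imwrite('pics/c27.png',cv2.resize(a,None,fx=3.5,fy=3.5,interpolation=cv2.INTER_CUBIC))"
```

```text
pos [0.4834 0.1272 0.1778] yaw 1.768 gap 0.0155 F [ 6.   7.7 -6.8] t 39.35
T [ 0.004  1.163 -0.064] A [ 0.004 -0.001 -0.001] rows>= 4.2
stand x,z rel -0.09047212084310423 0.061592572040877536 r 0.10944793090990776 theta 1.8430792295585277
1.17 0.386 -0.29
1.3 0.297 -0.256
1.4 0.232 -0.222
1.5 0.171 -0.182
1.6 0.114 -0.136
1.7 0.062 -0.084
1.8 0.015 -0.028
1.85 -0.006 0.002
```

View pics/c27.png

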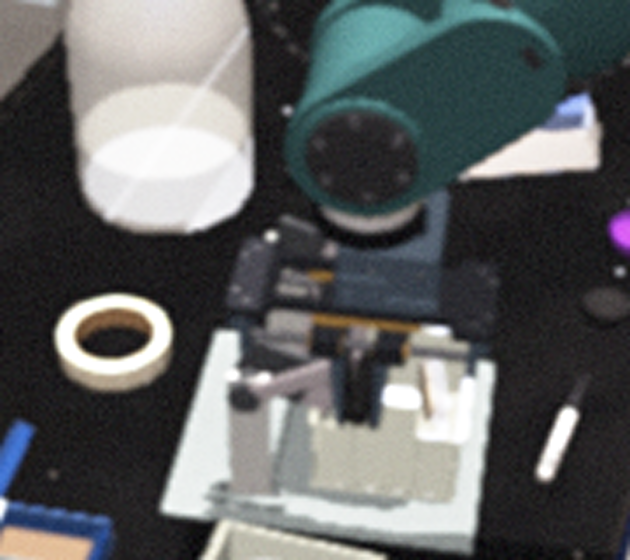

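Call:
arm_command(
  series=[
    {"tx": 0,"ty": 0.015,"tz": -0.028,"ax": 0,"ay": 0,"az": 0,"fingers": -0.8},
    {"tx": 0,"ty": 0.062,"tz": -0.084,"ax": 0,"ay": 0,"az": 0,"fingers": -0.8},
    {"tx": 0,"ty": 0.114,"tz": -0.136,"ax": 0,"ay": 0,"az": 0,"fingers": -0.8},
    {"tx": 0,"ty": 0.171,"tz": -0.182,"ax": 0,"ay": 0,"az": 0,"fingers": -0.8},
    {"tx": 0,"ty": 0.232,"tz": -0.222,"ax": 0,"ay": 0,"az": 0,"fingers": -0.8},
    {"tx": 0,"ty": 0.297,"tz": -0.256,"ax": 0,"ay": 0,"az": 0,"fingers": -0.8},
    {"tx": 0,"ty": 0.386,"tz": -0.29,"ax": 0,"ay": 0,"az": 0,"fingers": -0.8},
    {"tx": 0,"ty": 0.386,"tz": -0.29,"ax": 0,"ay": 0,"az": 0,"fingers": -0.8},
  ],
)

```text
t: 40.07
tool_pos: [0.5411, 0.1381, 0.2232]
tool_rot: [0.001, 0.634, 0.773, 0.001]
contact_force: [-5.8, -2.3, 20.8]
finger_gap: 0.0155
```

```bash
sed -i 's/(1.17,1.3.*1.85)/(1.1,1.0,.9,.8,.7,.6,.5,.4,.3,.2,.1,.03)/' th.py; python3 th.py
```

```text
pos [0.5411 0.1381 0.2232] yaw 1.768 gap 0.0155 F [-5.8 -2.3 20.8] t 40.07
T [0.008 0.771 0.236] A [ 0.003  0.    -0.   ] rows>= 2.9
stand x,z rel -0.03174181479726834 0.10700281938320688 r 0.11161158614847869 theta 1.1583756637284917
1.1 0.044 -0.001
1.0 0.117 -0.014
0.9 0.19 -0.02
0.8 0.263 -0.018
0.7 0.336 -0.009
0.6 0.407 0.007
0.5 0.477 0.03
0.4 0.544 0.06
0.3 0.607 0.096
0.2 0.667 0.139
0.1 0.722 0.187
0.03 0.758 0.224
```

Call:
arm_command(
  series=[
    {"tx": 0,"ty": 0.044,"tz": -0.01,"ax": 0,"ay": 0,"az": 0,"fingers": -0.8},
    {"tx": 0,"ty": 0.117,"tz": -0.03,"ax": 0,"ay": 0,"az": 0,"fingers": -0.8},
    {"tx": 0,"ty": 0.19,"tz": -0.035,"ax": 0,"ay": 0,"az": 0,"fingers": -0.8},
    {"tx": 0,"ty": 0.263,"tz": -0.033,"ax": 0,"ay": 0,"az": 0,"fingers": -0.8},
    {"tx": 0,"ty": 0.336,"tz": -0.024,"ax": 0,"ay": 0,"az": 0,"fingers": -0.8},
    {"tx": 0,"ty": 0.407,"tz": -0.008,"ax": 0,"ay": 0,"az": 0,"fingers": -0.8},
    {"tx": 0,"ty": 0.477,"tz": 0.015,"ax": 0,"ay": 0,"az": 0,"fingers": -0.8},
    {"tx": 0,"ty": 0.477,"tz": 0.015,"ax": 0,"ay": 0,"az": 0,"fingers": -0.8},
  ],
)

```text
t: 40.73
tool_pos: [0.6112, 0.1516, 0.219]
tool_rot: [0.001, 0.634, 0.773, 0.0]
contact_force: [5.0, -4.8, 2.0]
finger_gap: 0.0156
```

```bash
python3 th.py
```

```text
pos [0.6112 0.1516 0.219 ] yaw 1.768 gap 0.0156 F [ 5.  -4.8  2. ] t 40.73
T [0.012 0.296 0.207] A [ 0.002  0.001 -0.   ] rows>= 1.3
stand x,z rel 0.03964037811889736 0.10278222896130113 r 0.11016145499975245 theta 0.5019047655156219
1.1 -0.431 -0.029
1.0 -0.359 -0.042
0.9 -0.286 -0.048
0.8 -0.213 -0.046
0.7 -0.14 -0.038
0.6 -0.069 -0.022
0.5 0.001 0.002
0.4 0.068 0.031
0.3 0.131 0.068
0.2 0.191 0.11
0.1 0.246 0.159
0.03 0.282 0.196
```

Call:
arm_command(
  series=[
    {"tx": 0,"ty": 0.035,"tz": 0.012,"ax": 0,"ay": 0,"az": 0,"fingers": -0.8},
    {"tx": 0,"ty": 0.07,"tz": 0.028,"ax": 0,"ay": 0,"az": 0,"fingers": -0.8},
    {"tx": 0,"ty": 0.131,"tz": 0.06,"ax": 0,"ay": 0,"az": 0,"fingers": -0.8},
    {"tx": 0,"ty": 0.191,"tz": 0.102,"ax": 0,"ay": 0,"az": 0,"fingers": -0.8},
    {"tx": 0,"ty": 0.246,"tz": 0.15,"ax": 0,"ay": 0,"az": 0,"fingers": -0.8},
    {"tx": 0,"ty": 0.29,"tz": 0.19,"ax": 0,"ay": 0,"az": 0,"fingers": -0.8},
    {"tx": 0,"ty": 0.31,"tz": 0.205,"ax": 0,"ay": 0,"az": 0,"fingers": -0.8},
    {"tx": 0,"ty": 0.31,"tz": 0.205,"ax": 0,"ay": 0,"az": 0,"fingers": -0.8},
  ],
)

```text
t: 41.4
tool_pos: [0.6554, 0.1605, 0.1874]
tool_rot: [0.0, 0.634, 0.773, -0.0]
contact_force: [3.1, -5.3, -2.0]
finger_gap: 0.0157
```

Call:
arm_command(
  series=[
    {"tx": 0,"ty": 0.01,"tz": 0,"ax": 0,"ay": 0,"az": 0,"fingers": -0.8},
    {"tx": 0,"ty": 0.01,"tz": 0,"ax": 0,"ay": 0,"az": 0,"fingers": -0.8},
    {"tx": 0,"ty": 0.01,"tz": 0,"ax": 0,"ay": 0,"az": 0,"fingers": -0.8},
  ],
)

```text
t: 41.65
tool_pos: [0.6556, 0.1605, 0.1872]
tool_rot: [-0.0, 0.634, 0.773, -0.001]
contact_force: [-0.9, -6.2, -4.9]
finger_gap: 0.0156
```

```bash
python3 th.py|head -3; python3 -c "
from h import *
shot('side','s21.png')
a=cv2.imread('pics/s21.png')[100:260,200:400]
cv2.imwrite('pics/c28.png',cv2.resize(a,None,fx=3.5,fy=3.5,interpolation=cv2.INTER_CUBIC))"
```

```text
pos [0.6556 0.1605 0.1872] yaw 1.768 gap 0.0156 F [-0.9 -6.2 -4.9] t 41.65
T [ 0.011 -0.006 -0.005] A [-0.003  0.001  0.   ] rows>= 0.0
stand x,z rel 0.08493998648269388 0.07097963805694626 r 0.11069286482142972 theta -0.004695594522675095
```

View pics/c28.png

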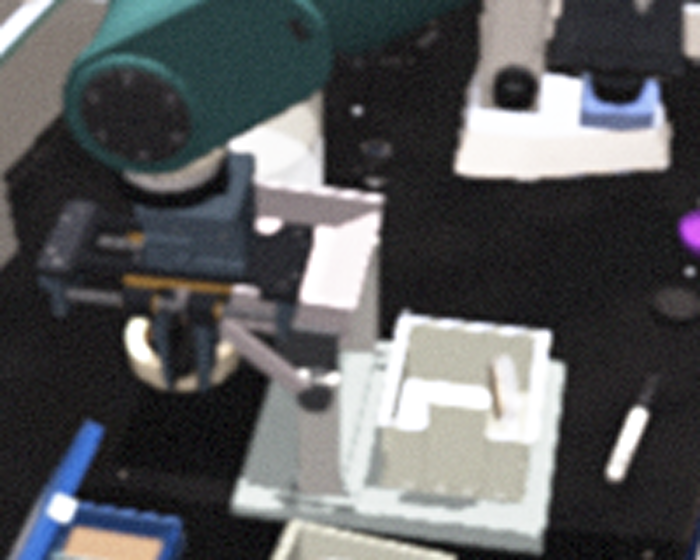

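Call:
arm_command(
  series=[
    {"tx": 0,"ty": 0,"tz": 0,"ax": 0,"ay": 0,"az": 0,"fingers": 0.2},
    {"tx": 0,"ty": 0,"tz": 0,"ax": 0,"ay": 0,"az": 0,"fingers": 0.2},
    {"tx": 0,"ty": 0,"tz": 0,"ax": 0,"ay": 0,"az": 0,"fingers": 0.2},
    {"tx": 0,"ty": 0,"tz": 0,"ax": 0,"ay": 0,"az": 0,"fingers": 0.2},
    {"tx": 0,"ty": 0,"tz": -0.15,"ax": 0,"ay": 0,"az": 0,"fingers": 0.2},
    {"tx": 0,"ty": 0,"tz": -0.4,"ax": 0,"ay": 0,"az": 0,"fingers": 0.2},
    {"tx": 0,"ty": 0,"tz": -0.7,"ax": 0,"ay": 0,"az": 0,"fingers": 0.2},
    {"tx": 0,"ty": 0,"tz": -1,"ax": 0,"ay": 0,"az": 0,"fingers": 0.2},
  ],
)

```text
t: 42.37
tool_pos: [0.6558, 0.1614, 0.3326]
tool_rot: [-0.0, 0.634, 0.773, -0.0]
contact_force: [0.4, 0.8, 0.8]
finger_gap: 0.055
```

Call:
arm_command(
  series=[
    {"tx": 0,"ty": -0.3,"tz": -0.1,"ax": 0,"ay": 0,"az": 0.9,"fingers": 0.2},
    {"tx": 0,"ty": -0.6,"tz": -0.2,"ax": 0,"ay": 0,"az": 0.9,"fingers": 0.2},
    {"tx": -0.2,"ty": -0.9,"tz": -0.3,"ax": 0,"ay": 0,"az": 0.9,"fingers": 0.2},
    {"tx": -0.4,"ty": -1,"tz": -0.3,"ax": 0,"ay": 0,"az": 0.9,"fingers": 0.2},
    {"tx": -0.6,"ty": -1,"tz": -0.3,"ax": 0,"ay": 0,"az": 0.9,"fingers": 0.2},
    {"tx": -0.6,"ty": -1,"tz": -0.3,"ax": 0,"ay": 0,"az": 0.9,"fingers": 0.2},
    {"tx": -0.6,"ty": -1,"tz": -0.3,"ax": 0,"ay": 0,"az": 0.9,"fingers": 0.2},
  ],
)

```text
t: 42.95
tool_pos: [0.5267, 0.0422, 0.3769]
tool_rot: [0.0, 0.864, 0.503, 0.001]
contact_force: [-0.5, 0.1, 0.3]
finger_gap: 0.0552
```

```bash
python3 h.py .46 -.02 .4 .2
```

```text
pos [0.5267 0.0422 0.3769] yaw 1.055 gap 0.0552 F [-0.5  0.1  0.3] t 42.95
T [-0.58  -0.182 -0.155] A [ 1.000e-03 -2.000e-03  1.089e+00] rows>= 6.8
```

Call:
arm_command(
  series=[
    {"tx": -0.2,"ty": -0.06,"tz": -0.1,"ax": 0,"ay": 0,"az": 1,"fingers": 0.2},
    {"tx": -0.4,"ty": -0.12,"tz": -0.15,"ax": 0,"ay": 0,"az": 1,"fingers": 0.2},
    {"tx": -0.58,"ty": -0.18,"tz": -0.15,"ax": 0,"ay": 0,"az": 1,"fingers": 0.2},
    {"tx": -0.58,"ty": -0.18,"tz": -0.15,"ax": 0,"ay": 0,"az": 1,"fingers": 0.2},
    {"tx": -0.58,"ty": -0.18,"tz": -0.15,"ax": 0,"ay": 0,"az": 1,"fingers": 0.2},
    {"tx": -0.58,"ty": -0.18,"tz": -0.15,"ax": 0,"ay": 0,"az": 1,"fingers": 0.2},
    {"tx": -0.58,"ty": -0.18,"tz": -0.15,"ax": 0,"ay": 0,"az": 1,"fingers": 0.2},
    {"tx": -0.58,"ty": -0.18,"tz": -0.15,"ax": 0,"ay": 0,"az": 1,"fingers": 0.2},
  ],
)

```text
t: 43.62
tool_pos: [0.4611, -0.0184, 0.3985]
tool_rot: [-0.0, 0.99, 0.139, 0.0]
contact_force: [-0.1, 0.9, -0.3]
finger_gap: 0.055
```

```bash
python3 -c "
from h import *
shot('wrist','w20.png');shot('side','s22.png')
a=cv2.imread('pics/s22.png')[110:310,210:400]
cv2.imwrite('pics/c29.png',cv2.resize(a,None,fx=3,fy=3,interpolation=cv2.INTER_CUBIC))"
```

```text
(no output)
```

View pics/w20.png

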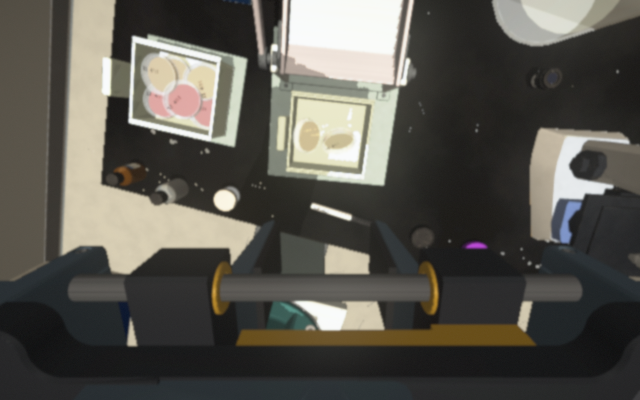

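View pics/c29.png

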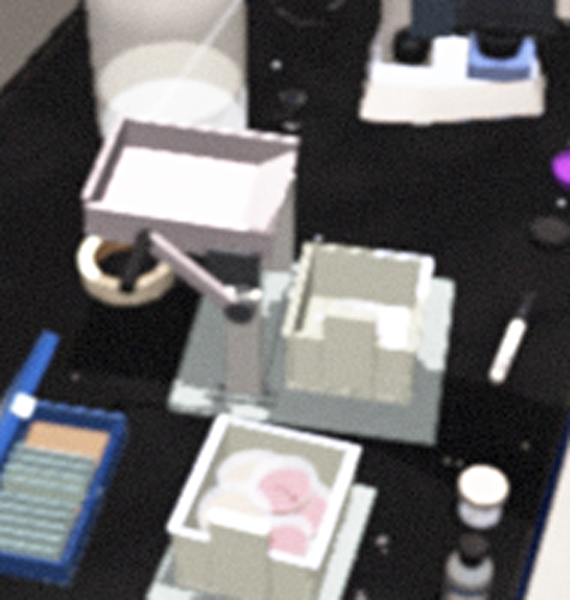

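Call:
arm_command(
  series=[
    {"tx": 0.15,"ty": 0,"tz": 0.2,"ax": 0,"ay": 0,"az": 0,"fingers": 0.2},
    {"tx": 0.15,"ty": 0,"tz": 0.2,"ax": 0,"ay": 0,"az": 0,"fingers": 0.2},
    {"tx": 0.15,"ty": 0,"tz": 0.2,"ax": 0,"ay": 0,"az": 0,"fingers": 0.2},
    {"tx": 0.15,"ty": 0,"tz": 0.2,"ax": 0,"ay": 0,"az": 0,"fingers": 0.2},
  ],
)

```text
t: 44.05
tool_pos: [0.4825, -0.0129, 0.3689]
tool_rot: [-0.0, 0.99, 0.139, -0.0]
contact_force: [1.0, 0.8, -0.4]
finger_gap: 0.0548
```

```bash
python3 -c "
from h import *
f=shot('wrist','w21.png')
o=np.array(proj(f,[.498,-.018,.079])).astype(int);print(o)
a=cv2.imread('pics/w21.png')[o[1]-75:o[1]+75,o[0]-90:o[0]+90]
cv2.imwrite('pics/c30.png',cv2.resize(a,None,fx=4,fy=4,interpolation=cv2.INTER_CUBIC))"
```

```text
[330 158]
```

View pics/c30.png

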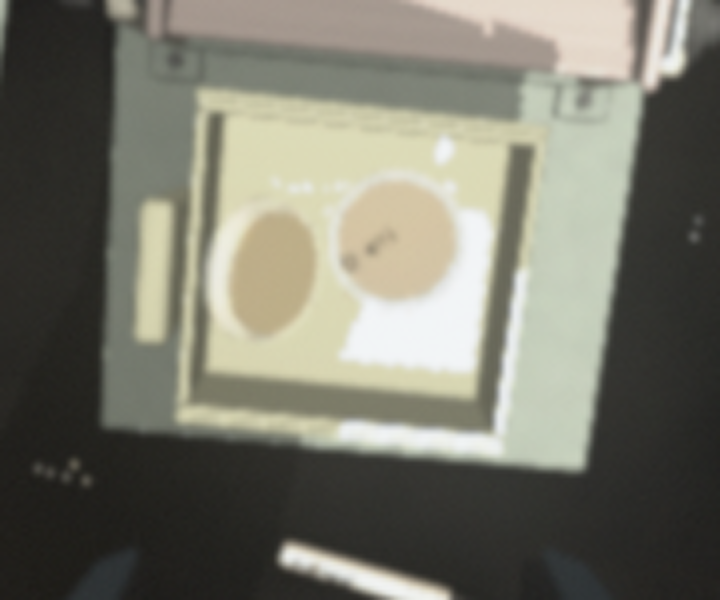

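Call:
arm_command(
  series=[
    {"tx": 0,"ty": 0,"tz": 0,"ax": 0,"ay": 0,"az": 0,"fingers": 0.2},
    {"tx": 0,"ty": 0,"tz": 0,"ax": 0,"ay": 0,"az": 0,"fingers": 0.2},
    {"tx": 0,"ty": 0,"tz": 0,"ax": 0,"ay": 0,"az": 0,"fingers": 0.2},
    {"tx": 0,"ty": 0,"tz": 0,"ax": 0,"ay": 0,"az": 0,"fingers": 0.2},
    {"tx": 0,"ty": 0,"tz": 0,"ax": 0,"ay": 0,"az": 0,"fingers": 0.2},
    {"tx": 0,"ty": 0,"tz": 0,"ax": 0,"ay": 0,"az": 0,"fingers": 0.2},
    {"tx": 0,"ty": 0,"tz": 0,"ax": 0,"ay": 0,"az": 0,"fingers": 0.2},
    {"tx": 0,"ty": 0,"tz": 0,"ax": 0,"ay": 0,"az": 0,"fingers": 0.2},
  ],
)

```text
t: 44.77
tool_pos: [0.4825, -0.013, 0.3685]
tool_rot: [-0.0, 0.99, 0.138, -0.0]
contact_force: [0.0, 0.4, 0.0]
finger_gap: 0.0546
```

Call:
arm_command(
  series=[
    {"tx": 0,"ty": 0,"tz": 0,"ax": 0,"ay": 0,"az": 0,"fingers": 0.2},
    {"tx": 0,"ty": 0,"tz": 0,"ax": 0,"ay": 0,"az": 0,"fingers": 0.2},
    {"tx": 0,"ty": 0,"tz": 0,"ax": 0,"ay": 0,"az": 0,"fingers": 0.2},
    {"tx": 0,"ty": 0,"tz": 0,"ax": 0,"ay": 0,"az": 0,"fingers": 0.2},
    {"tx": 0,"ty": 0,"tz": 0,"ax": 0,"ay": 0,"az": 0,"fingers": 0.2},
    {"tx": 0,"ty": 0,"tz": 0,"ax": 0,"ay": 0,"az": 0,"fingers": 0.2},
    {"tx": 0,"ty": 0,"tz": 0,"ax": 0,"ay": 0,"az": 0,"fingers": 0.2},
    {"tx": 0,"ty": 0,"tz": 0,"ax": 0,"ay": 0,"az": 0,"fingers": 0.2},
  ],
)

```text
t: 45.43
tool_pos: [0.4825, -0.013, 0.3685]
tool_rot: [-0.0, 0.99, 0.138, -0.0]
contact_force: [0.6, -0.4, 1.1]
finger_gap: 0.0549
```

```bash
python3 -c "
from h import *
f=shot('wrist','w22.png')
o=np.array(proj(f,[.498,-.018,.079])).astype(int);print(o)
a=cv2.imread('pics/w22.png')[o[1]-75:o[1]+75,o[0]-90:o[0]+90]
b=cv2.imread('pics/w22.png')
print(np.abs(b.astype(int)-cv2.imread('pics/w21.png')).max(axis=2)[100:230,250:420].mean())
cv2.imwrite('pics/c31.png',cv2.resize(a,None,fx=3,fy=3,interpolation=cv2.INTER_CUBIC))"
```

```text
[330 158]
2.328506787330317
```

View pics/c31.png

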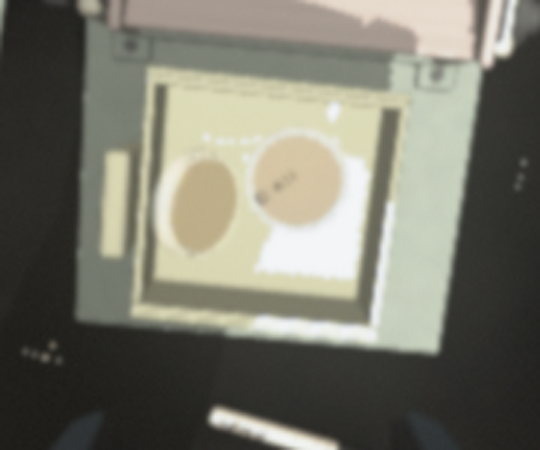

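View pics/w22.png

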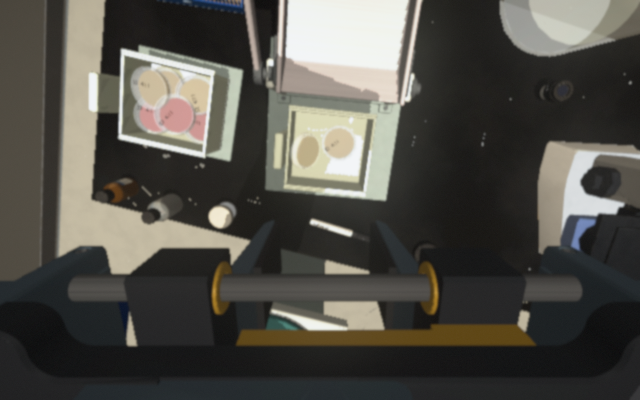

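```bash
python3 -c "
from h import *
f=load('w22.png')
R=np.array([ray(f,240+u/3,83+v/3,.079)[:2] for u,v in [(150,67),(408,98),(377,343),(133,316)]]);print(R.mean(0),R.round(3).tolist())
R=np.array([ray(f,u,v,.079)[:2] for u,v in [(122,49),(214,65),(207,157),(119,139)]]);print(R.mean(0))
g=load('side0.png');
a=cv2.imread('pics/side0.png')[130:345,230:430];b=cv2.imread('pics/s22.png')[130:345,230:430]
cv2.imwrite('pics/c32.png',cv2.resize(np.hstack([a,b]),None,fx=2,fy=2))
print({k:v for k,v in env.state().items() if k in('contact_force','t')})"
```

```text
[ 0.50535123 -0.01351205] [[0.557, 0.061], [0.578, -0.065], [0.454, -0.089], [0.433, 0.039]]
[0.50861616 0.2363667 ]
{'t': 45.4833, 'contact_force': array([0.00809061, 0.39439838, 0.547646  ])}
```

View pics/c32.png

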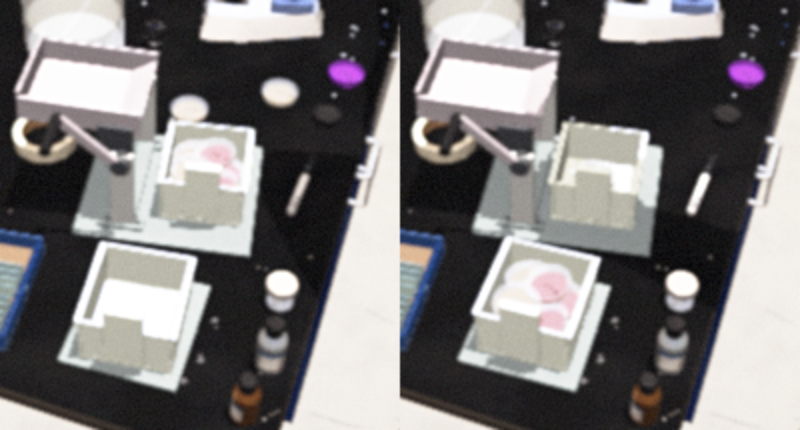

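```bash
python3 -c "
from plant import env
print(env.job_done())"
```

```text
the job is handed in; nothing more can be done
None
```

I did the whole job and handed it in at about 45 s of the 210 s allowed. No verdict came back.

- **Dishes:** Only two cream dishes were present. I put both in the level pan and left the purple look-alike alone.
- **Swap:** I set the full bin down on the right of the worktop for a moment, put the empty bin in the bay, then put the full bin on the plate. It looked upright in the pictures I took while carrying it.
- **Tipping:** I pulled the lever to a tilt of about 1.84 rad, as worked out from the gripper's position. I then brought it back to level (about 0 rad), released it and moved the arm clear.

Last checks, from the wrist and side pictures:
- **Pan:** It is level and empty.
- **Dishes in the bin:** Both lie inside the bin in the bay, one flat and one leaning against the left wall below the rim. Pictures 1.4 s apart showed no movement.
- **Bay bin:** Its centre is about 9 mm from the bay's centre. It was within about 2 mm before the pour, so it had shifted a little by the last check; the limit is 30 mm.
- **Full bin:** Its centre is 2–3 mm from the plate's centre.
- **Bystanders:** They look unmoved compared with the first picture, judged by eye and not measured.
- **Contact:** The arm is clear of everything and the force reading is near zero.

No check failed.

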